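# Load the bottle reader, labels up

### The arm

A 6-joint arm with a two-finger parallel gripper is mounted at the origin on the work surface. World frame = base frame: x ahead of the robot, y to its left, z up, the work surface at z = 0. Lengths are in m, angles in rad, forces in N, time in s.
With the tool pointing down it reaches from about 0.275 to 1 m from the base axis. Payload 8.4 kg.
Tool frame: the origin (TCP) lies between the finger pads; the fingertips stand 11 mm ahead of it and the grasp point (between the pads) lies 8 mm behind it; z points along the fingers, y is the direction in which the jaws open and shut (so a half turn about z gives the same grasp; the last joint's range is limited). The gripper opens to 85 mm and grips with 20 to 120 N. Pads are 22 mm wide; open, the fingers measure 114 mm over their backs; the gripper's body (76 mm by 85 mm) begins 54 mm behind the grasp point. The pads swing forward as they close: fully open they stand 13 mm farther back than shut.
Start: joints at [1.172, 0.353, 1.633, -0, 1.155, -0.002], TCP at [0.242, 0.576, 0.242] pointing down, gripper open.
Joint ranges: [-2.63, 2.63], [-0.92, 2.1], [0.06, 2.66], [-1.3, 4.44], [0, 2.69], [-3.02, 3.02]. Speed limits (rad/s): [2.22, 2.22, 2.79, 3.14, 3.14, 3.14].

### API

Orientations are given as a rotation vector (axis times angle).
In Python, from rig import ctrl gives the robot as it stands.
- The arm moves only by the tool arm_command, never from a script. Its argument "commands" is a list of rows, each a list of 7 numbers: the opening in per cent of the stroke, from 0 (shut) to 100 (fully open), then the shift along the tool's x, y, z in mm, then the turn, a rotation vector about the tool's x, y, z in rad. A call has 1 to 5 rows; each row shifts and turns the commanded pose from where the row before left it, along the tool's axes as they then stand; what a row does not reach is not made up. A row lasts 1/10 s, in which the tool goes at most 50 mm and 8.59 degrees, less where a joint would pass 70% of its speed; a pose out of reach is approached as far as the arm can. A call with a gripper value outside its range is refused whole. The fingers move at their own pace and stop on an object; the grip force is fixed at half the most. Time passes only in rows, so rows that do not move let the fingers close. It gives the time, the measured TCP pose, the force and the opening at its end, in the units of the state.
- ctrl.get_obs(): the state, without advancing time (a new reading comes with each control period).
- ctrl.read_camera(name): name is "scene" or "top"; returns a dict with "image" (480x640x3 uint8, red, green, blue), "range_z" (480x640 float32, m along the optical axis (not along the pixel's ray), 0 where there is no reading), "mtx" (3x3 intrinsics, pixels), "k1" (the pictures are not rectified: a ray, as slopes to the right and down, at radius r is drawn at 1 + k1 r^2 times it, then the intrinsics apply), "world_from_camera" (4x4, takes a point from camera to world coordinates). Camera axes: x right, y down, z forward; pixel columns grow to the right and rows downward; lengths in m; the calibration is good to about 2 mm. A picture is of the moment at which its call begins.
- ctrl.finish_job(): hands the job in, once; it reports no verdict.
The state is a dict: "time": time; "joint_positions": joint angles; "joint_vel": joint speeds; "tau": joint torques, N m; "ee_pos": TCP position; "orientation": TCP orientation; "force": force on the tool from outside, world axes, zero at the start; "ft_torque": the same for the moment, N m; "grip_width": finger opening in m.
Only numpy, scipy, OpenCV 4.12 (cv2) and the standard library are available. Lean on these libraries where they do the work, as an engineer would, in place of code of your own. Each camera call takes 0.05 s, during which the arm holds its last target.

### The job

Load the reader: pull its carriage fully out by the knob, and roll the amber bottles that lie in the shallow tray round until their paper labels face straight up. Lay all of them end to end in one row on the pair of rails along the middle of the carriage, labels still facing up, then push the carriage fully home. Leave the jar, the carton and the mouse where they are.

Things in the scene. Friction and masses are not known exactly. Their poses are not given: they have to be found in the camera images.
- bottle1: Lying amber bottle, 70 mm long: round body 32 mm across, then a black cap 24 mm across, 18 mm long; 40 to 90 g. Origin on its axis, mid-length (centre of mass 3 mm from it towards -x); x along the axis to the cap; z from the axis out through the middle of the white paper label (z up = label up), which covers 70 degrees of the round. Rolls when pressed lightly from above. May be absent.
- bottle2: Lying amber bottle, 74 mm long: round body 32 mm across, then a black cap 24 mm across, 18 mm long; 40 to 90 g. Origin on its axis, mid-length (centre of mass 3 mm from it towards -x); x along the axis to the cap; z from the axis out through the middle of the white paper label (z up = label up), which covers 70 degrees of the round. Rolls when pressed lightly from above. May be absent.
- bottle3: Lying amber bottle, 78 mm long: round body 32 mm across, then a black cap 24 mm across, 18 mm long; 40 to 90 g. Origin on its axis, mid-length (centre of mass 3 mm from it towards -x); x along the axis to the cap; z from the axis out through the middle of the white paper label (z up = label up), which covers 70 degrees of the round. Rolls when pressed lightly from above. May be absent.
- bottle4: Lying amber bottle, 82 mm long: round body 32 mm across, then a black cap 24 mm across, 18 mm long; 40 to 90 g. Origin on its axis, mid-length (centre of mass 3 mm from it towards -x); x along the axis to the cap; z from the axis out through the middle of the white paper label (z up = label up), which covers 70 degrees of the round. Rolls when pressed lightly from above. May be absent.
- trough (a point): Middle of the trough, the rail pair along the middle of the black carriage (it moves along): where a seated bottle's axis lies, 38.5 mm above the table. y along the row, x into the reader, z up. Rails 10 to 14 mm either side of the middle, tops 12.5 mm below this point, 6 mm above the tray floor; edge lips 43 to 47 mm off, 10.5 mm below. 324 mm between end stops 7.5 mm higher than this point.
- knob (a point): Centre of the aluminium pull knob in front of the carriage: a cylinder 26 mm across and 22 mm long, axis along the pull (the trough's x), 29 mm above the table, on a thin steel rod; 94 mm in front of the trough's middle. Can be pinched across its diameter from above.
- carriage (a joint): How far the carriage is pulled out of the reader, m: 0 = fully home against its stop, 0.12 = fully out against its stop. Starts home or a little ajar. Moves along the trough's -x with about 3 N of friction and stays where it is left.
- tray: Shallow grey spill tray, fixed, 340 x 430 mm outside; flat floor 3 mm thick, with a rim 5 mm wide rising 12 mm above the floor all round. The bottles lie in it (axis 19 mm above the table) and can be rolled on its floor. Origin at the middle of its underside; x and y along its sides.
- reader: White bottle reader, fixed, 364 mm wide, 170 mm high; origin on the table under the trough's middle when home; axes parallel to the trough's; front is -x, where the carriage comes out over two flat rails. Its housing overhangs from x = +20 mm, 115 mm above the table (so 140 mm behind the trough's middle when that is out).
- jar: Bystander: standing jar, 64 mm across, 85 mm high; origin under its centre.
- kitbox: Bystander: small green carton, 50 x 110 x 32 mm; origin under its centre.
- mouse: Bystander: black computer mouse, 105 x 60 x 26 mm; origin under its centre.
Mind the look-alikes: they are no part of the job. Leave any pink or yellow look-alike of the bottle2 alone.

How it is judged:
By the outcome, as a careful person would: the job done as asked, in the order asked, and still so for the second after the job is handed in, with the robot touching nothing.
Of bottle1, bottle2, bottle3, bottle4 only 3 to 4 are there at a start; the rules pass over those that are not, and their reading is None.
At some moment in a run one of bottle1, bottle2, bottle3, bottle4 may be knocked a few centimetres aside while the robot is not near it.
Once in a run the grip may slacken for a moment while it holds something.
It also fails if it takes over 210 s, if anything falls off the work surface, if the arm or the gripper's body presses on something with over 40 N, if the wrist force passes 120 N, or if a joint passes its speed limit or range.

## Working session

There is one attempt and no reset: what is moved stays moved. The work goes in short steps, Python scripts to look and compute and a tool call to move; the robot and the scene stay as the last step left them, time stands still between calls to the robot, and variables do not carry over. Pictures are saved under pics/ and viewed, and the job is handed in when it is done.

Besides the shell and the picture viewer there is one more tool, called after ">>>" by a JSON object that holds its "method" and its "body", one argument or row to a line. arm_command: Moves the arm, as the interface text tells. Its arguments: {"type":"object","properties":{"commands":{"type":"array","items":{"type":"array","items":{"type":"number"}}}},"required":["commands"]}

```bash
ls; mkdir -p pics; cat > h.py <<'E'
import numpy as np,cv2
from rig import ctrl
def shot(n,name):
    c=ctrl.read_camera(n); np.savez('/tmp/%s.npz'%n,**c)
    cv2.imwrite('pics/%s.png'%name,c['image'][:,:,::-1]); return c
def cloud(c):
    K=c['mtx'];u,v=np.meshgrid(np.arange(640.),np.arange(480.))
    a=(u-K[0,2])/K[0,0];b=(v-K[1,2])/K[1,1]
    x,y=a.copy(),b.copy()
    for _ in range(10):
        s=1+c['k1']*(x*x+y*y);x=a/s;y=b/s
    z=c['range_z'];P=np.stack([x*z,y*z,z],-1);T=c['world_from_camera']
    W=P@T[:3,:3].T+T[:3,3];W[z==0]=np.nan;return W
def ray(c,u,v,h):
    K=c['mtx'];a=(u-K[0,2])/K[0,0];b=(v-K[1,2])/K[1,1];x,y=a,b
    for _ in range(10):
        s=1+c['k1']*(x*x+y*y);x=a/s;y=b/s
    T=c['world_from_camera'];d=T[:3,:3]@np.array([x,y,1]);o=T[:3,3]
    return o+d*(h-o[2])/d[2]
def load(n): return dict(np.load('/tmp/%s.npz'%n))
E
python3 - <<'E'
from h import *
for n in('top','scene'):
    c=shot(n,n+'0');print(c['mtx'],c['k1'],c['world_from_camera'])
print(ctrl.get_obs())
E
```

```text
pics
[[454.37065853   0.         315.95784154]
 [  0.         454.37065853 243.05970285]
 [  0.           0.           1.        ]] -0.07840175919761962 [[ 0.0289412  -0.9883576   0.14937088  0.34947592]
 [-0.99945126 -0.03102115 -0.01161323 -0.15840839]
 [ 0.01611168 -0.14895281 -0.98871304  1.06419301]
 [ 0.          0.          0.          1.        ]]
[[435.29861776   0.         320.84205412]
 [  0.         435.29861776 242.40331551]
 [  0.           0.           1.        ]] -0.06408477088112038 [[-0.78155694  0.47825498 -0.40055077  0.89034741]
 [ 0.62368396  0.58494999 -0.51850924  0.34502615]
 [-0.01367746 -0.65506159 -0.75545168  0.78295529]
 [ 0.          0.          0.          1.        ]]
{'time': 0.1, 'joint_positions': array([ 1.17160690e+00,  3.53548506e-01,  1.63404547e+00, -1.78021096e-05,
        1.15522543e+00, -2.40015364e-03]), 'joint_vel': array([-0.00184546, -0.00191171, -0.00288303, -0.00020897,  0.00090974,
       -0.0006703 ]), 'tau': array([-5.48105309e-04, -6.06360483e+01, -3.42819607e+01, -1.23520890e-04,
        3.90622139e-03,  2.57484248e-05]), 'ee_pos': array([0.24138176, 0.57605965, 0.24166185]), 'orientation': array([-6.19138174e-01, -3.07974540e+00,  1.89323130e-03]), 'force': array([ 0.35926549, -0.03928225, -0.03861407]), 'ft_torque': array([-0.00940342, -0.03632343, -0.05984958]), 'grip_width': 0.08544576946108275}
```

View pics/top0.png

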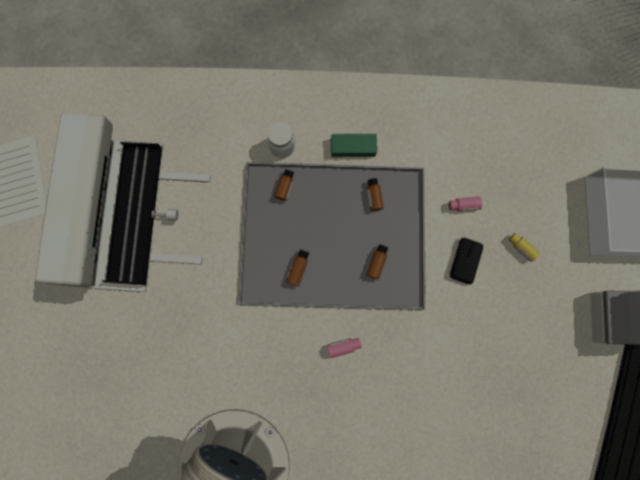

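View pics/scene0.png

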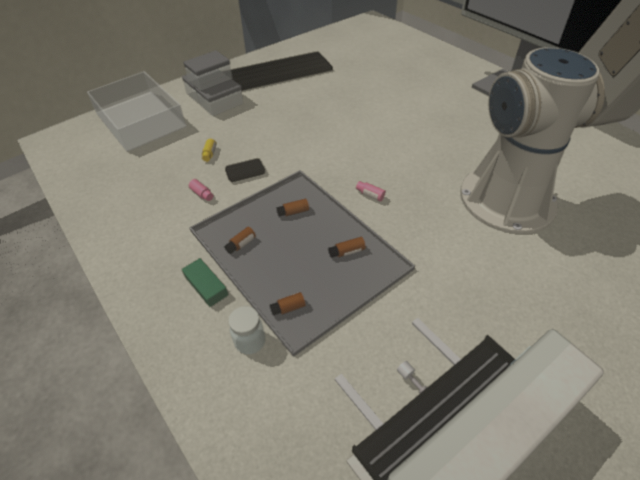

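```bash
python3 - <<'E'
from h import *
c=load('top');W=cloud(c);im=c['image']
hsv=cv2.cvtColor(im,cv2.COLOR_RGB2HSV)
# bottles
for (u,v) in [(284,186),(375,195),(299,269),(377,263)]:
    m=np.zeros((480,640),bool);m[v-26:v+27,u-26:u+27]=1
    m&=(W[...,2]>.012)&(W[...,2]<.06)
    n,l,s,_=cv2.connectedComponentsWithStats(m.astype('uint8'))
    k=max(range(1,n),key=lambda i:s[i,4]) if l[v,u]==0 else l[v,u]
    p=W[l==k];q=p[:,:2];m0=q.mean(0);U,S,V=np.linalg.svd(q-m0,full_matrices=0)
    a=(q-m0)@V[0];b=(q-m0)@V[1]
    print((u,v),m0.round(4),V[0].round(3),np.degrees(np.arctan2(V[0][1],V[0][0])).round(1),'len',np.percentile(a,[1,99]).round(4),'w',np.percentile(b,[1,99]).round(4),'z',np.percentile(p[:,2],[50,98]).round(4))
for nm,(u,v) in dict(knob=(172,215),tr1=(133,150),tr2=(125,280),floor=(330,240),floor2=(260,290),table=(330,380),tl=(248,167),tr=(422,170),bl=(242,304),br=(423,307),rodtbl=(200,220)).items(): print(nm,W[v,u].round(4),ray(c,u,v,.02).round(4))
x0,y0=230,150
cv2.imwrite('pics/c1.png',cv2.resize(im[150:320,230:430,::-1],(800,680),interpolation=cv2.INTER_CUBIC)[:600])
cv2.imwrite('pics/c2.png',cv2.resize(im[100:300,30:220,::-1],(570,600),interpolation=cv2.INTER_CUBIC))
c=load('scene');im=c['image']
cv2.imwrite('pics/c3.png',cv2.resize(im[180:330,200:400,::-1],(800,600),interpolation=cv2.INTER_CUBIC))
E
```

```text
(284, 186) [ 0.6407 -0.0926] [-0.957  0.289] 163.2 len [-0.038   0.0319] w [-0.0156  0.0135] z [0.0313 0.0373]
(375, 195) [ 0.6241 -0.3036] [-0.988 -0.157] -171.0 len [-0.041   0.0333] w [-0.0166  0.0144] z [0.0316 0.0375]
(299, 269) [ 0.446  -0.1295] [-0.948  0.318] 161.4 len [-0.0425  0.0384] w [-0.016   0.0151] z [0.0316 0.0377]
(377, 263) [ 0.4656 -0.3115] [-0.939  0.345] 159.8 len [-0.0402  0.0362] w [-0.0143  0.0163] z [0.0314 0.038 ]
knob [0.5595 0.1641 0.0387] [0.5634 0.17   0.02  ]
tr1 [0.7203 0.2779 0.0229] [0.7213 0.2791 0.02  ]
tr2 [0.4071 0.2697 0.0175] [0.4069 0.2686 0.02  ]
floor [ 0.5184 -0.2039  0.0017] [ 0.5155 -0.2031  0.02  ]
floor2 [ 0.3953 -0.044   0.003 ] [ 0.3946 -0.0458  0.02  ]
table [ 0.1957 -0.212   0.0031] [ 0.1981 -0.2111  0.02  ]
tl [ 0.6876 -0.0023  0.0142] [ 0.6858 -0.0031  0.02  ]
tr [ 0.6942 -0.4216  0.0163] [ 0.693  -0.4207  0.02  ]
bl [ 0.3617 -0.0031 -0.0007] [ 0.3615 -0.0062  0.02  ]
br [ 0.3665 -0.4216  0.0171] [ 0.3664 -0.4209  0.02  ]
rodtbl [ 0.5574  0.1079 -0.0006] [0.5534 0.1027 0.02  ]
```

View pics/c1.png

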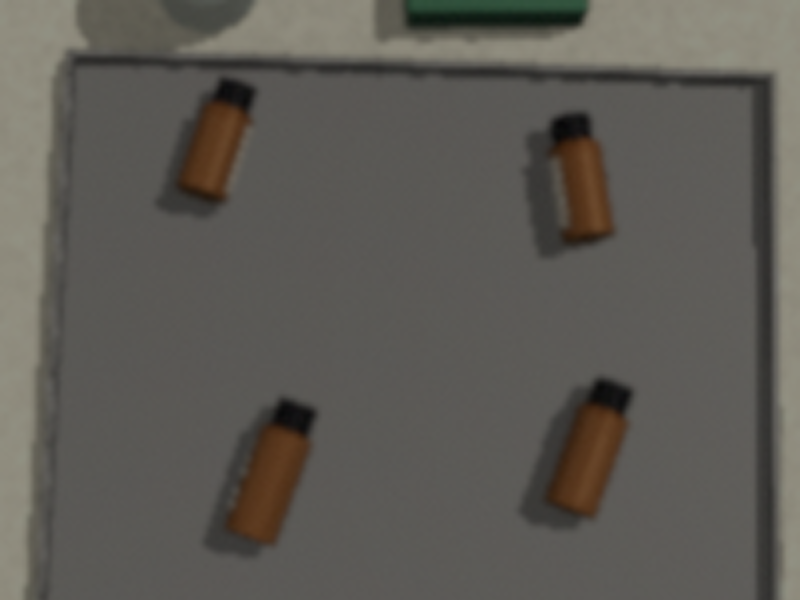

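View pics/c2.png

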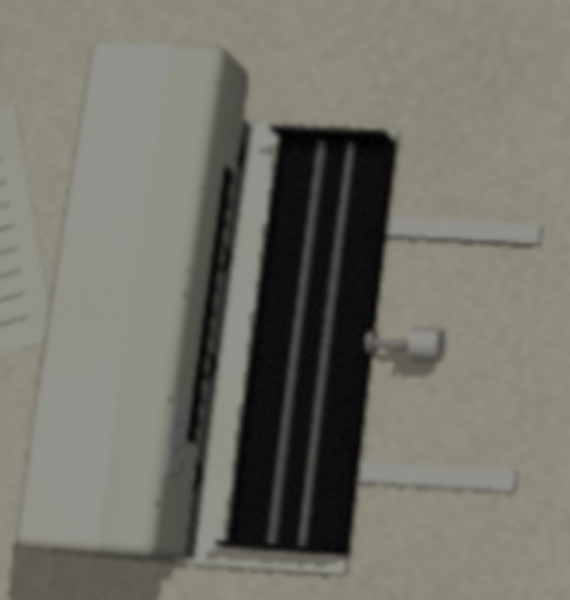

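View pics/c3.png

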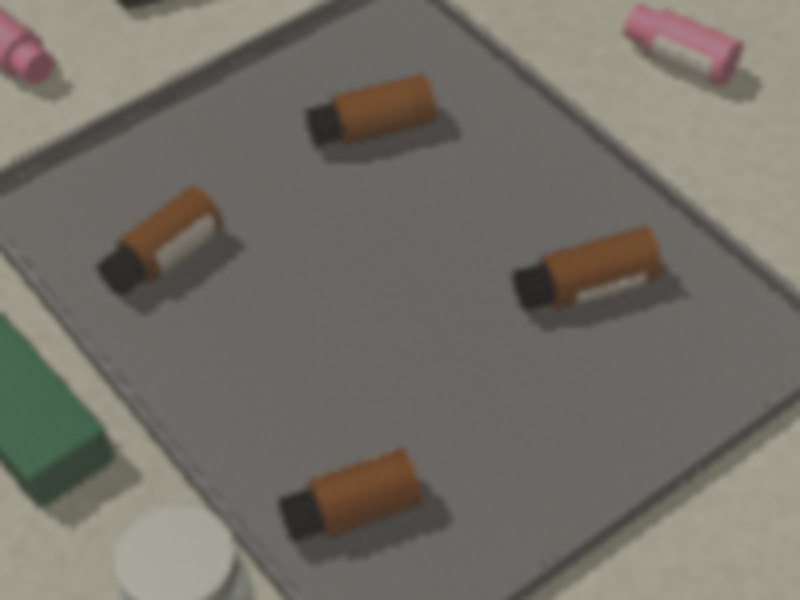

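```bash
cat >> h.py <<'E'
from scipy.spatial.transform import Rotation as Ro
def pose():
    o=ctrl.get_obs();return np.array(o['ee_pos']),Ro.from_rotvec(o['orientation']),o
def plan(p,R):
    "delta in tool axes of current measured pose"
    q,R0,o=pose()
    print('d_mm(tool,cur)',(R0.inv().apply(np.array(p)-q)*1000).round(1),'rot(tool)',(R0.inv()*R).as_rotvec().round(4))
def down(deg,tilt=0):
    "tool down; tool x at world angle deg; tilt about tool x"
    a=np.radians(deg);x=np.array([np.cos(a),np.sin(a),0]);z=np.array([0,0,-1.]);y=np.cross(z,x)
    return Ro.from_matrix(np.stack([x,y,z],1))*Ro.from_euler('x',tilt,degrees=True)
E
python3 - <<'E'
from h import *
c=load('top');W=cloud(c)
P=[ray(c,u,v,.026) for u,v in [(137,148.5),(120,281.7),(146.7,148.3),(130.7,281.7)]]
for p in P:print(p.round(4))
m1=(P[0]+P[2])/2;m2=(P[1]+P[3])/2;d=m1-m2;print('mid',(m1+m2)/2,np.linalg.norm(d),np.degrees(np.arctan2(d[1],d[0])),np.linalg.norm((P[0]-P[2])[:2]))
k=ray(c,171.3,214.7,.035);print('knob',k)
m=np.zeros((480,640),bool);m[205:225,160:185]=1;m&=(W[...,2]>.033);p=W[m];print(len(p),p.mean(0),p.min(0),p.max(0))
q,R,o=pose();print(q,R.as_matrix().round(3))
# housing front edge
print(W[130:280:30,100:112:3].round(3).tolist())
E
```

```text
[0.7231 0.2672 0.026 ]
[0.4023 0.2776 0.026 ]
[0.7241 0.2434 0.026 ]
[0.4032 0.2524 0.026 ]
mid [0.56318759 0.26015252 0.026     ] 0.32105262944387186 -1.7370760110698946 0.023778145395961736
knob [0.56094666 0.16694425 0.035     ]
108 [0.56129215 0.16638169 0.0392477 ] [0.55008029 0.15438399 0.03309847] [0.57478092 0.17899652 0.04533754]
[0.24138176 0.57605965 0.24166185] [[-0.922  0.386 -0.   ]
 [ 0.386  0.922 -0.001]
 [-0.    -0.001 -1.   ]]
[[[0.711, 0.292, 0.169], [0.714, 0.289, 0.163], [0.72, 0.29, 0.148], [0.725, 0.289, 0.136]], [[0.65, 0.292, 0.153], [0.655, 0.292, 0.141], [0.657, 0.289, 0.134], [0.694, 0.335, 0.022]], [[0.588, 0.292, 0.14], [0.592, 0.292, 0.125], [0.622, 0.339, 0.013], [0.623, 0.333, 0.009]], [[0.528, 0.296, 0.116], [0.548, 0.339, 0.01], [0.548, 0.332, 0.011], [0.549, 0.324, 0.011]], [[0.476, 0.338, 0.013], [0.476, 0.33, 0.015], [0.477, 0.325, 0.009], [0.474, 0.309, 0.029]]]
```

```bash
python3 - <<'E'
from h import *
plan([.561,.167,.24],down(88.3))
E
```

```text
d_mm(tool,cur) [-452.9 -253.8    2. ] rot(tool) [-1.1000e-03  8.0000e-04  1.2037e+00]
```

>>> {"method": "arm_command", "body": {
  "commands": [
    [100, -41, -23, 0, 0, 0, 0],
    [100, -41, -23, 0, 0, 0, 0],
    [100, -41, -23, 0, 0, 0, 0],
    [100, -41, -23, 0, 0, 0, 0],
    [100, -41, -23, 0, 0, 0, 0]
  ]
}}

```text
time: 0.6
ee_pos: [0.3869, 0.3895, 0.2421]
orientation: [-0.619, -3.08, 0.0]
force: [0.3, 0.1, 1.1]
grip_width: 0.0851
```

>>> {"method": "arm_command", "body": {
  "commands": [
    [100, -41, -23, 0, 0, 0, 0],
    [100, -41, -23, 0, 0, 0, 0],
    [100, -41, -23, 0, 0, 0, 0],
    [100, -41, -23, 0, 0, 0, 0],
    [100, -41, -23, 0, 0, 0, 0]
  ]
}}

```text
time: 1.1
ee_pos: [0.5315, 0.2041, 0.2421]
orientation: [-0.619, -3.08, 0.0]
force: [-0.2, 0.1, 0.6]
grip_width: 0.0858
```

>>> {"method": "arm_command", "body": {
  "commands": [
    [100, -41, -23, 0, 0, 0, 0.14],
    [100, 0, 0, 0, 0, 0, 0.14],
    [100, 0, 0, 0, 0, 0, 0.14],
    [100, 0, 0, 0, 0, 0, 0.14],
    [100, 0, 0, 0, 0, 0, 0.14]
  ]
}}

```text
time: 1.6
ee_pos: [0.5595, 0.1684, 0.2418]
orientation: [-1.646, -2.675, 0.001]
force: [-0.1, -0.5, 0.7]
grip_width: 0.0854
```

>>> {"method": "arm_command", "body": {
  "commands": [
    [100, 0, 0, 0, 0, 0, 0.14],
    [100, 0, 0, 0, 0, 0, 0.14],
    [100, 0, 0, 0, 0, 0, 0.14],
    [100, 0, 0, 0, 0, 0, 0.084],
    [100, 0, 0, 0, 0, 0, 0]
  ]
}}

```text
time: 2.1
ee_pos: [0.5595, 0.1687, 0.2419]
orientation: [-2.256, -2.186, 0.001]
force: [0.3, 0.9, -0.3]
grip_width: 0.0857
```

```bash
python3 - <<'E'
from h import *
print(pose()[0],pose()[2]['time'],pose()[2]['force'])
plan([.561,.167,.021],down(88.3))
E
```

```text
[0.55950075 0.16873456 0.24194319] 2.1 [ 0.25622888  0.93638996 -0.26779873]
d_mm(tool,cur) [ -1.6   1.7 220.9] rot(tool) [-0.0006  0.0002 -0.0014]
```

>>> {"method": "arm_command", "body": {
  "commands": [
    [100, -1.6, 1.7, 48, 0, 0, 0],
    [100, 0, 0, 48, 0, 0, 0],
    [100, 0, 0, 48, 0, 0, 0],
    [100, 0, 0, 42, 0, 0, 0],
    [100, 0, 0, 34, 0, 0, 0]
  ]
}}

```text
time: 2.6
ee_pos: [0.5603, 0.1668, 0.0197]
orientation: [-2.25, -2.191, 0.003]
force: [-0.5, -0.2, 0.5]
grip_width: 0.0854
```

>>> {"method": "arm_command", "body": {
  "commands": [
    [0, 0, 0, 0, 0, 0, 0],
    [0, 0, 0, 0, 0, 0, 0],
    [0, 0, 0, 0, 0, 0, 0],
    [0, 0, 0, 0, 0, 0, 0],
    [0, 0, 0, 0, 0, 0, 0]
  ]
}}

```text
time: 3.1
ee_pos: [0.5617, 0.1675, 0.0245]
orientation: [2.254, 2.188, 0.002]
force: [-4.8, 1.2, 10.5]
grip_width: 0.0247
```

>>> {"method": "arm_command", "body": {
  "commands": [
    [0, 0, 0, 0, 0, 0, 0],
    [0, 0, 0, 0, 0, 0, 0]
  ]
}}

```text
time: 3.3
ee_pos: [0.5617, 0.1675, 0.0245]
orientation: [2.254, 2.188, 0.002]
force: [-5.0, 0.2, 10.1]
grip_width: 0.0244
```

>>> {"method": "arm_command", "body": {
  "commands": [
    [0, -20, 0, 0, 0, 0, 0],
    [0, -20, 0, 0, 0, 0, 0],
    [0, -20, 0, 0, 0, 0, 0],
    [0, -20, 0, 0, 0, 0, 0],
    [0, -20, 0, 0, 0, 0, 0]
  ]
}}

```text
time: 3.8
ee_pos: [0.5586, 0.0672, 0.0245]
orientation: [2.254, 2.188, 0.003]
force: [-4.8, 4.3, 9.1]
grip_width: 0.0241
```

>>> {"method": "arm_command", "body": {
  "commands": [
    [0, -3, 0, 0, 0, 0, 0],
    [0, -3, 0, 0, 0, 0, 0],
    [0, -2, 0, 0, 0, 0, 0]
  ]
}}

```text
time: 4.1
ee_pos: [0.5584, 0.0596, 0.0245]
orientation: [2.255, 2.187, 0.003]
force: [-6.2, 18.4, 9.9]
grip_width: 0.024
```

>>> {"method": "arm_command", "body": {
  "commands": [
    [100, 2, 0, 0, 0, 0, 0],
    [100, 0, 0, 0, 0, 0, 0],
    [100, 0, 0, 0, 0, 0, 0],
    [100, 0, 0, -40, 0, 0, 0],
    [100, 0, 0, -48, 0, 0, 0]
  ]
}}

```text
time: 4.6
ee_pos: [0.5566, 0.061, 0.1096]
orientation: [-2.252, -2.186, 0.006]
force: [1.0, -0.5, 0.1]
grip_width: 0.0852
```

>>> {"method": "arm_command", "body": {
  "commands": [
    [100, 0, 0, -48, 0, 0, 0],
    [0, 0, 0, -30, 0, 0, 0],
    [0, -49, 0, 0, 0, 0, 0],
    [0, -49, 0, 0, 0, 0, 0],
    [0, -49, 0, 0, 0, 0, 0]
  ]
}}

```text
time: 5.1
ee_pos: [0.5539, -0.0871, 0.1891]
orientation: [2.252, 2.189, 0.001]
force: [0.6, 0.0, 0.1]
grip_width: 0.0281
```

```bash
cat >> h.py <<'E'
def carr(c,name):
    im=c['image'];cv2.imwrite('pics/%s.png'%name,cv2.resize(im[100:300,100:290,::-1],(570,600),interpolation=cv2.INTER_CUBIC))
E
python3 - <<'E'
from h import *
c=shot('top','top1');carr(c,'c4');print(pose()[0])
E
```

```text
[ 0.55354887 -0.09364544  0.18895743]
```

View pics/top1.png

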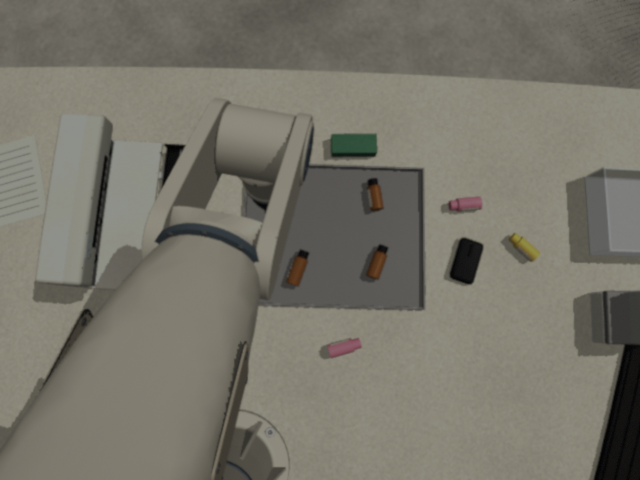

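View pics/c4.png

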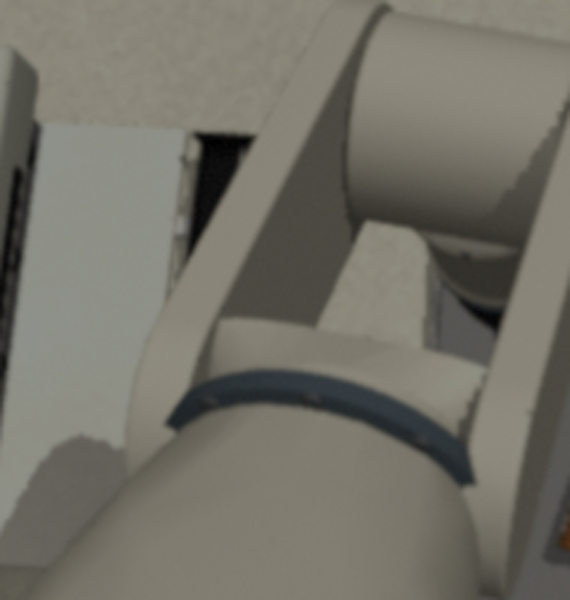

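```bash
cat >> h.py <<'E'
from scipy.optimize import least_squares
def proj(c,P):
    T=np.linalg.inv(c['world_from_camera']);Q=np.asarray(P)@T[:3,:3].T+T[:3,3]
    x=Q[:,0]/Q[:,2];y=Q[:,1]/Q[:,2];s=1+c['k1']*(x*x+y*y);K=c['mtx']
    return np.stack([K[0,0]*x*s+K[0,2],K[1,1]*y*s+K[1,2]],1)
def bottle(c,p0,zax=.019,r=.055,verbose=1,ang0=None):
    "fit bottle near world p0 (2D). returns center(2), angle of cap dir (deg), length, label angle"
    W=cloud(c);im=c['image'].astype(float)
    m=(np.hypot(W[...,0]-p0[0],W[...,1]-p0[1])<r)&(W[...,2]>zax-.006)&(W[...,2]<zax+.024)
    h=cv2.cvtColor(c['image'],cv2.COLOR_RGB2HSV)
    amber=(h[...,0]<16)&(h[...,1]>110)
    mm=m
    n,l,s,cc=cv2.connectedComponentsWithStats(mm.astype('uint8'))
    best=max(range(1,n),key=lambda i:(amber&(l==i)).sum())
    if ang0 is not None: # restrict by neighbourhood
        pass
    sel=l==best
    P=W[sel];q=P[:,:2];A=W[sel&amber]
    m0=A[:,:2].mean(0);U,S,V=np.linalg.svd(q-q.mean(0),full_matrices=0);d=V[0]
    dark=im[sel].sum(1)<110
    if dark.sum()>3 and (q[dark].mean(0)-m0)@d<0:d=-d
    th0=np.arctan2(d[1],d[0])
    bodym=(q-m0)@d; B=P[bodym< np.percentile((A[:,:2]-m0)@d,97)]
    def f(v):
        e=np.array([np.cos(v[1]),np.sin(v[1])]);n=np.array([-e[1],e[0]])
        lat=(B[:,:2]-m0)@n-v[0];return np.hypot(lat,B[:,2]-zax-v[2])-.016
    s=least_squares(f,[0,th0,0],loss='soft_l1',f_scale=.0015)
    th=s.x[1];e=np.array([np.cos(th),np.sin(th)]);nn=np.array([-e[1],e[0]])
    a=(q-m0)@e;lo,hi=np.percentile(a,[1.5,98.5]);cen=m0+nn*s.x[0]+e*(lo+hi)/2
    # label
    hs=h[sel];lab=(hs[:,1]<80)&(hs[:,2]>85)&(a<np.percentile((A[:,:2]-m0)@e,95))
    L=P[lab];phi=np.degrees(np.arctan2((L[:,:2]-cen)@nn,L[:,2]-zax-s.x[2]))
    if verbose:print('cen',cen.round(4),'ang',np.degrees(th).round(1),'len',(hi-lo).round(4),'dz',s.x[2].round(4),'label n',lab.sum(),'phi mean',phi.mean().round(1) if len(phi) else None,'rng',np.percentile(phi,[5,95]).round(0) if len(phi) else None)
    return cen,np.degrees(th),hi-lo,phi
E
python3 - <<'E'
from h import *
for n in('top','scene'):
    c=load(n)
    c=np.load('/tmp/%s.npz'%n) if n=='scene' else c
    if n=='top': c=ctrl.read_camera('top')
    print(n)
    for nm,p in dict(b1=(.64,-.093),b2=(.624,-.303),b4=(.446,-.13),b3=(.466,-.312)).items():
        if n=='top' and nm=='b1': continue
        print(nm,end=' ');bottle(c,p)
E
```

```text
top
b2 cen [ 0.6282 -0.3048] ang 9.7 len 0.0732 dz 0.0001 label n 3 phi mean 54.1 rng [50. 60.]
b4 cen [ 0.448  -0.1296] ang -18.7 len 0.0798 dz 0.0 label n 0 phi mean None rng None
b3 cen [ 0.4672 -0.3138] ang -19.7 len 0.0765 dz 0.0 label n 0 phi mean None rng None
scene
b1 cen [ 0.647  -0.0923] ang -15.9 len 0.0689 dz -0.0004 label n 7 phi mean -48.5 rng [-61. -38.]
b2 cen [ 0.6305 -0.3051] ang 11.5 len 0.0717 dz -0.0006 label n 96 phi mean 72.9 rng [ 49. 105.]
b4 cen [ 0.4515 -0.1314] ang -18.1 len 0.08 dz -0.0006 label n 47 phi mean 72.6 rng [-40. 102.]
b3 cen [ 0.4704 -0.3156] ang -20.1 len 0.0769 dz -0.0002 label n 5 phi mean -32.6 rng [-40. -27.]
```

```bash
cat >> h.py <<'E'
def press(cen,ang,off=-5,lat=6,z=.07):
    a=np.radians(ang);e=np.array([np.cos(a),np.sin(a)]);n=np.array([-e[1],e[0]])
    p=cen+e*off/1000+n*lat/1000
    plan([*p,z],down(ang+180))
E
python3 - <<'E'
from h import *
print(pose()[2]['joint_positions'].round(2))
press(np.array([.449,-.130]),-18.5)
E
```

```text
[-0.16  0.31  1.82 -0.    1.   -0.13]
d_mm(tool,cur) [ -35.4 -106.4  118.7] rot(tool) [-4.0000e-04  2.2000e-03 -1.2817e+00]
```

>>> {"method": "arm_command", "body": {
  "commands": [
    [0, -12, -35, 25, 0, 0, 0],
    [0, -12, -35, 25, 0, 0, 0],
    [0, -11, -36, 25, 0, 0, -0.145],
    [0, 0, 0, 0, 0, 0, -0.145],
    [0, 0, 0, 0, 0, 0, -0.145]
  ]
}}

```text
time: 5.7
ee_pos: [0.4452, -0.1172, 0.1126]
orientation: [-1.721, -2.626, 0.001]
force: [0.2, -0.2, 0.1]
grip_width: -0.0002
```

>>> {"method": "arm_command", "body": {
  "commands": [
    [0, 0, 0, 0, 0, 0, -0.145],
    [0, 0, 0, 0, 0, 0, -0.145],
    [0, 0, 0, 0, 0, 0, -0.145],
    [0, 0, 0, 0, 0, 0, -0.145],
    [0, 0, 0, 0, 0, 0, -0.145]
  ]
}}

```text
time: 6.2
ee_pos: [0.447, -0.1171, 0.1134]
orientation: [0.677, 3.068, 0.0]
force: [-0.5, 0.6, 0.5]
grip_width: 0.0
```

```bash
python3 - <<'E'
from h import *
press(np.array([.449,-.130]),-18.5,z=.045)
c=shot('top','t2');carr(c,'c5');c=load('top')
import sys
# carriage
E
```

```text
d_mm(tool,cur) [-1.6 -5.5 68.4] rot(tool) [ 1.000e-04  2.000e-04 -1.115e-01]
```

View pics/t2.png

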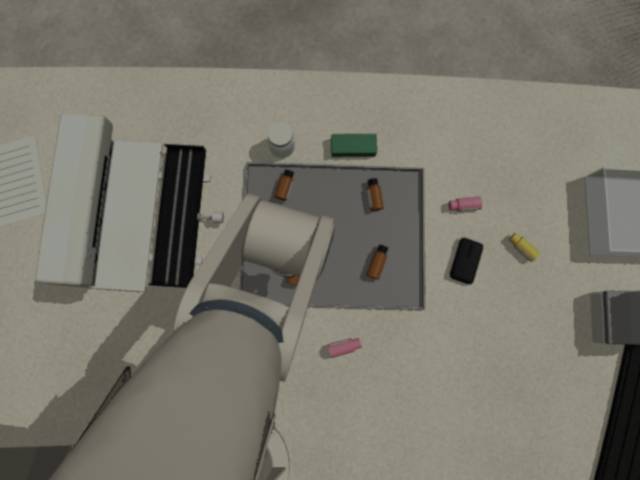

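>>> {"method": "arm_command", "body": {
  "commands": [
    [0, -1.6, -5.5, 30, 0, 0, -0.1115],
    [0, 0, 0, 28, 0, 0, 0],
    [0, 0, 0, 7, 0, 0, 0],
    [0, 0, 0, 2, 0, 0, 0],
    [0, 0, 0, 1, 0, 0, 0]
  ]
}}

```text
time: 6.75
ee_pos: [0.4448, -0.1226, 0.0458]
orientation: [-0.517, -3.096, -0.001]
force: [-6.8, 1.3, 13.3]
grip_width: -0.0003
```

>>> {"method": "arm_command", "body": {
  "commands": [
    [0, 0, -7, 0, 0, 0, 0],
    [0, 0, -7, 0, 0, 0, 0],
    [0, 0, -7, 0, 0, 0, 0],
    [0, 0, -7, 0, 0, 0, 0]
  ]
}}

```text
time: 7.15
ee_pos: [0.4371, -0.1504, 0.0457]
orientation: [0.516, 3.098, -0.0]
force: [-0.7, -0.1, -0.3]
grip_width: -0.0
```

>>> {"method": "arm_command", "body": {
  "commands": [
    [0, 0, 0, -40, 0, 0, 0],
    [0, 0, 49, 0, 0, 0, 0],
    [0, 0, 49, 0, 0, 0, 0]
  ]
}}

```text
time: 7.45
ee_pos: [0.4698, -0.0576, 0.0867]
orientation: [0.522, 3.095, 0.0]
force: [0.3, -0.6, -0.4]
grip_width: -0.0004
```

```bash
cat >> h.py <<'E'
def look(name,ps,zax=.019):
    for n in('top','scene'):
        c=shot(n,name+n[0])
        for p in ps:
            try: print(n,end=' ');bottle(c,p,zax)
            except Exception as ex: print('fail',ex)
        T=[]
        for p in ps:
            u,v=proj(c,[[p[0],p[1],zax]])[0].astype(int);u=np.clip(u,30,609);v=np.clip(v,30,449)
            T.append(cv2.resize(c['image'][v-30:v+30,u-30:u+30,::-1],(300,300),interpolation=cv2.INTER_CUBIC))
        if n=='top':A=T
        else: cv2.imwrite('pics/%s_z.png'%name,np.hstack([np.vstack([a,b]) for a,b in zip(A,T)][:2]))
E
python3 - <<'E'
from h import *
print(pose()[0]);look('r1',[(.444,-.145)])
E
```

```text
[ 0.46979383 -0.05757757  0.08666617]
top cen [ 0.4465 -0.1361] ang -18.8 len 0.0798 dz -0.0001 label n 9 phi mean 56.5 rng [50. 65.]
scene cen [ 0.4568 -0.1402] ang -19.6 len 0.0658 dz -0.0004 label n 80 phi mean 70.6 rng [ 52. 102.]
```

View pics/r1_z.png

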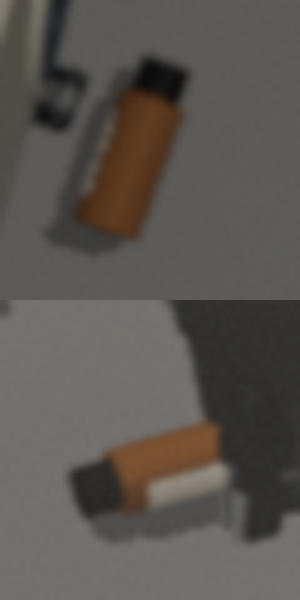

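```bash
python3 - <<'E'
from h import *
press(np.array([.4468,-.137]),-18.8,lat=6,z=.048)
E
```

```text
d_mm(tool,cur) [  0.9 -80.7  37.9] rot(tool) [0.0014 0.0023 0.0016]
```

>>> {"method": "arm_command", "body": {
  "commands": [
    [0, 0.9, -41, 0, 0, 0, 0],
    [0, 0, -39.7, 0, 0, 0, 0],
    [0, 0, 0, 37, 0, 0, 0],
    [0, 0, 0, 3, 0, 0, 0],
    [0, 0, 0, 2, 0, 0, 0]
  ]
}}

```text
time: 8.05
ee_pos: [0.4433, -0.1347, 0.0453]
orientation: [0.517, 3.096, -0.001]
force: [-9.5, 1.3, 61.2]
grip_width: -0.0002
```

>>> {"method": "arm_command", "body": {
  "commands": [
    [0, 0, 0, 1, 0, 0, 0],
    [0, 0, 0, 0, 0, 0, 0]
  ]
}}

```text
time: 8.25
ee_pos: [0.4433, -0.1343, 0.0454]
orientation: [0.515, 3.095, -0.001]
force: [-8.4, 1.1, 48.6]
grip_width: -0.0004
```

>>> {"method": "arm_command", "body": {
  "commands": [
    [0, 0, -5, 0, 0, 0, 0],
    [0, 0, -5, 0, 0, 0, 0]
  ]
}}

```text
time: 8.45
ee_pos: [0.4403, -0.1436, 0.0453]
orientation: [0.515, 3.095, -0.001]
force: [-5.9, 2.0, 40.8]
grip_width: 0.0001
```

>>> {"method": "arm_command", "body": {
  "commands": [
    [0, 0, -5, -1, 0, 0, 0],
    [0, 0, -5, 0, 0, 0, 0]
  ]
}}

```text
time: 8.65
ee_pos: [0.4368, -0.1533, 0.0449]
orientation: [0.515, 3.095, -0.001]
force: [0.6, -2.0, 9.0]
grip_width: -0.0002
```

>>> {"method": "arm_command", "body": {
  "commands": [
    [0, 0, -4, 0, 0, 0, 0],
    [0, 0, -4, 0, 0, 0, 0]
  ]
}}

```text
time: 8.85
ee_pos: [0.4327, -0.1603, 0.0437]
orientation: [0.516, 3.098, -0.0]
force: [-0.5, 0.1, -0.8]
grip_width: -0.0002
```

>>> {"method": "arm_command", "body": {
  "commands": [
    [0, 0, 0, -40, 0, 0, 0],
    [0, 0, 49, 0, 0, 0, 0],
    [0, 0, 49, 0, 0, 0, 0],
    [0, 0, 30, 0, 0, 0, 0]
  ]
}}

```text
time: 9.25
ee_pos: [0.4741, -0.0367, 0.0834]
orientation: [-0.516, -3.099, -0.0]
force: [0.8, -0.9, 0.3]
grip_width: -0.0001
```

```bash
python3 - <<'E'
from h import *
print(pose()[0]);look('r2',[(.444,-.148)])
E
```

```text
[ 0.47409611 -0.03668318  0.08343634]
top cen [ 0.4419 -0.148 ] ang -18.0 len 0.0798 dz 0.0001 label n 114 phi mean 29.2 rng [ 5. 59.]
scene cen [ 0.4503 -0.1517] ang -19.1 len 0.0698 dz -0.0003 label n 169 phi mean 40.5 rng [-2. 83.]
```

View pics/r2_z.png

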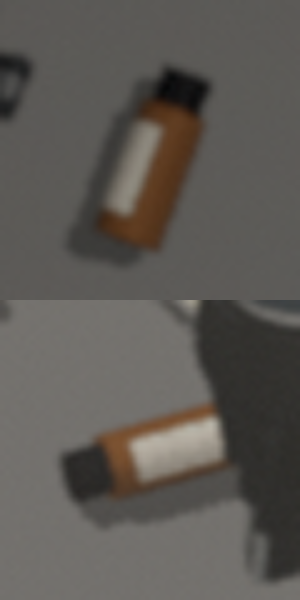

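```bash
python3 - <<'E'
from h import *
press(np.array([.4425,-.148]),-18.5,lat=7,z=.0445)
E
```

```text
d_mm(tool,cur) [  -0.7 -109.4   38.7] rot(tool) [ 0.0004 -0.0004 -0.0037]
```

>>> {"method": "arm_command", "body": {
  "commands": [
    [0, -0.7, -45, 0, 0, 0, 0],
    [0, 0, -45, 0, 0, 0, 0],
    [0, 0, -19.4, 0, 0, 0, 0],
    [0, 0, 0, 36, 0, 0, 0],
    [0, 0, 0, 2.7, 0, 0, 0]
  ]
}}

```text
time: 9.85
ee_pos: [0.4404, -0.1444, 0.0453]
orientation: [0.518, 3.096, -0.001]
force: [-5.5, 1.3, 54.1]
grip_width: 0.0002
```

>>> {"method": "arm_command", "body": {
  "commands": [
    [0, 0, 0, 0, 0, 0, 0],
    [0, 0, -5, 0, 0, 0, 0],
    [0, 0, -5, 0, 0, 0, 0],
    [0, 0, -5, 0, 0, 0, 0],
    [0, 0, -6, 0, 0, 0, 0]
  ]
}}

```text
time: 10.35
ee_pos: [0.4337, -0.1634, 0.0456]
orientation: [0.515, 3.096, -0.001]
force: [2.8, -0.8, 9.1]
grip_width: -0.0003
```

>>> {"method": "arm_command", "body": {
  "commands": [
    [0, 0, 0, 0, 0, 0, 0],
    [0, 0, 0, -40, 0, 0, 0],
    [0, 0, 49, 0, 0, 0, 0],
    [0, 0, 49, 0, 0, 0, 0],
    [0, 0, 40, 0, 0, 0, 0]
  ]
}}

```text
time: 10.85
ee_pos: [0.4767, -0.0305, 0.0846]
orientation: [-0.517, -3.098, 0.0]
force: [0.2, -0.3, -0.5]
grip_width: -0.0003
```

```bash
python3 - <<'E'
from h import *
print(pose()[0]);look('r3',[(.44,-.16)])
E
```

```text
[ 0.47666923 -0.03053789  0.08462037]
top cen [ 0.4394 -0.1565] ang -18.5 len 0.0802 dz 0.0003 label n 181 phi mean 5.1 rng [-30.  45.]
scene cen [ 0.4453 -0.1595] ang -18.1 len 0.0739 dz -0.0001 label n 155 phi mean 14.5 rng [-31.  48.]
```

View pics/r3_z.png

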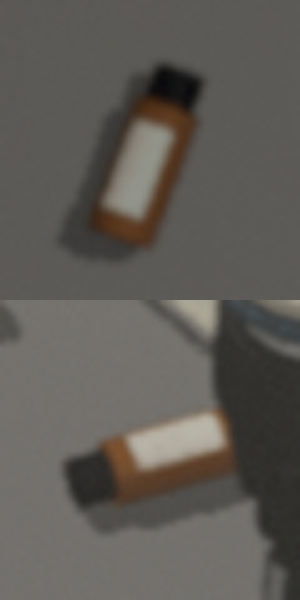

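```bash
cat >> h.py <<'E'
def labphi(c,cen,ang,zax=.019,half=30):
    "ray-cylinder label angle; returns phi with best IoU, and edges"
    th=np.radians(ang);e=np.array([np.cos(th),np.sin(th),0]);n=np.array([-e[1],e[0],0]);z=np.array([0,0,1.])
    K=c['mtx'];T=c['world_from_camera'];o=T[:3,3]-np.array([cen[0],cen[1],zax])
    uv=proj(c,[[cen[0],cen[1],zax]])[0].astype(int)
    vv,uu=np.mgrid[max(uv[1]-half,0):min(uv[1]+half,480),max(uv[0]-half,0):min(uv[0]+half,640)]
    S=4;du=(np.arange(S)+.5)/S-.5
    img=c['image'][vv.min():vv.max()+1,uu.min():uu.max()+1].astype('uint8')
    x=(uu-K[0,2])/K[0,0];y=(vv-K[1,2])/K[1,1];a,b=x.copy(),y.copy()
    for _ in range(8):
        s=1+c['k1']*(x*x+y*y);x=a/s;y=b/s
    D=np.stack([x,y,np.ones_like(x)],-1)@T[:3,:3].T
    dn,dz=D@n,D@z;on,oz=o@n,o@z
    A=dn**2+dz**2;B=on*dn+oz*dz;C=on**2+oz**2-.016**2;q=B*B-A*C
    t=np.where(q>0,(-B-np.sqrt(np.maximum(q,0)))/A,np.nan)
    al=o@e+t*(D@e);phi=np.degrees(np.arctan2(on+t*dn,oz+t*dz))
    h=cv2.cvtColor(img,cv2.COLOR_RGB2HSV).astype(int)
    body=(q>0)&(al<.012)&(al>-.028)
    lab=(h[...,1]<85)&(h[...,2]>80);amb=(h[...,1]>=85)&(h[...,0]<20)
    best=[]
    # saturation profile vs phi
    bins=np.arange(-110,111,10);pr=[]
    for k in bins:
        m=body&(abs(phi-k)<5);pr.append(int(np.mean(h[...,1][m])) if m.sum()>2 else -1)
    w=body&np.isfinite(phi)
    for p in np.arange(-150,151,1):
        pred=abs(phi-p)<35
        best.append(((pred==lab)&w).sum())
    best=np.array(best);ii=np.flatnonzero(best==best.max())
    print('phi',np.arange(-150,151)[ii].mean(),'agree',best.max()/w.sum(),'sat',dict(zip(bins.tolist(),pr)))
    return np.arange(-150,151)[ii].mean()
E
python3 - <<'E'
from h import *
labphi(load('top'),np.array([.4394,-.1565]),-18.5)
labphi(load('scene'),np.array([.4414,-.158]),-18.5)
E
```

```text
phi 3.5 agree 0.8979591836734694 sat {-110: -1, -100: -1, -90: -1, -80: 93, -70: 122, -60: 148, -50: 159, -40: 120, -30: 55, -20: 23, -10: 17, 0: 18, 10: 21, 20: 28, 30: 32, 40: 43, 50: 63, 60: 72, 70: 61, 80: -1, 90: -1, 100: -1, 110: -1}
phi 16.0 agree 0.920704845814978 sat {-110: -1, -100: -1, -90: -1, -80: -1, -70: -1, -60: -1, -50: -1, -40: -1, -30: 45, -20: 39, -10: 28, 0: 24, 10: 24, 20: 25, 30: 30, 40: 33, 50: 70, 60: 129, 70: 137, 80: 132, 90: 122, 100: 103, 110: 79}
```

```bash
cat >> h.py <<'E'
def press2(cen,ang,lat,off=-5,z=.0445):
    "tool x along +n (left of cap direction)"
    a=np.radians(ang);e=np.array([np.cos(a),np.sin(a)]);n=np.array([-e[1],e[0]])
    p=np.asarray(cen)+e*off/1000+n*lat/1000
    R=down(ang+90);q,R0,o=pose()
    print('yaw first rot z',(R0.inv()*R).as_rotvec().round(4),'then shift in new axes',(R.inv().apply(np.array([*p,z])-q)*1000).round(1))
E
python3 - <<'E'
from h import *
bottle(load('top'),(.468,-.314));press2([.468,-.314],-19.9,-9)
E
```

```text
cen [ 0.4672 -0.3136] ang -19.1 len 0.0759 dz 0.0001 label n 0 phi mean None rng None
yaw first rot z [ 0.0000e+00 -7.0000e-04  1.5919e+00] then shift in new axes [-280.6   83.1   40. ]
```

>>> {"method": "arm_command", "body": {
  "commands": [
    [0, 0, 0, 0, 0, 0, 0.147],
    [0, 0, 0, 0, 0, 0, 0.147],
    [0, 0, 0, 0, 0, 0, 0.147],
    [0, 0, 0, 0, 0, 0, 0.147],
    [0, 0, 0, 0, 0, 0, 0.147]
  ]
}}

```text
time: 11.45
ee_pos: [0.4757, -0.0326, 0.0841]
orientation: [-1.602, -2.7, 0.002]
force: [-0.6, -0.2, -1.1]
grip_width: 0.0002
```

>>> {"method": "arm_command", "body": {
  "commands": [
    [0, 0, 0, 0, 0, 0, 0.147],
    [0, 0, 0, 0, 0, 0, 0.147],
    [0, 0, 0, 0, 0, 0, 0.147],
    [0, 0, 0, 0, 0, 0, 0.147],
    [0, 0, 0, 0, 0, 0, 0.147]
  ]
}}

```text
time: 11.95
ee_pos: [0.4757, -0.0326, 0.0841]
orientation: [-2.466, -1.945, 0.003]
force: [-0.5, 0.3, 0.4]
grip_width: 0.0002
```

>>> {"method": "arm_command", "body": {
  "commands": [
    [0, 0, 0, 0, 0, 0, 0.122],
    [0, -46, 14, 0, 0, 0, 0],
    [0, -46, 14, 0, 0, 0, 0],
    [0, -46, 14, 0, 0, 0, 0],
    [0, -46, 14, 0, 0, 0, 0]
  ]
}}

```text
time: 12.45
ee_pos: [0.4645, -0.2259, 0.0842]
orientation: [-2.573, -1.799, 0.002]
force: [0.5, -0.5, 0.2]
grip_width: 0.0001
```

>>> {"method": "arm_command", "body": {
  "commands": [
    [0, -46, 14, 0, 0, 0, 0],
    [0, -46, 13, 0, 0, 0, 0],
    [0, 0, 0, 0, 0, 0, 0]
  ]
}}

```text
time: 12.75
ee_pos: [0.4587, -0.3253, 0.0845]
orientation: [2.577, 1.793, -0.001]
force: [0.3, 0.6, -0.5]
grip_width: 0.0002
```

```bash
python3 - <<'E'
from h import *
press2([.468,-.314],-19.5,-9)
E
```

```text
yaw first rot z [ 0.001   0.0015 -0.0147] then shift in new axes [ 4.7  0.  40. ]
```

>>> {"method": "arm_command", "body": {
  "commands": [
    [0, 4.7, 0, 30, 0, 0, -0.015],
    [0, 0, 0, 7, 0, 0, 0],
    [0, 0, 0, 2.6, 0, 0, 0],
    [0, 0, 0, 0, 0, 0, 0]
  ]
}}

```text
time: 13.15
ee_pos: [0.4594, -0.314, 0.0457]
orientation: [-2.557, -1.817, 0.004]
force: [-8.8, 2.1, 16.5]
grip_width: 0.0003
```

>>> {"method": "arm_command", "body": {
  "commands": [
    [0, 8, 0, 0, 0, 0, 0],
    [0, 8, 0, 0, 0, 0, 0],
    [0, 8, 0, 0, 0, 0, 0]
  ]
}}

```text
time: 13.45
ee_pos: [0.4677, -0.2912, 0.0457]
orientation: [-2.558, -1.818, 0.003]
force: [-5.3, 2.3, 11.1]
grip_width: -0.0002
```

>>> {"method": "arm_command", "body": {
  "commands": [
    [0, 6, 0, 0, 0, 0, 0],
    [0, 6, 0, 0, 0, 0, 0],
    [0, 0, 0, 0, 0, 0, 0]
  ]
}}

```text
time: 13.75
ee_pos: [0.4733, -0.28, 0.045]
orientation: [-2.56, -1.82, 0.001]
force: [-1.1, -0.4, 0.6]
grip_width: -0.0
```

>>> {"method": "arm_command", "body": {
  "commands": [
    [0, 0, 0, -40, 0, 0, 0],
    [0, 49, 0, 0, 0, 0, 0],
    [0, 49, 0, 0, 0, 0, 0],
    [0, 30, 0, 0, 0, 0, 0],
    [0, 0, 0, 0, 0, 0, 0]
  ]
}}

```text
time: 14.25
ee_pos: [0.5166, -0.1571, 0.0851]
orientation: [-2.558, -1.823, -0.0]
force: [-0.8, -0.8, 0.8]
grip_width: 0.0002
```

```bash
python3 - <<'E'
from h import *
print(pose()[0]);look('r4',[(.474,-.297)])
E
```

```text
[ 0.51656135 -0.15711818  0.08505862]
top cen [ 0.4741 -0.2962] ang -19.7 len 0.0763 dz 0.0002 label n 67 phi mean -45.8 rng [-71. -27.]
scene cen [ 0.498  -0.3025] ang -9.2 len 0.0365 dz -0.0005 label n 3 phi mean -31.1 rng [-38. -26.]
```

View pics/r4_z.png

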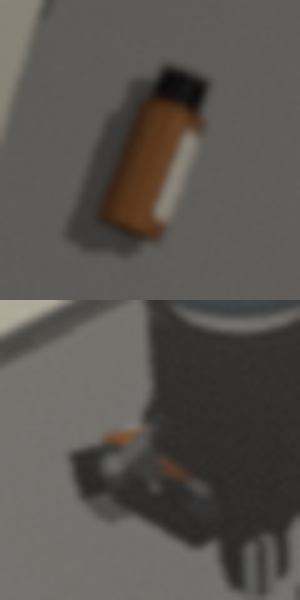

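```bash
python3 - <<'E'
from h import *
labphi(load('top'),np.array([.4741,-.2962]),-19.7)
press2([.4741,-.2962],-19.7,-10)
E
```

```text
phi -59.0 agree 1.0 sat {-110: -1, -100: -1, -90: -1, -80: -1, -70: 30, -60: 29, -50: 31, -40: 37, -30: 56, -20: 117, -10: 158, 0: 165, 10: 169, 20: 169, 30: 169, 40: 172, 50: 171, 60: 146, 70: 109, 80: 77, 90: -1, 100: -1, 110: -1}
yaw first rot z [-0.0003  0.0003  0.0103] then shift in new axes [-152.7    1.8   40.4]
```

>>> {"method": "arm_command", "body": {
  "commands": [
    [0, -40, 0, 0, 0, 0, 0.01],
    [0, -40, 0, 0, 0, 0, 0],
    [0, -40, 0, 0, 0, 0, 0],
    [0, -32.7, 1.8, 0, 0, 0, 0],
    [0, 0, 0, 0, 0, 0, 0]
  ]
}}

```text
time: 14.85
ee_pos: [0.4645, -0.3089, 0.085]
orientation: [2.573, 1.8, -0.001]
force: [0.9, 0.6, -0.6]
grip_width: -0.0002
```

>>> {"method": "arm_command", "body": {
  "commands": [
    [0, 0, 0, 30, 0, 0, 0],
    [0, 0, 0, 8, 0, 0, 0],
    [0, 0, 0, 1.8, 0, 0, 0],
    [0, 0, 0, 0, 0, 0, 0]
  ]
}}

```text
time: 15.25
ee_pos: [0.4649, -0.3041, 0.0453]
orientation: [-2.568, -1.805, 0.002]
force: [-2.0, 0.8, 4.6]
grip_width: 0.0003
```

>>> {"method": "arm_command", "body": {
  "commands": [
    [0, 8, 0, 0, 0, 0, 0],
    [0, 8, 0, 0, 0, 0, 0],
    [0, 8, 0, 0, 0, 0, 0],
    [0, 8, 0, 0, 0, 0, 0],
    [0, 0, 0, 0, 0, 0, 0]
  ]
}}

```text
time: 15.75
ee_pos: [0.4763, -0.273, 0.0458]
orientation: [-2.568, -1.806, 0.002]
force: [-4.6, 2.9, 9.1]
grip_width: 0.0003
```

>>> {"method": "arm_command", "body": {
  "commands": [
    [0, 0, 0, -10, 0, 0, 0],
    [0, 0, 0, -30, 0, 0, 0],
    [0, 49, 0, 0, 0, 0, 0],
    [0, 49, 0, 0, 0, 0, 0],
    [0, 40, 0, 0, 0, 0, 0]
  ]
}}

```text
time: 16.25
ee_pos: [0.5245, -0.1428, 0.0863]
orientation: [2.57, 1.805, 0.001]
force: [0.7, -0.8, -0.1]
grip_width: -0.0002
```

```bash
python3 - <<'E'
from h import *
print(pose()[0]);look('r5',[(.479,-.28),(.624,-.303)])
E
```

```text
[ 0.52447051 -0.14281135  0.08628332]
top cen [ 0.4802 -0.2803] ang -19.9 len 0.0761 dz 0.0002 label n 183 phi mean -6.2 rng [-48.  33.]
top cen [ 0.628  -0.3049] ang 9.1 len 0.0736 dz 0.0002 label n 10 phi mean 43.0 rng [-6. 60.]
scene cen [ 0.5052 -0.2863] ang -7.8 len 0.0359 dz -0.0 label n 19 phi mean -8.1 rng [-47.  19.]
scene cen [ 0.631  -0.3048] ang 12.1 len 0.0714 dz -0.0004 label n 100 phi mean 71.7 rng [ 48. 102.]
```

View pics/r5_z.png

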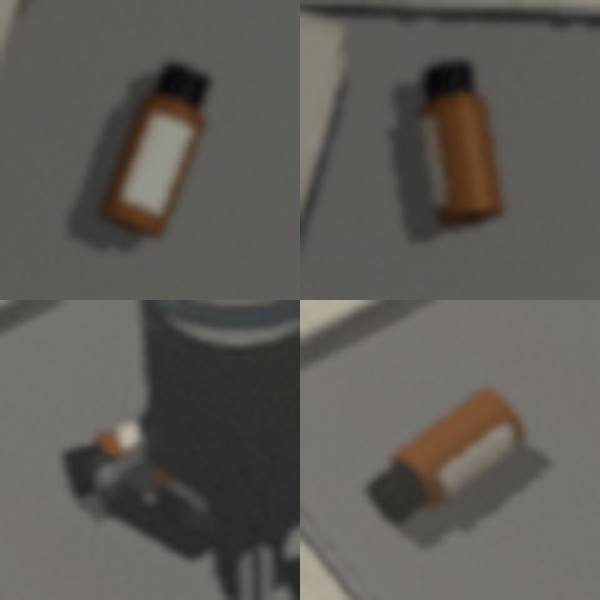

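```bash
python3 - <<'E'
from h import *
labphi(load('top'),np.array([.4802,-.2803]),-19.9)
labphi(load('top'),np.array([.628,-.3049]),9.7)
labphi(load('scene'),np.array([.630,-.3049]),10)
press2([.6282,-.3049],9.7,10)
E
```

```text
phi -1.0 agree 0.8529411764705882 sat {-110: -1, -100: -1, -90: -1, -80: -1, -70: 80, -60: 88, -50: 73, -40: 44, -30: 24, -20: 18, -10: 18, 0: 18, 10: 22, 20: 29, 30: 51, 40: 100, 50: 146, 60: 135, 70: 97, 80: 73, 90: -1, 100: -1, 110: -1}
phi 76.0 agree 0.9130434782608695 sat {-110: -1, -100: -1, -90: -1, -80: -1, -70: 101, -60: 124, -50: 149, -40: 161, -30: 158, -20: 151, -10: 156, 0: 166, 10: 173, 20: 175, 30: 157, 40: 104, 50: 58, 60: 38, 70: 33, 80: 29, 90: 27, 100: -1, 110: -1}
phi 79.5 agree 0.981651376146789 sat {-110: -1, -100: -1, -90: -1, -80: -1, -70: -1, -60: -1, -50: -1, -40: 92, -30: 116, -20: 137, -10: 146, 0: 146, 10: 146, 20: 144, 30: 141, 40: 114, 50: 59, 60: 33, 70: 31, 80: 32, 90: 34, 100: 31, 110: 27}
yaw first rot z [ 0.001  -0.0006 -0.5113] then shift in new axes [-169.1   68.9   41.6]
```

>>> {"method": "arm_command", "body": {
  "commands": [
    [0, 0, 0, 0, 0, 0, -0.147],
    [0, 0, 0, 0, 0, 0, -0.147],
    [0, 0, 0, 0, 0, 0, -0.147],
    [0, 0, 0, 0, 0, 0, -0.07],
    [0, -42, 17, 0, 0, 0, 0]
  ]
}}

```text
time: 16.85
ee_pos: [0.5444, -0.1807, 0.0851]
orientation: [-2.021, -2.399, 0.002]
force: [0.5, 0.2, 0.6]
grip_width: -0.0002
```

>>> {"method": "arm_command", "body": {
  "commands": [
    [0, -42, 17, 0, 0, 0, 0],
    [0, -42, 17, 0, 0, 0, 0],
    [0, -42, 17, 0, 0, 0, 0],
    [0, 0, 0, 0, 0, 0, 0],
    [0, 0, 0, 0, 0, 0, 0]
  ]
}}

```text
time: 17.35
ee_pos: [0.618, -0.3003, 0.0852]
orientation: [-2.032, -2.395, 0.0]
force: [-0.7, 0.6, -0.1]
grip_width: -0.0001
```

```bash
python3 - <<'E'
from h import *
press2([.6285,-.3049],9.7,11)
E
```

```text
yaw first rot z [-0.0005 -0.0003 -0.0056] then shift in new axes [ 4.7  4.5 40.7]
```

>>> {"method": "arm_command", "body": {
  "commands": [
    [0, 4.7, 4.5, 0, 0, 0, -0.006],
    [0, 0, 0, 30, 0, 0, 0],
    [0, 0, 0, 8, 0, 0, 0],
    [0, 0, 0, 2, 0, 0, 0],
    [0, 0, 0, 0, 0, 0, 0]
  ]
}}

```text
time: 17.85
ee_pos: [0.6218, -0.2926, 0.0455]
orientation: [-2.021, -2.404, 0.0]
force: [0.6, -0.5, -0.2]
grip_width: 0.0
```

>>> {"method": "arm_command", "body": {
  "commands": [
    [0, -9, 0, 0, 0, 0, 0],
    [0, -9, 0, 0, 0, 0, 0],
    [0, -9, 0, 0, 0, 0, 0],
    [0, -8, 0, 0, 0, 0, 0],
    [0, -8, 0, 0, 0, 0, 0]
  ]
}}

```text
time: 18.35
ee_pos: [0.6299, -0.3373, 0.0458]
orientation: [2.023, 2.402, 0.0]
force: [-0.2, 0.9, 3.0]
grip_width: -0.0002
```

>>> {"method": "arm_command", "body": {
  "commands": [
    [0, 0, 0, 0, 0, 0, 0],
    [0, 0, 0, -10, 0, 0, 0],
    [0, 0, 0, -35, 0, 0, 0],
    [0, 49, 0, 0, 0, 0, 0],
    [0, 49, 0, 0, 0, 0, 0]
  ]
}}

```text
time: 18.85
ee_pos: [0.6132, -0.2391, 0.0917]
orientation: [2.024, 2.399, 0.002]
force: [0.4, 1.5, 0.1]
grip_width: 0.0002
```

>>> {"method": "arm_command", "body": {
  "commands": [
    [0, 49, 0, 0, 0, 0, 0],
    [0, 49, 0, 0, 0, 0, 0],
    [0, 0, 0, 0, 0, 0, 0],
    [0, 0, 0, 0, 0, 0, 0]
  ]
}}

```text
time: 19.25
ee_pos: [0.596, -0.1413, 0.0907]
orientation: [2.02, 2.406, 0.0]
force: [0.9, 0.4, 0.9]
grip_width: -0.0
```

```bash
python3 - <<'E'
from h import *
print(pose()[0]);look('r6',[(.632,-.326),(.64,-.093)])
labphi(load('top'),bottle(load('top'),(.632,-.326),verbose=0)[0],10)
E
```

```text
[ 0.59602083 -0.1412632   0.09070024]
top cen [ 0.6318 -0.3267] ang 9.4 len 0.0727 dz 0.0006 label n 165 phi mean 5.6 rng [-31.  41.]
top fail max() iterable argument is empty
scene cen [ 0.6347 -0.3263] ang 10.5 len 0.0715 dz 0.0 label n 141 phi mean 11.8 rng [-30.  45.]
scene cen [ 0.6469 -0.0923] ang -15.7 len 0.0691 dz -0.0005 label n 7 phi mean -51.9 rng [-66. -39.]
phi 9.5 agree 0.9030837004405287 sat {-110: -1, -100: -1, -90: -1, -80: -1, -70: 90, -60: 104, -50: 109, -40: 87, -30: 43, -20: 18, -10: 16, 0: 18, 10: 23, 20: 28, 30: 34, 40: 48, 50: 88, 60: 133, 70: 116, 80: 74, 90: 56, 100: -1, 110: -1}
```

View pics/r6_z.png

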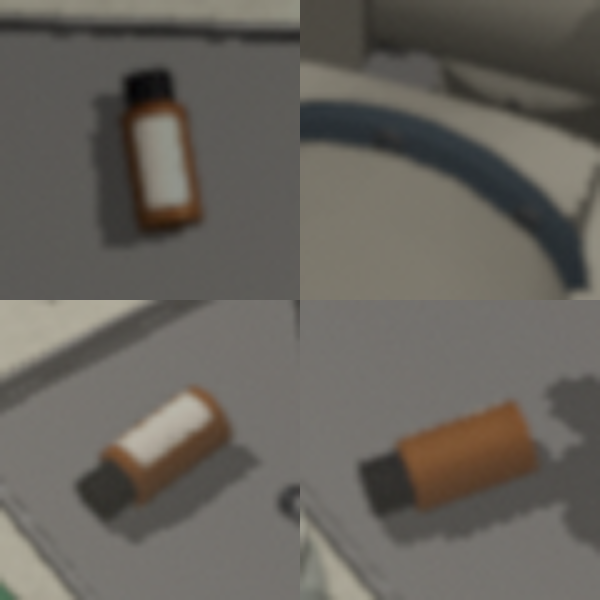

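```bash
python3 - <<'E'
from h import *
c=load('top');c['image']=cv2.imread('pics/t2.png')[:,:,::-1].copy()
for dy in(-.002,0,.002):labphi(c,np.array([.6445,-.0922+dy]),-16)
press2([.6447,-.0922],-16,-11)
E
```

```text
phi -81.0 agree 1.0 sat {-110: -1, -100: -1, -90: -1, -80: 21, -70: 26, -60: 37, -50: 61, -40: 110, -30: 160, -20: 160, -10: 154, 0: 159, 10: 168, 20: 170, 30: 168, 40: 169, 50: 171, 60: 165, 70: 160, 80: -1, 90: -1, 100: -1, 110: -1}
phi -90.0 agree 1.0 sat {-110: -1, -100: -1, -90: -1, -80: 31, -70: 45, -60: 63, -50: 110, -40: 158, -30: 163, -20: 154, -10: 157, 0: 166, 10: 170, 20: 168, 30: 170, 40: 170, 50: 162, 60: 135, 70: 113, 80: -1, 90: -1, 100: -1, 110: -1}
phi -101.5 agree 1.0 sat {-110: -1, -100: -1, -90: 51, -80: 56, -70: 71, -60: 109, -50: 151, -40: 164, -30: 156, -20: 155, -10: 163, 0: 169, 10: 168, 20: 170, 30: 170, 40: 155, 50: 113, 60: 76, 70: 55, 80: -1, 90: -1, 100: -1, 110: -1}
yaw first rot z [8.000e-04 3.000e-04 4.509e-01] then shift in new axes [51.3 27.3 46.1]
```

>>> {"method": "arm_command", "body": {
  "commands": [
    [0, 0, 0, 0, 0, 0, 0.147],
    [0, 0, 0, 0, 0, 0, 0.147],
    [0, 0, 0, 0, 0, 0, 0.147],
    [0, 26, 14, 0, 0, 0, 0.01],
    [0, 25, 13, 0, 0, 0, 0]
  ]
}}

```text
time: 19.85
ee_pos: [0.6365, -0.1026, 0.0903]
orientation: [2.513, 1.885, 0.0]
force: [0.3, 0.2, -0.4]
grip_width: 0.0003
```

>>> {"method": "arm_command", "body": {
  "commands": [
    [0, 0, 0, 0, 0, 0, 0],
    [0, 0, 0, 0, 0, 0, 0]
  ]
}}

```text
time: 20.05
ee_pos: [0.6359, -0.1018, 0.0899]
orientation: [-2.509, -1.89, 0.001]
force: [-0.8, 0.2, -0.1]
grip_width: 0.0003
```

```bash
python3 - <<'E'
from h import *
press2([.6447,-.0922],-16,-12)
E
```

```text
yaw first rot z [-0.0003  0.0003 -0.0005] then shift in new axes [-0.3  0.8 45.4]
```

>>> {"method": "arm_command", "body": {
  "commands": [
    [0, -0.3, 0.8, 35, 0, 0, 0],
    [0, 0, 0, 8, 0, 0, 0],
    [0, 0, 0, 2, 0, 0, 0],
    [0, 0, 0, 0.5, 0, 0, 0]
  ]
}}

```text
time: 20.45
ee_pos: [0.6357, -0.1023, 0.0447]
orientation: [-2.509, -1.888, 0.002]
force: [-0.5, -0.0, -0.2]
grip_width: -0.0001
```

>>> {"method": "arm_command", "body": {
  "commands": [
    [0, 9, 0, 0, 0, 0, 0],
    [0, 9, 0, 0, 0, 0, 0],
    [0, 9, 0, 0, 0, 0, 0],
    [0, 9, 0, 0, 0, 0, 0],
    [0, 9, 0, 0, 0, 0, 0]
  ]
}}

```text
time: 20.95
ee_pos: [0.6487, -0.0575, 0.0459]
orientation: [-2.509, -1.89, 0.0]
force: [-3.7, 0.5, 5.9]
grip_width: -0.0002
```

>>> {"method": "arm_command", "body": {
  "commands": [
    [0, 0, 0, 0, 0, 0, 0],
    [0, 0, 0, -10, 0, 0, 0],
    [0, 0, 0, -45, 0, 0, 0],
    [0, -49, 0, 0, 0, 0, 0],
    [0, -49, 0, 0, 0, 0, 0]
  ]
}}

```text
time: 21.45
ee_pos: [0.6234, -0.153, 0.1024]
orientation: [2.504, 1.892, 0.004]
force: [0.4, -1.5, -0.2]
grip_width: -0.0004
```

>>> {"method": "arm_command", "body": {
  "commands": [
    [0, -49, 0, 0, 0, 0, 0],
    [0, -49, 0, 0, 0, 0, 0],
    [0, -49, 0, 0, 0, 0, 0],
    [0, 0, 0, 0, 0, 0, 0],
    [0, 0, 0, 0, 0, 0, 0]
  ]
}}

```text
time: 21.95
ee_pos: [0.581, -0.2952, 0.1004]
orientation: [2.512, 1.886, 0.001]
force: [-0.0, 1.5, 0.3]
grip_width: 0.0001
```

```bash
python3 - <<'E'
from h import *
print(pose()[0]);look('r7',[(.651,-.069),(.44,-.156)])
E
```

```text
[ 0.58102283 -0.29519037  0.10040291]
top cen [ 0.6568 -0.0714] ang -15.7 len 0.0795 dz 0.0002 label n 174 phi mean -8.1 rng [-47.  31.]
top fail max() iterable argument is empty
scene cen [ 0.6548 -0.0693] ang -15.4 len 0.0688 dz -0.0003 label n 152 phi mean -5.5 rng [-40.  22.]
scene cen [ 0.4422 -0.1584] ang -18.1 len 0.0807 dz -0.0001 label n 156 phi mean 13.7 rng [-28.  49.]
```

View pics/r7_z.png

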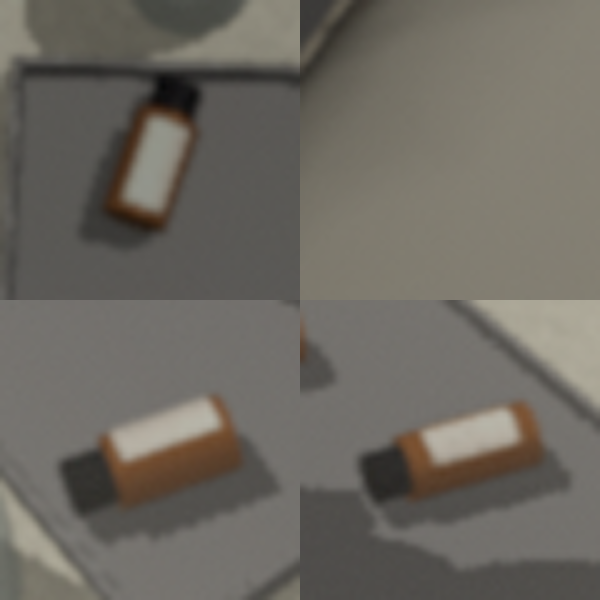

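View pics/r7t.png

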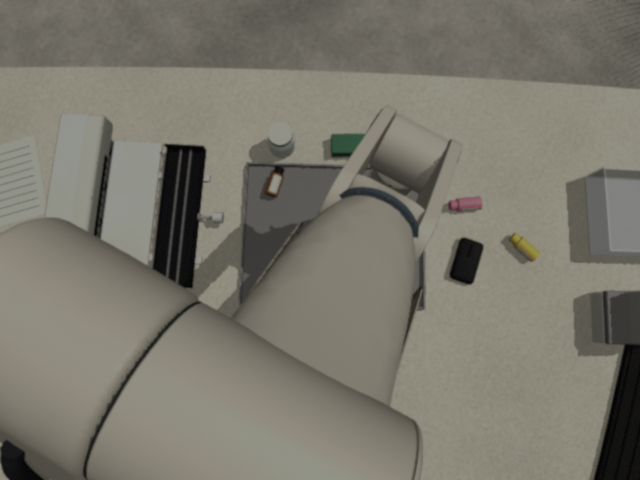

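```bash
python3 - <<'E'
from h import *
c=load('top');im=c['image']
cv2.imwrite('pics/c6.png',cv2.resize(im[130:300,140:230,::-1],(450,850),interpolation=cv2.INTER_CUBIC)[:600])
c=load('scene');im=c['image']
u=proj(c,[[.72,.14,.03],[.4,.15,.03]]);print(u)
g=cv2.cvtColor(load('top')['image'],cv2.COLOR_RGB2GRAY).astype(float)
for v in (160,180,200,220,240,260):print(v,g[v,158:205].astype(int).tolist())
E
```

```text
[[329.86529456 411.60218628]
 [456.35078871 314.48926448]]
160 [144, 135, 118, 117, 108, 91, 75, 48, 20, 12, 13, 13, 15, 16, 16, 16, 14, 13, 15, 22, 45, 72, 68, 43, 20, 13, 13, 12, 14, 25, 49, 69, 66, 42, 20, 14, 15, 16, 12, 14, 13, 14, 12, 13, 11, 14, 47]
180 [104, 93, 89, 81, 58, 28, 14, 10, 14, 14, 14, 15, 14, 13, 13, 13, 15, 26, 55, 73, 60, 34, 16, 15, 15, 12, 15, 27, 53, 69, 60, 35, 20, 13, 13, 15, 13, 16, 13, 13, 12, 11, 13, 18, 47, 96, 124]
200 [92, 84, 50, 18, 10, 12, 13, 13, 14, 14, 13, 15, 14, 16, 17, 33, 59, 70, 52, 27, 15, 17, 13, 13, 15, 32, 62, 72, 56, 30, 15, 12, 13, 13, 15, 15, 15, 15, 16, 13, 14, 16, 52, 102, 129, 136, 138]
220 [41, 12, 9, 12, 16, 13, 13, 12, 13, 13, 15, 15, 21, 42, 66, 70, 49, 23, 14, 13, 15, 15, 16, 37, 65, 72, 54, 28, 15, 13, 12, 16, 14, 12, 16, 14, 13, 14, 15, 28, 47, 66, 79, 91, 94, 100, 113]
240 [10, 12, 13, 14, 13, 15, 16, 12, 13, 15, 24, 49, 71, 69, 45, 18, 15, 14, 14, 12, 18, 38, 65, 70, 51, 26, 15, 16, 11, 15, 14, 14, 14, 14, 11, 11, 12, 17, 55, 106, 132, 138, 137, 136, 136, 137, 137]
260 [15, 13, 15, 16, 14, 11, 16, 16, 24, 53, 74, 67, 40, 19, 15, 15, 15, 14, 19, 41, 65, 68, 50, 27, 14, 17, 14, 15, 16, 14, 13, 13, 13, 12, 13, 17, 56, 109, 137, 144, 145, 145, 141, 125, 122, 126, 107]
```

View pics/c6.png

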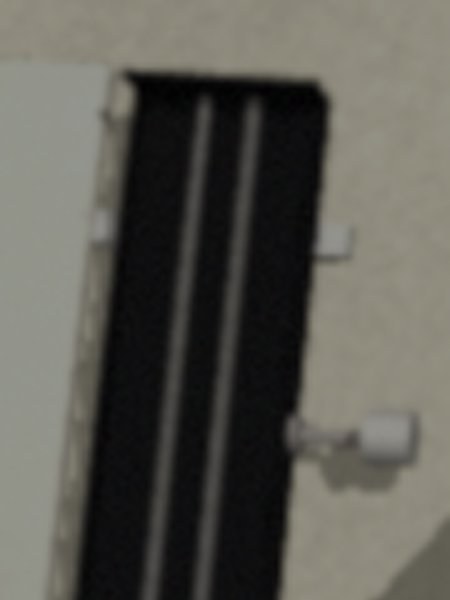

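View pics/r7s.png

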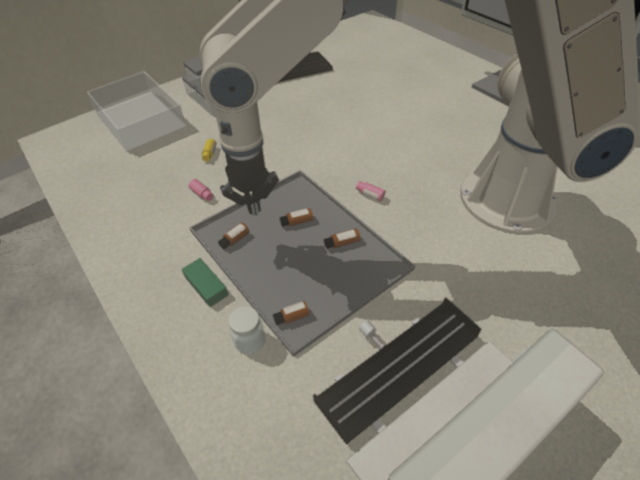

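```bash
python3 - <<'E'
from h import *
c=load('top');g=cv2.cvtColor(c['image'],cv2.COLOR_RGB2GRAY).astype(float)
pts=[]
for v in range(152,280,4):
    # find two peaks
    r=g[v].copy();lo=int(179-(v-160)*.115)-5
    seg=r[lo:lo+22];w=np.clip(seg-22,0,None);
    h=len(w)//2
    a=(np.arange(lo,lo+11)*w[:11]).sum()/w[:11].sum();b=(np.arange(lo+11,lo+22)*w[11:]).sum()/w[11:].sum()
    A=ray(c,a,v,.026);B=ray(c,b,v,.026);pts.append((A+B)[:2]/2)
    if v%16==0:print(v,round(a,1),round(b,1),np.linalg.norm(A-B).round(4),pts[-1].round(4))
p=np.array(pts);k=np.polyfit(p[:,0],p[:,1],1,);print(k,np.degrees(np.arctan(k[0])),abs(np.polyval(k,p[:,0])-p[:,1]).max())
# knob & ends: 
kn=ray(c,140+388/5,130+438/5,.036);print('knob',kn)
for uv in[(205/5+140,95/5+130),(252/5+140,98/5+130)]:print('rail top end',ray(c,*uv,.026))
cv2.imwrite('pics/c7.png',cv2.resize(c['image'][260:310,140:220,::-1],(800,500),interpolation=cv2.INTER_CUBIC))
s=load('scene');cv2.imwrite('pics/c8.png',cv2.resize(s['image'][290:450,300:490,::-1],(712,600),interpolation=cv2.INTER_CUBIC))
E
```

```text
160 179.5 189.4 0.0239 [0.697  0.1492]
176 177.5 187.6 0.0242 [0.6572 0.1504]
192 175.7 185.8 0.0239 [0.618  0.1517]
208 174.0 184.1 0.0239 [0.5794 0.1527]
224 172.2 182.3 0.0239 [0.5411 0.154 ]
240 170.4 180.7 0.0242 [0.5033 0.1551]
256 168.7 179.0 0.024 [0.4659 0.1563]
272 167.1 177.4 0.0238 [0.4288 0.1573]
[-0.0323202  0.1716101] -1.8511663997705652 0.003137178666865359
knob [0.55711512 0.05828176 0.036     ]
rail top end [0.72429893 0.15970298 0.026     ]
rail top end [0.72335421 0.13683552 0.026     ]
```

View pics/c7.png

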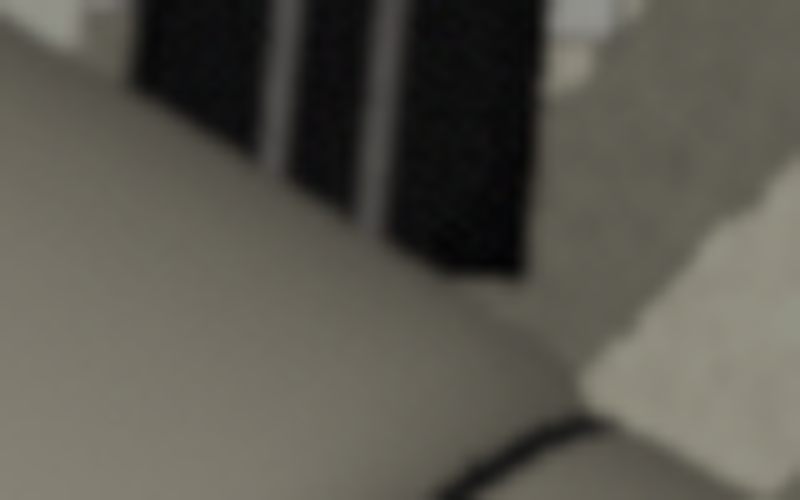

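View pics/c8.png

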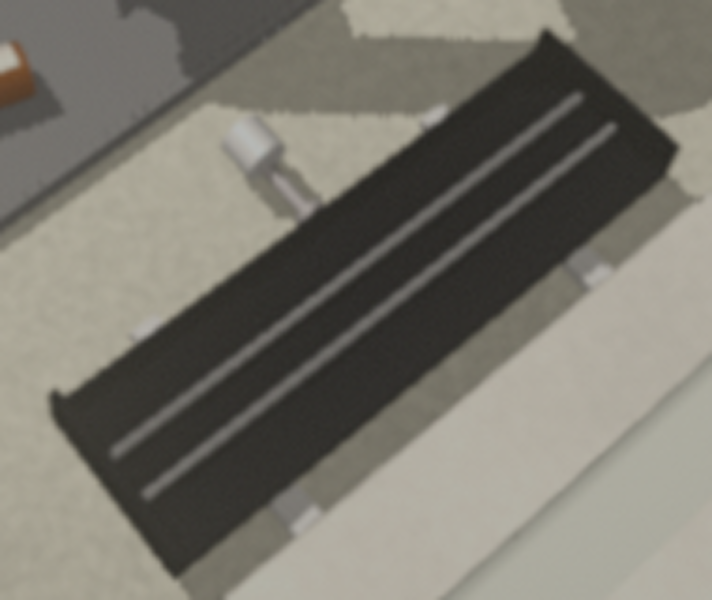

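```bash
python3 - <<'E'
from h import *
c=load('scene')
for uv in[(454.7,315.9),(463.3,323.9),(330.7,410.9),(339.5,422)]:print(ray(c,*uv,.026).round(4))
E
```

```text
[0.4025 0.149  0.026 ]
[0.4035 0.1721 0.026 ]
[0.7172 0.1389 0.026 ]
[0.7176 0.1631 0.026 ]
```

```bash
cat >> h.py <<'E'
def grasp(cen,ang,z,off=-6,tilt=0):
    a=np.radians(ang);e=np.array([np.cos(a),np.sin(a)]);p=np.asarray(cen)+e*off/1000
    R=down(ang);q,R0,o=pose()
    print('t',o['time'],'yaw rot',(R0.inv()*R).as_rotvec().round(4),'then shift',(R.inv().apply(np.array([*p,z])-q)*1000).round(1), 'before yaw',(R0.inv().apply(np.array([*p,z])-q)*1000).round(1))
E
python3 - <<'E'
from h import *
grasp([.633,-.3265],9.7,.10)
E
```

```text
t 22.05 yaw rot [ 2.000e-04 -4.000e-04  1.122e+00] then shift [39.  41.5  0.1] before yaw [-20.5  53.2   0.1]
```

>>> {"method": "arm_command", "body": {
  "commands": [
    [100, -10, 27, 0, 0, 0, 0],
    [100, -10.5, 26, 0, 0, 0, 0.146],
    [100, 0, 0, 0, 0, 0, 0.146],
    [100, 0, 0, 0, 0, 0, 0.146],
    [100, 0, 0, 0, 0, 0, 0.146]
  ]
}}

```text
time: 22.55
ee_pos: [0.6275, -0.3261, 0.0997]
orientation: [-2.949, -1.082, 0.0]
force: [0.4, 0.4, 0.0]
grip_width: 0.0723
```

>>> {"method": "arm_command", "body": {
  "commands": [
    [100, 0, 0, 0, 0, 0, 0.146],
    [100, 0, 0, 0, 0, 0, 0.146],
    [100, 0, 0, 0, 0, 0, 0.146],
    [100, 0, 0, 0, 0, 0, 0.1],
    [100, 0, 0, 0, 0, 0, 0]
  ]
}}

```text
time: 23.05
ee_pos: [0.6274, -0.3263, 0.0998]
orientation: [-3.13, -0.267, -0.0]
force: [0.5, 0.1, -0.2]
grip_width: 0.0849
```

```bash
python3 - <<'E'
from h import *
grasp([.633,-.3265],9.7,.017)
E
```

```text
t 23.05 yaw rot [-0.0002 -0.      0.0007] then shift [-0.5  1.2 82.8] before yaw [-0.5  1.2 82.8]
```

>>> {"method": "arm_command", "body": {
  "commands": [
    [100, -0.5, 1.2, 40, 0, 0, 0],
    [100, 0, 0, 35, 0, 0, 0],
    [100, 0, 0, 7.5, 0, 0, 0],
    [100, 0, 0, 0, 0, 0, 0],
    [30, 0, 0, 0, 0, 0, 0]
  ]
}}

```text
time: 23.55
ee_pos: [0.6275, -0.3294, 0.0187]
orientation: [3.129, 0.268, 0.002]
force: [0.2, 0.5, 0.3]
grip_width: 0.0733
```

>>> {"method": "arm_command", "body": {
  "commands": [
    [30, 0, 0, 0, 0, 0, 0],
    [30, 0, 0, 0, 0, 0, 0],
    [30, 0, 0, 0, 0, 0, 0],
    [30, 0, 0, 0, 0, 0, 0]
  ]
}}

```text
time: 23.95
ee_pos: [0.6272, -0.3297, 0.0187]
orientation: [3.129, 0.266, 0.003]
force: [-1.2, 0.8, 6.6]
grip_width: 0.03
```

>>> {"method": "arm_command", "body": {
  "commands": [
    [0, 0, 0, 0, 0, 0, 0],
    [0, 0, 0, 0, 0, 0, 0]
  ]
}}

```text
time: 24.15
ee_pos: [0.6271, -0.3297, 0.0187]
orientation: [3.129, 0.266, 0.003]
force: [-0.7, 0.7, 6.4]
grip_width: 0.0305
```

>>> {"method": "arm_command", "body": {
  "commands": [
    [0, 0, 0, -15, 0, 0, 0],
    [0, 0, 0, -35, 0, 0, 0],
    [0, 0, 0, -35, 0, 0, 0.1],
    [0, 0, 0, 0, 0, 0, 0.1],
    [0, 0, 0, 0, 0, 0, 0]
  ]
}}

```text
time: 24.65
ee_pos: [0.6271, -0.3298, 0.1047]
orientation: [3.14, -0.051, 0.004]
force: [0.2, 0.5, -1.1]
grip_width: 0.03
```

```bash
python3 - <<'E'
from h import *
print(pose()[2]['grip_width'],pose()[2]['force']);grasp([.6100,.1527],-1.85,.10)
E
```

```text
0.029972484383939558 [ 0.15193513  0.46977575 -1.06503609]
t 24.65 yaw rot [ 0.0014 -0.0028  0.0001] then shift [ -38.7 -481.7    4.7] before yaw [ -38.7 -481.7    4. ]
```

>>> {"method": "arm_command", "body": {
  "commands": [
    [0, -3.5, -40, 0, 0, 0, 0],
    [0, -3.5, -44, 0, 0, 0, 0],
    [0, -3.5, -44, 0, 0, 0, 0],
    [0, -3.5, -44, 0, 0, 0, 0],
    [0, -3.5, -44, 0, 0, 0, 0]
  ]
}}

```text
time: 25.15
ee_pos: [0.6145, -0.1112, 0.1018]
orientation: [-3.141, 0.043, 0.002]
force: [1.3, 0.3, -1.0]
grip_width: 0.03
```

>>> {"method": "arm_command", "body": {
  "commands": [
    [0, -3.5, -44, 0, 0, 0, 0],
    [0, -3.5, -44, 0, 0, 0, 0],
    [0, -3.5, -44, 0, 0, 0, 0],
    [0, -3.5, -44, 0, 0, 0, 0],
    [0, -3.5, -44, 0, 0, 0, 0]
  ]
}}

```text
time: 25.65
ee_pos: [0.6038, 0.1092, 0.1018]
orientation: [3.141, -0.043, -0.002]
force: [0.6, -0.0, -0.2]
grip_width: 0.0298
```

>>> {"method": "arm_command", "body": {
  "commands": [
    [0, -3, -40, 0, 0, 0, 0],
    [0, 0, 0, 0, 0, 0, 0],
    [0, 0, 0, 0, 0, 0, 0]
  ]
}}

```text
time: 25.95
ee_pos: [0.6022, 0.1483, 0.1017]
orientation: [3.141, -0.041, -0.002]
force: [0.3, -0.6, 0.3]
grip_width: 0.0303
```

```bash
python3 - <<'E'
from h import *
print(pose()[2]['grip_width'],pose()[2]['force']);grasp([.6100,.1527],-1.85,.0385)
c=shot('scene','s9');cv2.imwrite('pics/s9z.png',cv2.resize(c['image'][230:400,280:480,::-1],(800,680))[:600])
E
```

```text
0.03025968526309321 [ 0.30040952 -0.55104316  0.26383987]
t 25.95 yaw rot [0.0006 0.0012 0.0061] then shift [ 1.6 -4.7 63.2] before yaw [ 1.7 -4.7 63.2]
```

View pics/s9.png

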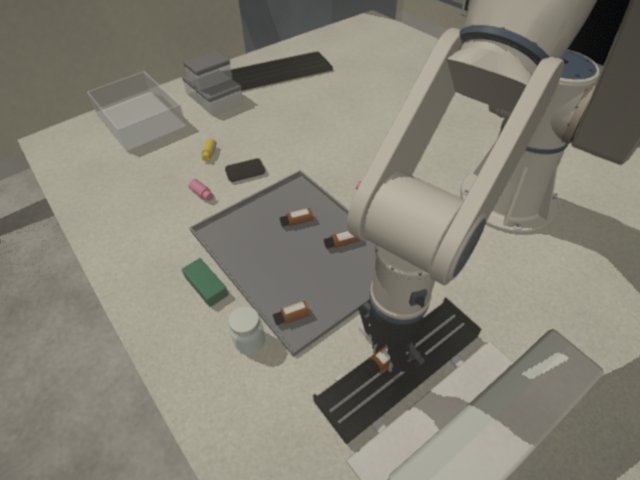

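>>> {"method": "arm_command", "body": {
  "commands": [
    [0, 1.6, -4.7, 0, 0.1, 0, 0.006],
    [0, 0, 0, 35, 0, 0, 0],
    [0, 0, 0, 20, 0, 0, 0],
    [0, 0, 0, 7, 0, 0, 0],
    [0, 0, 0, 0, 0, 0, 0]
  ]
}}

```text
time: 26.5
ee_pos: [0.6046, 0.1571, 0.0398]
orientation: [-3.042, 0.057, 0.0]
force: [-0.2, 0.8, -0.2]
grip_width: 0.0301
```

```bash
python3 - <<'E'
from h import *
o=pose()[2];print(o['ee_pos'],o['force'],o['grip_width'])
E
```

```text
[0.60457214 0.15707152 0.03984116] [-0.17949765  0.77447647 -0.22362126] 0.030138264408905536
```

>>> {"method": "arm_command", "body": {
  "commands": [
    [0, 0, 4.1, 0, 0, 0, 0],
    [0, 0, 0, 0.8, 0, 0, 0],
    [0, 0, 0, 0.5, 0, 0, 0],
    [0, 0, 0, 0, 0, 0, 0]
  ]
}}

```text
time: 26.9
ee_pos: [0.605, 0.1545, 0.0391]
orientation: [-3.041, 0.056, -0.003]
force: [0.4, -0.3, -0.9]
grip_width: 0.0299
```

>>> {"method": "arm_command", "body": {
  "commands": [
    [0, 0, 1, 0.3, 0, 0, 0],
    [0, 0, 0, 0, 0, 0, 0],
    [0, 0, 0, 0, 0, 0, 0]
  ]
}}

```text
time: 27.2
ee_pos: [0.605, 0.1539, 0.0388]
orientation: [-3.041, 0.056, -0.003]
force: [-1.1, 2.2, 3.3]
grip_width: 0.0297
```

>>> {"method": "arm_command", "body": {
  "commands": [
    [60, 0, 0, 0, 0, 0, 0],
    [60, 0, 0, 0, 0, 0, 0],
    [60, 0, 0, 0, 0, 0, 0],
    [60, 0, 0, -15, 0, 0, 0],
    [60, 0, 0, -40, 0, 0, 0]
  ]
}}

```text
time: 27.7
ee_pos: [0.6021, 0.1476, 0.0912]
orientation: [-3.042, 0.056, 0.007]
force: [0.4, -0.5, 0.1]
grip_width: 0.0513
```

>>> {"method": "arm_command", "body": {
  "commands": [
    [100, 0, 0, -20, -0.1, 0, 0],
    [100, 0, 49, 0, 0, 0, 0],
    [100, 0, 49, 0, 0, 0, 0],
    [100, 0, 49, 0, 0, 0, 0],
    [100, 0, 49, 0, 0, 0, 0]
  ]
}}

```text
time: 28.2
ee_pos: [0.5973, -0.0514, 0.1144]
orientation: [3.141, -0.056, 0.002]
force: [0.5, -0.1, -0.9]
grip_width: 0.0856
```

>>> {"method": "arm_command", "body": {
  "commands": [
    [100, 0, 49, 0, 0, 0, 0],
    [100, 0, 49, 0, 0, 0, 0],
    [100, 0, 0, 0, 0, 0, 0],
    [100, 0, 0, 0, 0, 0, 0]
  ]
}}

```text
time: 28.6
ee_pos: [0.5936, -0.149, 0.1138]
orientation: [3.141, -0.062, 0.0]
force: [0.6, 0.2, 0.1]
grip_width: 0.0855
```

```bash
python3 - <<'E'
from h import *
print(pose()[0]);look('r8',[(.611,.153)],zax=.0385)
c=load('top');b=bottle(c,(.611,.153),.0385,verbose=0);labphi(c,b[0],b[1],.0385);
c=load('scene');b=bottle(c,(.611,.153),.0385,verbose=0);labphi(c,b[0],b[1],.0385);
E
```

```text
[ 0.59363878 -0.14899677  0.11384973]
top cen [0.611  0.1533] ang -2.6 len 0.0726 dz 0.0002 label n 167 phi mean 0.2 rng [-33.  40.]
scene cen [0.6128 0.1537] ang -1.6 len 0.0738 dz -0.0004 label n 278 phi mean 3.6 rng [-35.  37.]
phi -4.0 agree 0.91701244813278 sat {-110: -1, -100: -1, -90: 97, -80: 132, -70: 161, -60: 182, -50: 159, -40: 82, -30: 31, -20: 17, -10: 16, 0: 17, 10: 20, 20: 27, 30: 35, 40: 51, 50: 63, 60: 81, 70: -1, 80: -1, 90: -1, 100: -1, 110: -1}
phi 7.0 agree 0.9256410256410257 sat {-110: -1, -100: -1, -90: -1, -80: -1, -70: -1, -60: 123, -50: 115, -40: 73, -30: 37, -20: 27, -10: 25, 0: 24, 10: 25, 20: 28, 30: 31, 40: 68, 50: 132, 60: 135, 70: 126, 80: 106, 90: 87, 100: -1, 110: -1}
```

View pics/r8_z.png

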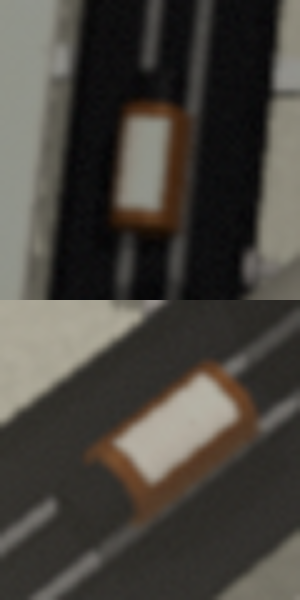

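View pics/r8t.png

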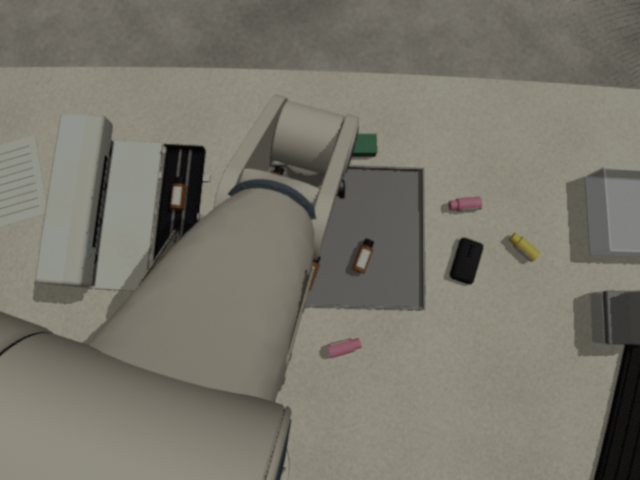

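```bash
python3 - <<'E'
from h import *
c=ctrl.read_camera('scene');W=cloud(c)
m=(W[...,2]>.07)&(W[...,2]<.1)&(W[...,0]>.68)&(W[...,0]<.85)&(W[...,1]<.0)&(W[...,1]>-.2);print('jar',m.sum(),W[m].min(0),W[m].max(0))
bottle(c,(.653,-.069),r=.045)
grasp([.6525,-.0693],-15.6,.09)
E
```

```text
jar 711 [ 0.72024011 -0.10681891  0.07044164] [ 0.7755865  -0.0497761   0.08808038]
cen [ 0.6549 -0.0694] ang -15.6 len 0.0685 dz -0.0002 label n 152 phi mean -5.1 rng [-41.  22.]
t 28.75 yaw rot [-1.000e-04  2.000e-04  2.366e-01] then shift [ 29.7 -90.2  23.4] before yaw [ 50.1 -80.8  23.4]
```

>>> {"method": "arm_command", "body": {
  "commands": [
    [100, 0, 0, 0, 0, 0, 0.12],
    [100, 0, 0, 0, 0, 0, 0.117],
    [100, 10, -45, 11, 0, 0, 0],
    [100, 20, -45, 12, 0, 0, 0],
    [100, 0, 0, 0, 0, 0, 0]
  ]
}}

```text
time: 29.25
ee_pos: [0.649, -0.0639, 0.0892]
orientation: [-3.112, 0.421, -0.001]
force: [0.8, 1.0, -0.0]
grip_width: 0.0855
```

>>> {"method": "arm_command", "body": {
  "commands": [
    [100, 0, 0, 0, 0, 0, 0]
  ]
}}

```text
time: 29.35
ee_pos: [0.6466, -0.0671, 0.0897]
orientation: [3.113, -0.422, -0.002]
force: [0.1, -0.0, 0.0]
grip_width: 0.0855
```

```bash
python3 - <<'E'
from h import *
grasp([.653,-.0693],-15.6,.018,off=-7)
E
```

```text
t 29.35 yaw rot [0.0003 0.0012 0.0027] then shift [-0.2  0.4 71.7] before yaw [-0.2  0.3 71.7]
```

>>> {"method": "arm_command", "body": {
  "commands": [
    [100, -0.2, 0.4, 40, 0, 0, 0],
    [100, 0, 0, 26, 0, 0, 0],
    [100, 0, 0, 6.5, 0, 0, 0],
    [50, 0, 0, 0, 0, 0, 0],
    [30, 0, 0, 0, 0, 0, 0]
  ]
}}

```text
time: 29.85
ee_pos: [0.6469, -0.0703, 0.0191]
orientation: [3.112, -0.429, 0.002]
force: [0.2, 0.3, -0.2]
grip_width: 0.0592
```

>>> {"method": "arm_command", "body": {
  "commands": [
    [30, 0, 0, 0, 0, 0, 0],
    [0, 0, 0, 0, 0, 0, 0],
    [0, 0, 0, 0, 0, 0, 0],
    [0, 0, 0, 0, 0, 0, 0]
  ]
}}

```text
time: 30.25
ee_pos: [0.6473, -0.0702, 0.0194]
orientation: [3.112, -0.429, 0.003]
force: [-1.1, -0.4, 5.8]
grip_width: 0.0305
```

>>> {"method": "arm_command", "body": {
  "commands": [
    [0, 0, 0, -15, 0, 0, 0],
    [0, 0, 0, -35, 0, 0, 0],
    [0, 0, 0, -35, 0, 0, -0.12],
    [0, 0, 0, 0, 0, 0, -0.12],
    [0, 0, 0, 0, 0, 0, 0]
  ]
}}

```text
time: 30.75
ee_pos: [0.6472, -0.0701, 0.1053]
orientation: [3.141, -0.05, 0.005]
force: [-1.0, -0.0, -1.6]
grip_width: 0.0298
```

```bash
python3 - <<'E'
from h import *
print(pose()[2]['grip_width'],pose()[2]['force']);grasp([.687,.1716-.0323*.687+.0018],-1.85,.10,off=-7)
E
```

```text
0.029828836433707685 [-0.96847628 -0.03671578 -1.61107844]
t 30.75 yaw rot [ 0.0003 -0.003   0.0003] then shift [  25.7 -222.5    5.3] before yaw [  25.7 -222.5    5.3]
```

>>> {"method": "arm_command", "body": {
  "commands": [
    [0, 5, -40, 0, 0, 0, 0],
    [0, 5, -45, 0, 0, 0, 0],
    [0, 5, -45, 0, 0, 0, 0],
    [0, 5, -45, 0, 0, 0, 0],
    [0, 5.7, -47.5, 5, 0, 0, 0]
  ]
}}

```text
time: 31.25
ee_pos: [0.6793, 0.153, 0.0979]
orientation: [3.141, -0.06, -0.001]
force: [-0.3, 0.3, -1.4]
grip_width: 0.0303
```

>>> {"method": "arm_command", "body": {
  "commands": [
    [0, 0, 0, 0, -0.13, 0, 0],
    [0, 0, 0, 0, 0, 0, 0],
    [0, 0, 0, 0, 0, 0, 0]
  ]
}}

```text
time: 31.55
ee_pos: [0.6786, 0.1522, 0.097]
orientation: [3.013, -0.051, -0.006]
force: [-0.1, -0.1, -1.1]
grip_width: 0.0302
```

```bash
python3 - <<'E'
from h import *
print(pose()[2]['grip_width'],pose()[2]['force']);grasp([.687,.1716-.0323*.687+.0018],-1.85,.0395,off=-7)
E
```

```text
0.03022640190309616 [-0.09993126 -0.11606723 -1.11928928]
t 31.55 yaw rot [ 0.1284  0.002  -0.0014] then shift [ 1.4  0.7 57.5] before yaw [ 1.6 -6.6 57.1]
```

>>> {"method": "arm_command", "body": {
  "commands": [
    [0, 1.6, -4, 35, 0, 0, 0],
    [0, 0, -2.6, 18, 0, 0, 0],
    [0, 0, 0, 3, 0, 0, 0],
    [0, 0, 0, 1, 0, 0, 0],
    [0, 0, 0, 0.5, 0, 0, 0]
  ]
}}

```text
time: 32.05
ee_pos: [0.6805, 0.1495, 0.0397]
orientation: [3.012, -0.054, -0.006]
force: [-2.1, 1.1, 1.5]
grip_width: 0.0301
```

>>> {"method": "arm_command", "body": {
  "commands": [
    [0, 0, 0, 0, 0, 0, 0],
    [0, 0, 0, 0, 0, 0, 0]
  ]
}}

```text
time: 32.25
ee_pos: [0.681, 0.15, 0.0398]
orientation: [3.011, -0.052, -0.004]
force: [0.9, -0.2, -1.0]
grip_width: 0.0303
```

>>> {"method": "arm_command", "body": {
  "commands": [
    [0, 0, -1.3, 0.6, 0, 0, 0],
    [0, 0, 0, 0.4, 0, 0, 0],
    [0, 0, 0, 0, 0, 0, 0]
  ]
}}

```text
time: 32.55
ee_pos: [0.6809, 0.1517, 0.0385]
orientation: [3.011, -0.05, -0.004]
force: [-0.5, 0.5, -0.5]
grip_width: 0.0301
```

>>> {"method": "arm_command", "body": {
  "commands": [
    [0, 0, 0, 0.7, 0, 0, 0],
    [0, 0, 0, 0, 0, 0, 0]
  ]
}}

```text
time: 32.75
ee_pos: [0.6811, 0.1517, 0.0382]
orientation: [3.011, -0.051, -0.003]
force: [-0.4, 0.2, 2.2]
grip_width: 0.0302
```

>>> {"method": "arm_command", "body": {
  "commands": [
    [60, 0, 0, 0, 0, 0, 0],
    [60, 0, 0, 0, 0, 0, 0],
    [60, 0, 0, 0, 0, 0, 0],
    [60, 0, 0, -15, 0, 0, 0],
    [60, 0, 0, -40, 0, 0, 0]
  ]
}}

```text
time: 33.25
ee_pos: [0.6787, 0.1579, 0.0901]
orientation: [3.009, -0.051, -0.014]
force: [0.1, 0.3, -0.1]
grip_width: 0.0513
```

>>> {"method": "arm_command", "body": {
  "commands": [
    [100, 0, 0, -20, 0.13, 0, 0],
    [100, -10, 49, 0, 0, 0, 0],
    [100, -20, 45, 0, 0, 0, 0],
    [100, -20, 45, 0, 0, 0, 0],
    [100, -20, 45, 0, 0, 0, 0]
  ]
}}

```text
time: 33.75
ee_pos: [0.6046, -0.0216, 0.1136]
orientation: [3.141, -0.052, 0.002]
force: [0.3, -0.4, -0.6]
grip_width: 0.085
```

>>> {"method": "arm_command", "body": {
  "commands": [
    [100, -20, 45, 0, 0, 0, 0],
    [100, -20, 45, 0, 0, 0, 0],
    [100, -10, 45, 0, 0, 0, 0],
    [100, 0, 0, 0, 0, 0, 0],
    [100, 0, 0, 0, 0, 0, 0]
  ]
}}

```text
time: 34.25
ee_pos: [0.5509, -0.1545, 0.1134]
orientation: [3.141, -0.057, 0.002]
force: [0.2, 1.3, -0.2]
grip_width: 0.0851
```

```bash
python3 - <<'E'
from h import *
print(pose()[0]);look('r9',[(.687,.151),(.612,.153)],zax=.0385)
for n in('top','scene'):
  for p in [(.687,.151),(.612,.153)]:
    c=load(n);b=bottle(c,p,.0385,verbose=0,r=.04);labphi(c,b[0],-2,.0385)
E
```

```text
[ 0.55085949 -0.15445795  0.11341886]
top cen [0.6815 0.1496] ang -3.9 len 0.0936 dz -0.0005 label n 174 phi mean -14.2 rng [-50.  22.]
top cen [0.6194 0.1525] ang -1.8 len 0.0893 dz -0.0009 label n 167 phi mean -0.4 rng [-33.  39.]
scene cen [0.6828 0.1501] ang 1.5 len 0.0964 dz -0.001 label n 262 phi mean -10.9 rng [-51.  19.]
scene cen [0.6204 0.152 ] ang -2.7 len 0.0883 dz -0.0007 label n 312 phi mean 2.6 rng [-35.  36.]
phi -15.0 agree 0.881578947368421 sat {-110: -1, -100: -1, -90: 87, -80: 114, -70: 131, -60: 94, -50: 50, -40: 30, -30: 21, -20: 18, -10: 17, 0: 17, 10: 21, 20: 42, 30: 86, 40: 137, 50: 171, 60: 182, 70: -1, 80: -1, 90: -1, 100: -1, 110: -1}
phi -6.0 agree 0.921161825726141 sat {-110: -1, -100: 101, -90: 133, -80: 148, -70: 176, -60: 182, -50: 142, -40: 63, -30: 25, -20: 17, -10: 16, 0: 18, 10: 22, 20: 30, 30: 41, 40: 55, 50: 80, 60: 81, 70: -1, 80: -1, 90: -1, 100: -1, 110: -1}
phi -12.0 agree 0.9336384439359268 sat {-110: -1, -100: -1, -90: -1, -80: -1, -70: 56, -60: 44, -50: 40, -40: 32, -30: 29, -20: 27, -10: 25, 0: 23, 10: 26, 20: 59, 30: 134, 40: 138, 50: 131, 60: 125, 70: 122, 80: 108, 90: 88, 100: 75, 110: -1}
phi 7.0 agree 0.9289340101522843 sat {-110: -1, -100: -1, -90: -1, -80: -1, -70: 107, -60: 119, -50: 114, -40: 73, -30: 37, -20: 27, -10: 25, 0: 24, 10: 25, 20: 28, 30: 31, 40: 67, 50: 131, 60: 134, 70: 124, 80: 106, 90: 87, 100: -1, 110: -1}
```

View pics/r9_z.png

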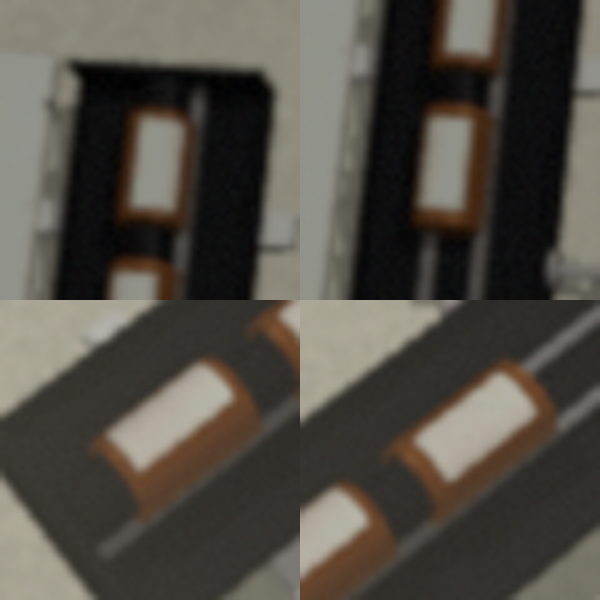

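View pics/r9t.png

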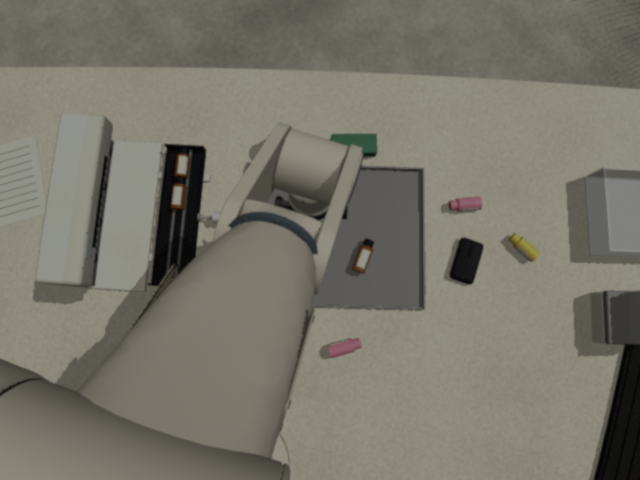

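```bash
python3 - <<'E'
from h import *
c=load('top');b=bottle(c,(.48,-.28));labphi(c,b[0],b[1])
c=load('scene');bottle(c,(.48,-.28));b=bottle(c,(.44,-.157));labphi(c,b[0],b[1])
grasp(b[0]-[.0013,-.0005],-18.3,.09,off=-7)
grasp([.4818,-.2812],-19.9,.09,off=-7)
E
```

```text
cen [ 0.4802 -0.2802] ang -20.6 len 0.0763 dz 0.0003 label n 183 phi mean -6.5 rng [-49.  31.]
phi -1.0 agree 0.8583333333333333 sat {-110: -1, -100: -1, -90: -1, -80: 74, -70: 83, -60: 89, -50: 70, -40: 42, -30: 23, -20: 19, -10: 17, 0: 18, 10: 22, 20: 30, 30: 52, 40: 102, 50: 149, 60: 136, 70: 93, 80: 73, 90: 56, 100: -1, 110: -1}
cen [ 0.4908 -0.2847] ang -19.9 len 0.0266 dz -0.0007 label n 2 phi mean 24.9 rng [23. 27.]
cen [ 0.4422 -0.1586] ang -18.2 len 0.0802 dz -0.0001 label n 155 phi mean 14.4 rng [-29.  49.]
phi 17.0 agree 0.92 sat {-110: -1, -100: -1, -90: -1, -80: -1, -70: -1, -60: -1, -50: -1, -40: -1, -30: 46, -20: 41, -10: 32, 0: 24, 10: 24, 20: 27, 30: 29, 40: 36, 50: 65, 60: 120, 70: 133, 80: 128, 90: 121, 100: 105, 110: 83}
t 34.35 yaw rot [-2.00e-04 -5.00e-04  2.86e-01] then shift [-110.1   39.7   23. ] before yaw [-116.8    7.    22.9]
t 34.35 yaw rot [-2.000e-04 -5.000e-04  3.139e-01] then shift [-28.6 144.4  23. ] before yaw [-71.8 128.5  22.9]
```

>>> {"method": "arm_command", "body": {
  "commands": [
    [100, 0, 0, 0, 0, 0, 0.14],
    [100, 0, 0, 0, 0, 0, 0.14],
    [100, 0, 0, 0, 0, 0, 0.034],
    [100, -9, 48, 0, 0, 0, 0],
    [100, -10, 48, 0, 0, 0, 0]
  ]
}}

```text
time: 34.85
ee_pos: [0.5012, -0.2358, 0.1126]
orientation: [3.096, -0.535, 0.001]
force: [0.4, -0.2, -0.7]
grip_width: 0.0852
```

>>> {"method": "arm_command", "body": {
  "commands": [
    [100, -9.6, 48.4, 23, 0, 0, 0],
    [100, 0, 0, 0, 0, 0, 0],
    [100, 0, 0, 0, 0, 0, 0],
    [100, 0, 0, 0, 0, 0, 0],
    [100, 0, 0, 0, 0, 0, 0]
  ]
}}

```text
time: 35.35
ee_pos: [0.4779, -0.2748, 0.0917]
orientation: [3.095, -0.54, 0.001]
force: [-0.2, 0.5, 0.2]
grip_width: 0.0856
```

>>> {"method": "arm_command", "body": {
  "commands": [
    [100, 0, 0, 0, 0, 0, 0],
    [100, 0, 0, 0, 0, 0, 0]
  ]
}}

```text
time: 35.55
ee_pos: [0.4772, -0.2754, 0.0915]
orientation: [3.094, -0.541, 0.0]
force: [0.3, 0.3, 0.5]
grip_width: 0.0857
```

```bash
python3 - <<'E'
from h import *
grasp([.4815,-.2810],-20.0,.0185,off=-7)
E
```

```text
t 35.55 yaw rot [ 0.0002 -0.0002  0.0027] then shift [-1.1  3.8 73. ] before yaw [-1.1  3.8 73. ]
```

>>> {"method": "arm_command", "body": {
  "commands": [
    [100, -1.1, 3.8, 0, 0, 0, 0],
    [100, 0, 0, 36, 0, 0, 0],
    [100, 0, 0, 30, 0, 0, 0],
    [100, 0, 0, 6.5, 0, 0, 0],
    [100, 0, 0, 0, 0, 0, 0]
  ]
}}

```text
time: 36.05
ee_pos: [0.4735, -0.2789, 0.018]
orientation: [-3.093, 0.543, 0.004]
force: [-0.9, -0.4, -0.1]
grip_width: 0.0855
```

>>> {"method": "arm_command", "body": {
  "commands": [
    [100, 0, 0, 0, 0, 0, 0],
    [100, 0, 0, 0, 0, 0, 0]
  ]
}}

```text
time: 36.25
ee_pos: [0.4752, -0.2798, 0.0201]
orientation: [3.093, -0.543, 0.003]
force: [-0.2, 0.6, -0.2]
grip_width: 0.0852
```

```bash
python3 - <<'E'
from h import *
grasp([.4815,-.2810],-20.0,.0185,off=-7)
E
```

```text
t 36.25 yaw rot [ 0.0005 -0.0019  0.0014] then shift [-0.7 -1.   1.6] before yaw [-0.7 -1.   1.6]
```

>>> {"method": "arm_command", "body": {
  "commands": [
    [100, 0, -1, 1, 0, 0, 0],
    [60, 0, 0, 0, 0, 0, 0],
    [45, 0, 0, 0, 0, 0, 0],
    [40, 0, 0, 0, 0, 0, 0],
    [36, 0, 0, 0, 0, 0, 0]
  ]
}}

```text
time: 36.75
ee_pos: [0.4747, -0.2783, 0.0179]
orientation: [3.094, -0.543, -0.0]
force: [-0.4, 1.2, 5.4]
grip_width: 0.0313
```

>>> {"method": "arm_command", "body": {
  "commands": [
    [0, 0, 0, 0, 0, 0, 0],
    [0, 0, 0, 0, 0, 0, 0],
    [0, 0, 0, 0, 0, 0, 0],
    [0, 0, 0, 0, 0, 0, 0],
    [0, 0, 0, 0, 0, 0, 0]
  ]
}}

```text
time: 37.25
ee_pos: [0.4747, -0.2783, 0.018]
orientation: [3.094, -0.543, -0.0]
force: [-1.0, 0.6, 5.8]
grip_width: 0.0299
```

>>> {"method": "arm_command", "body": {
  "commands": [
    [0, 0, 0, -15, 0, 0, 0],
    [0, 0, 0, -35, 0, 0, 0],
    [0, 0, 0, -35, 0, 0, -0.105],
    [0, 0, 0, 0, 0, 0, -0.105],
    [0, 0, 0, 0, 0, 0, -0.105]
  ]
}}

```text
time: 37.75
ee_pos: [0.4755, -0.2788, 0.1051]
orientation: [3.14, -0.045, 0.004]
force: [-0.8, -0.7, -0.7]
grip_width: 0.0302
```

```bash
python3 - <<'E'
from h import *
print(pose()[2]['grip_width'],pose()[2]['force']);grasp([.532,.1716-.0323*.532+.0018],-1.85,.10,off=-7)
E
```

```text
0.03019330577697204 [-0.84261758 -0.72428926 -0.66884991]
t 37.75 yaw rot [ 0.0016 -0.0025  0.0039] then shift [  35.4 -436.6    5.1] before yaw [  37.1 -436.5    4.5]
```

>>> {"method": "arm_command", "body": {
  "commands": [
    [0, 3.5, -40, 0, 0, 0, 0],
    [0, 3.5, -44, 0, 0, 0, 0],
    [0, 3.5, -44, 0, 0, 0, 0],
    [0, 3.5, -44, 0, 0, 0, 0],
    [0, 3.5, -44, 0, 0, 0, 0]
  ]
}}

```text
time: 38.25
ee_pos: [0.4993, -0.0614, 0.1037]
orientation: [3.141, -0.052, 0.001]
force: [1.5, 0.6, -0.8]
grip_width: 0.0303
```

>>> {"method": "arm_command", "body": {
  "commands": [
    [0, 3.5, -44, 0, 0, 0, 0],
    [0, 3.5, -44, 0, 0, 0, 0],
    [0, 3.5, -44, 0, 0, 0, 0],
    [0, 3.5, -44, 0, 0, 0, 0],
    [0, 3.5, -44, 0, 0, 0, 0]
  ]
}}

```text
time: 38.75
ee_pos: [0.5239, 0.1583, 0.1037]
orientation: [-3.141, 0.051, -0.001]
force: [0.8, -0.6, -1.1]
grip_width: 0.0296
```

>>> {"method": "arm_command", "body": {
  "commands": [
    [0, 0, 0, 0, 0, 0, 0],
    [0, 0, 0, 0, 0, 0, 0],
    [0, 0, 0, 0, 0, 0, 0],
    [0, 0, 0, 0, 0, 0, 0]
  ]
}}

```text
time: 39.15
ee_pos: [0.5237, 0.1552, 0.1029]
orientation: [3.141, -0.054, -0.001]
force: [-0.5, 0.3, 0.0]
grip_width: 0.0298
```

```bash
python3 - <<'E'
from h import *
print(pose()[2]['grip_width'],pose()[2]['force']);grasp([.532,.1716-.0323*.532+.0018],-1.85,.0385,off=-7)
E
```

```text
0.029816918088703438 [-0.53024451  0.26185055  0.00287951]
t 39.15 yaw rot [ 0.0002  0.0005 -0.0018] then shift [ 1.2 -1.3 64.4] before yaw [ 1.3 -1.3 64.4]
```

>>> {"method": "arm_command", "body": {
  "commands": [
    [0, 1.3, -1.3, 35, 0, 0, 0],
    [0, 0, 0, 25, 0, 0, 0],
    [0, 0, 0, 3, 0, 0, 0],
    [0, 0, 0, 0, 0, 0, 0],
    [0, 0, 0, 0, 0, 0, 0]
  ]
}}

```text
time: 39.65
ee_pos: [0.5258, 0.1573, 0.0407]
orientation: [-3.141, 0.052, -0.001]
force: [0.4, -0.5, 0.1]
grip_width: 0.0299
```

>>> {"method": "arm_command", "body": {
  "commands": [
    [0, 0, 0, 0.5, 0, 0, 0],
    [0, 0, 0, 0.5, 0, 0, 0],
    [0, 0, 0, 0, 0, 0, 0]
  ]
}}

```text
time: 39.95
ee_pos: [0.5254, 0.1577, 0.0392]
orientation: [-3.141, 0.051, -0.001]
force: [0.1, 0.7, -0.5]
grip_width: 0.0303
```

>>> {"method": "arm_command", "body": {
  "commands": [
    [0, 0, 1, 0.7, 0, 0, 0],
    [0, 0, 0, 0.7, 0, 0, 0],
    [0, 0, 0, 0, 0, 0, 0]
  ]
}}

```text
time: 40.25
ee_pos: [0.5252, 0.1565, 0.0374]
orientation: [3.141, -0.051, -0.0]
force: [0.4, -1.1, 2.1]
grip_width: 0.03
```

>>> {"method": "arm_command", "body": {
  "commands": [
    [60, 0, 0, 0.3, 0, 0, 0],
    [60, 0, 0, 0, 0, 0, 0],
    [60, 0, 0, 0, 0, 0, 0],
    [60, 0, 0, -15, 0, 0, 0],
    [60, 0, 0, -40, 0, 0, 0]
  ]
}}

```text
time: 40.75
ee_pos: [0.523, 0.156, 0.0906]
orientation: [3.139, -0.051, -0.009]
force: [1.0, 0.3, 0.6]
grip_width: 0.0514
```

```bash
python3 - <<'E'
from h import *
grasp([.4409,-.1581],-18.3,.09,off=-8)
E
```

```text
t 40.75 yaw rot [0.0027 0.0057 0.2867] then shift [ 12.7 324.    0.6] before yaw [-79.4 314.3   1.7]
```

>>> {"method": "arm_command", "body": {
  "commands": [
    [100, -10, 35, -20, 0, 0, 0],
    [100, -11, 45, 0, 0, 0, 0],
    [100, -11, 45, 0, 0, 0, 0],
    [100, -11, 45, 0, 0, 0, 0],
    [100, -11, 45, 0, 0, 0, 0]
  ]
}}

```text
time: 41.25
ee_pos: [0.4639, -0.058, 0.1133]
orientation: [3.141, -0.05, 0.002]
force: [0.8, -0.4, -0.3]
grip_width: 0.0855
```

>>> {"method": "arm_command", "body": {
  "commands": [
    [100, -11, 45, 0, 0, 0, 0],
    [100, -14, 45, 20, 0, 0, 0.145],
    [100, 0, 0, 0, 0, 0, 0.142],
    [100, 0, 0, 0, 0, 0, 0],
    [100, 0, 0, 0, 0, 0, 0]
  ]
}}

```text
time: 41.75
ee_pos: [0.4371, -0.1446, 0.0933]
orientation: [3.102, -0.494, 0.001]
force: [0.1, 0.7, -1.1]
grip_width: 0.0853
```

>>> {"method": "arm_command", "body": {
  "commands": [
    [100, 0, 0, 0, 0, 0, 0],
    [100, 0, 0, 0, 0, 0, 0]
  ]
}}

```text
time: 41.95
ee_pos: [0.4372, -0.1438, 0.0929]
orientation: [3.102, -0.494, 0.001]
force: [-0.3, -0.2, -0.4]
grip_width: 0.0853
```

```bash
python3 - <<'E'
from h import *
c=shot('scene','s10');bottle(c,(.44,-.157))
c=shot('top','t10')
grasp([.4409,-.1581],-18.3,.0185,off=-8)
for p in [(.687,.151),(.612,.153),(.532,.156)]:
    b=bottle(c,p,.0385,verbose=1,r=.04);labphi(c,b[0],-2,.0385)
E
```

```text
cen [ 0.4427 -0.1587] ang -18.2 len 0.0796 dz 0.0002 label n 124 phi mean 17.2 rng [-26.  50.]
t 42.05 yaw rot [ 0.0001 -0.0001  0.0023] then shift [ 0.1 12.2 74.2] before yaw [ 0.1 12.2 74.2]
cen [0.6871 0.1494] ang -1.0 len 0.0753 dz 0.0001 label n 174 phi mean -13.7 rng [-51.  25.]
phi -15.0 agree 0.8766519823788547 sat {-110: -1, -100: -1, -90: 90, -80: 114, -70: 128, -60: 91, -50: 47, -40: 30, -30: 20, -20: 18, -10: 17, 0: 17, 10: 21, 20: 42, 30: 88, 40: 137, 50: 174, 60: 181, 70: -1, 80: -1, 90: -1, 100: -1, 110: -1}
cen [0.6115 0.1531] ang 0.6 len 0.0736 dz -0.0006 label n 168 phi mean -1.2 rng [-33.  39.]
phi -5.5 agree 0.9132231404958677 sat {-110: -1, -100: -1, -90: 125, -80: 145, -70: 174, -60: 180, -50: 137, -40: 62, -30: 25, -20: 17, -10: 16, 0: 18, 10: 22, 20: 30, 30: 43, 40: 58, 50: 79, 60: 84, 70: -1, 80: -1, 90: -1, 100: -1, 110: -1}
cen [0.5304 0.1265] ang -2.7 len 0.0612 dz -0.0027 label n 0 phi mean None rng None
phi -133.0 agree 1.0 sat {-110: -1, -100: -1, -90: 112, -80: 118, -70: 156, -60: 177, -50: 179, -40: 168, -30: 161, -20: 167, -10: 178, 0: 182, 10: 182, 20: 181, 30: 177, 40: 175, 50: 166, 60: 166, 70: -1, 80: -1, 90: -1, 100: -1, 110: -1}
```

View pics/s10.png

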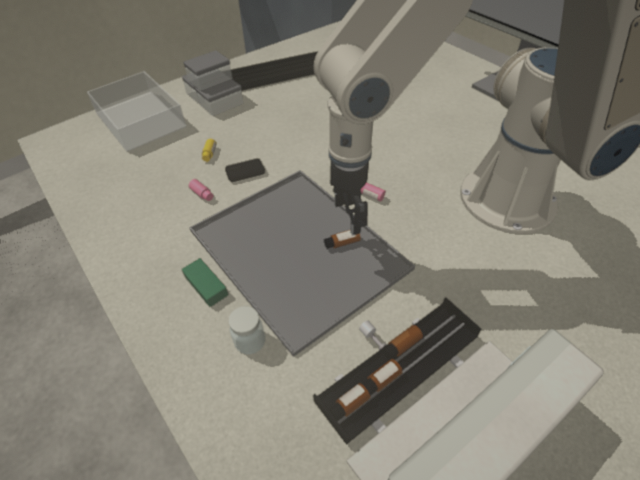

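View pics/t10.png

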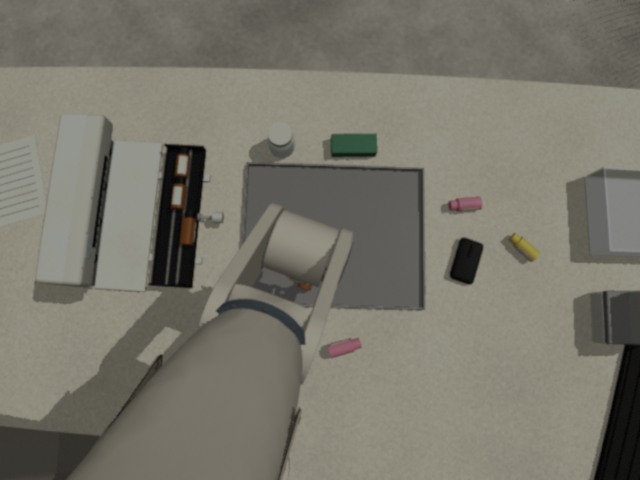

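>>> {"method": "arm_command", "body": {
  "commands": [
    [100, 0, 12.2, 0, 0, 0, 0],
    [100, 0, 0, 36, 0, 0, 0],
    [100, 0, 0, 32, 0, 0, 0],
    [100, 0, 0, 4, 0, 0, 0],
    [100, 0, 0, 0, 0, 0, 0]
  ]
}}

```text
time: 42.55
ee_pos: [0.432, -0.1563, 0.0201]
orientation: [-3.101, 0.5, 0.004]
force: [0.1, -0.5, -0.3]
grip_width: 0.0853
```

>>> {"method": "arm_command", "body": {
  "commands": [
    [100, 0, 0, 0, 0, 0, 0],
    [100, 0, 0, 0, 0, 0, 0],
    [100, 0, 0, 0, 0, 0, 0]
  ]
}}

```text
time: 42.85
ee_pos: [0.4335, -0.1565, 0.0216]
orientation: [3.101, -0.5, 0.003]
force: [-0.2, -0.0, -0.1]
grip_width: 0.0851
```

```bash
python3 - <<'E'
from h import *
grasp([.4410,-.1579],-18.3,.0185,off=-8)
E
```

```text
t 42.85 yaw rot [ 0.0002 -0.0017 -0.0002] then shift [-0.5 -1.   3.1] before yaw [-0.5 -1.   3.1]
```

>>> {"method": "arm_command", "body": {
  "commands": [
    [100, 0, -1, 2.5, 0, 0, 0],
    [60, 0, 0, 0, 0, 0, 0],
    [45, 0, 0, 0, 0, 0, 0],
    [40, 0, 0, 0, 0, 0, 0],
    [36, 0, 0, 0, 0, 0, 0]
  ]
}}

```text
time: 43.35
ee_pos: [0.4331, -0.1552, 0.018]
orientation: [3.102, -0.5, -0.001]
force: [-1.4, 0.8, 5.5]
grip_width: 0.0316
```

>>> {"method": "arm_command", "body": {
  "commands": [
    [0, 0, 0, 0, 0, 0, 0],
    [0, 0, 0, 0, 0, 0, 0],
    [0, 0, 0, 0, 0, 0, 0],
    [0, 0, 0, 0, 0, 0, 0]
  ]
}}

```text
time: 43.75
ee_pos: [0.4331, -0.1552, 0.0183]
orientation: [3.102, -0.5, -0.0]
force: [-1.4, 0.7, 6.1]
grip_width: 0.0302
```

>>> {"method": "arm_command", "body": {
  "commands": [
    [0, 0, 0, -15, 0, 0, 0],
    [0, 0, 0, -35, 0, 0, 0],
    [0, 0, 0, -35, 0, 0, -0.14],
    [0, 0, 0, 0, 0, 0, -0.145],
    [0, 0, 0, 0, 0, 0, 0]
  ]
}}

```text
time: 44.25
ee_pos: [0.4337, -0.1555, 0.1039]
orientation: [3.14, -0.051, 0.003]
force: [0.2, 0.8, -1.5]
grip_width: 0.0299
```

```bash
python3 - <<'E'
from h import *
print(pose()[2]['grip_width'],pose()[2]['force']);grasp([.449,.1716-.0323*.449+.0018],-1.85,.10,off=-8)
E
```

```text
0.029897979824160866 [ 0.23594059  0.75863072 -1.47414439]
t 44.25 yaw rot [ 0.0007 -0.0017 -0.0002] then shift [  -2.8 -314.7    3.9] before yaw [  -2.9 -314.7    3.7]
```

>>> {"method": "arm_command", "body": {
  "commands": [
    [0, 0, -40, 0, 0, 0, 0],
    [0, 0, -45, 0, 0, 0, 0],
    [0, -1, -45, 0, 0, 0, 0],
    [0, -1, -45, 0, 0, 0, 0],
    [0, -1, -45, 0, 0, 0, 0]
  ]
}}

```text
time: 44.75
ee_pos: [0.4367, 0.0663, 0.1022]
orientation: [3.141, -0.063, -0.003]
force: [1.3, 0.1, -0.2]
grip_width: 0.0302
```

>>> {"method": "arm_command", "body": {
  "commands": [
    [0, 0, -45, 0, 0, 0, 0],
    [0, 0, -45, 0, 0, 0, 0],
    [0, 0, 0, 0, 0.13, 0, 0],
    [0, 0, 0, 0, 0, 0, 0],
    [0, 0, 0, 0, 0, 0, 0]
  ]
}}

```text
time: 45.25
ee_pos: [0.4398, 0.1533, 0.102]
orientation: [-3.022, 0.06, 0.003]
force: [0.4, -0.4, -1.5]
grip_width: 0.03
```

>>> {"method": "arm_command", "body": {
  "commands": [
    [0, 0, 0, 0, 0, 0, 0],
    [0, 0, 0, 0, 0, 0, 0]
  ]
}}

```text
time: 45.45
ee_pos: [0.4409, 0.1533, 0.1027]
orientation: [-3.02, 0.058, -0.0]
force: [0.2, 0.9, -0.1]
grip_width: 0.0298
```

```bash
python3 - <<'E'
from h import *
print(pose()[2]['grip_width'],pose()[2]['force']);grasp([.449,.1716-.0323*.449+.0018],-1.85,.0395,off=-8)
E
```

```text
0.029782321613783223 [ 0.21452257  0.87440092 -0.08485071]
t 45.45 yaw rot [-0.1212  0.0016 -0.0062] then shift [-0.  -5.9 63.2] before yaw [ 0.1  1.8 63.5]
```

>>> {"method": "arm_command", "body": {
  "commands": [
    [0, 0, 1.8, 35, 0, 0, 0],
    [0, 0, 0, 25, 0, 0, 0],
    [0, 0, 0, 2.5, 0, 0, 0],
    [0, 0, 0, 0, 0, 0, 0],
    [0, 0, 0, 0, 0, 0, 0]
  ]
}}

```text
time: 45.95
ee_pos: [0.4415, 0.1604, 0.0415]
orientation: [-3.018, 0.053, -0.003]
force: [0.6, 0.2, -0.4]
grip_width: 0.0303
```

>>> {"method": "arm_command", "body": {
  "commands": [
    [0, 0, 0, 0, 0, 0, 0],
    [0, 0, 0, 0, 0, 0, 0]
  ]
}}

```text
time: 46.15
ee_pos: [0.4414, 0.1607, 0.0416]
orientation: [-3.018, 0.052, -0.004]
force: [0.1, -0.1, -0.8]
grip_width: 0.0302
```

>>> {"method": "arm_command", "body": {
  "commands": [
    [0, 0, 1.7, 2, 0, 0, 0],
    [0, 0, 0, 1, 0, 0, 0],
    [0, 0, 0, 0.6, 0, 0, 0],
    [0, 0, 0, 0, 0, 0, 0],
    [0, 0, 0, 0, 0, 0, 0]
  ]
}}

```text
time: 46.65
ee_pos: [0.4409, 0.1594, 0.0374]
orientation: [-3.018, 0.052, -0.002]
force: [-0.3, -2.4, 9.6]
grip_width: 0.0299
```

>>> {"method": "arm_command", "body": {
  "commands": [
    [60, 0, 0, -0.4, 0, 0, 0],
    [60, 0, 0, 0, 0, 0, 0],
    [60, 0, 0, 0, 0, 0, 0],
    [60, 0, 0, -10, 0, 0, 0],
    [60, 0, 0, -10, 0, 0, 0]
  ]
}}

```text
time: 47.15
ee_pos: [0.4404, 0.1567, 0.0576]
orientation: [-3.019, 0.052, 0.0]
force: [0.2, -0.0, -0.2]
grip_width: 0.0513
```

>>> {"method": "arm_command", "body": {
  "commands": [
    [60, 0, 0, -30, -0.12, 0, 0],
    [60, 0, 0, -20, 0, 0, 0],
    [60, 0, 0, 0, 0, 0, 0]
  ]
}}

```text
time: 47.45
ee_pos: [0.4421, 0.1546, 0.1071]
orientation: [-3.125, 0.051, -0.003]
force: [0.6, -0.6, 0.3]
grip_width: 0.0511
```

```bash
python3 - <<'E'
from h import *
print(pose()[0]);c=shot('scene','s11');bottle(c,(.44,.157),.0385);bottle(c,(.53,.1265),.036)
cv2.imwrite('pics/s11z.png',cv2.resize(c['image'][290:450,300:500,::-1],(750,600),interpolation=cv2.INTER_CUBIC))
E
```

```text
[0.44211148 0.15457676 0.1070737 ]
cen [0.4428 0.1565] ang 3.3 len 0.0933 dz -0.0002 label n 226 phi mean 5.8 rng [-35.  43.]
cen [0.5346 0.1246] ang -4.6 len 0.0825 dz -0.0004 label n 35 phi mean -56.2 rng [-83. -36.]
```

View pics/s11z.png

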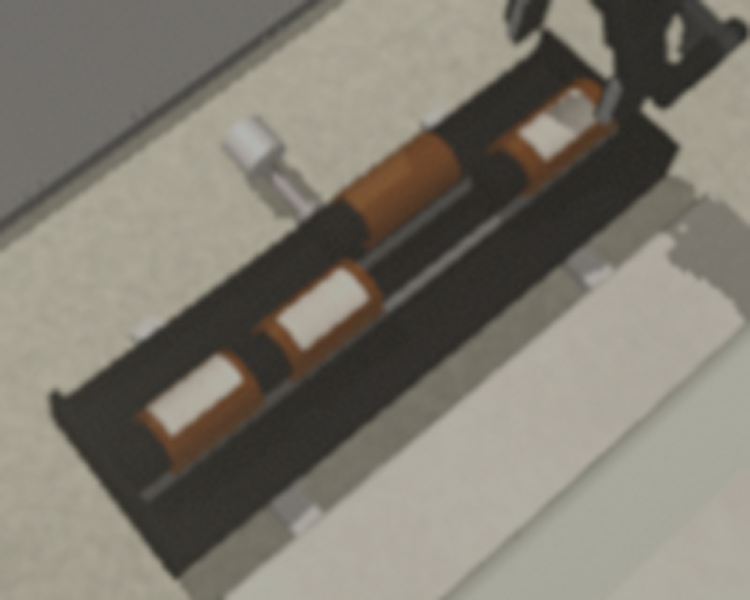

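```bash
python3 - <<'E'
from h import *
grasp([.5325,.1255],-2,.08,off=-8)
c=load('scene');b=bottle(c,(.5346,.1246),.036,r=.045,verbose=1);labphi(c,b[0],b[1],.036)
E
```

```text
t 47.5 yaw rot [-0.0161  0.      0.0022] then shift [84.2 25.5 25.7] before yaw [84.2 26.1 25.3]
cen [0.5323 0.1254] ang -1.9 len 0.0776 dz 0.0001 label n 33 phi mean -56.8 rng [-83. -38.]
phi -79.5 agree 1.0 sat {-110: -1, -100: -1, -90: -1, -80: -1, -70: -1, -60: 48, -50: 72, -40: 113, -30: 144, -20: 148, -10: 149, 0: 149, 10: 151, 20: 152, 30: 150, 40: 145, 50: 140, 60: 134, 70: 129, 80: 121, 90: 108, 100: 92, 110: -1}
```

>>> {"method": "arm_command", "body": {
  "commands": [
    [60, 42, 13, 0, -0.016, 0, 0],
    [60, 42, 13, 25, 0, 0, 0],
    [70, 0, 0, 0, 0, 0, 0],
    [70, 0, 0, 0, 0, 0, 0],
    [70, 0, 0, 0, 0, 0, 0]
  ]
}}

```text
time: 48.0
ee_pos: [0.5213, 0.1247, 0.0784]
orientation: [3.14, -0.053, -0.008]
force: [0.5, -0.4, 0.5]
grip_width: 0.0595
```

>>> {"method": "arm_command", "body": {
  "commands": [
    [70, 0, 0, 0, 0, 0, 0],
    [70, 0, 0, 0, 0, 0, 0]
  ]
}}

```text
time: 48.2
ee_pos: [0.5222, 0.1253, 0.0794]
orientation: [3.14, -0.051, -0.005]
force: [-0.7, -0.0, 0.0]
grip_width: 0.0598
```

```bash
python3 - <<'E'
from h import *
print(pose()[0]);grasp([.532,.1255],-2,.042,off=-8)
E
```

```text
[0.52216529 0.12527314 0.07935998]
t 48.2 yaw rot [0.0011 0.0029 0.0021] then shift [ 1.8 -0.6 37.4] before yaw [ 1.9 -0.6 37.4]
```

>>> {"method": "arm_command", "body": {
  "commands": [
    [70, 1.5, -0.5, 28, 0, 0, 0],
    [70, 0, 0, 8, 0, 0, 0],
    [70, 0, 0, 0, 0, 0, 0],
    [50, 0, 0, 0, 0, 0, 0],
    [40, 0, 0, 0, 0, 0, 0]
  ]
}}

```text
time: 48.7
ee_pos: [0.5246, 0.1257, 0.0436]
orientation: [3.14, -0.052, -0.004]
force: [-1.1, 3.6, 2.1]
grip_width: 0.0342
```

>>> {"method": "arm_command", "body": {
  "commands": [
    [36, 0, 0, 0, 0, 0, 0],
    [0, 0, 0, 0, 0, 0, 0],
    [0, 0, 0, 0, 0, 0, 0],
    [0, 0, 0, 0, 0, 0, 0]
  ]
}}

```text
time: 49.1
ee_pos: [0.5248, 0.1267, 0.0442]
orientation: [-3.14, 0.053, 0.003]
force: [-3.2, 7.2, 7.1]
grip_width: 0.0294
```

>>> {"method": "arm_command", "body": {
  "commands": [
    [0, 0, 0, -10, 0, 0, 0],
    [0, 0, 0, -25, 0, 0, 0],
    [0, 0, 0, -30, 0, 0, 0],
    [0, 0, 0, 0, 0, 0, 0]
  ]
}}

```text
time: 49.5
ee_pos: [0.5269, 0.1259, 0.112]
orientation: [-3.141, 0.052, -0.005]
force: [0.2, 0.0, 0.1]
grip_width: 0.0292
```

```bash
python3 - <<'E'
from h import *
print(pose()[0]);grasp([.545,-.16],-2,.1,off=-8)
c=shot('scene','s12')
cv2.imwrite('pics/s12z.png',cv2.resize(c['image'][270:430,300:500,::-1],(750,600),interpolation=cv2.INTER_CUBIC))
E
```

```text
[0.52690107 0.12591065 0.11199978]
t 49.5 yaw rot [-0.0003 -0.0031  0.0016] then shift [ 20.1 285.1  12. ] before yaw [ 19.6 285.1  12. ]
```

View pics/s12z.png

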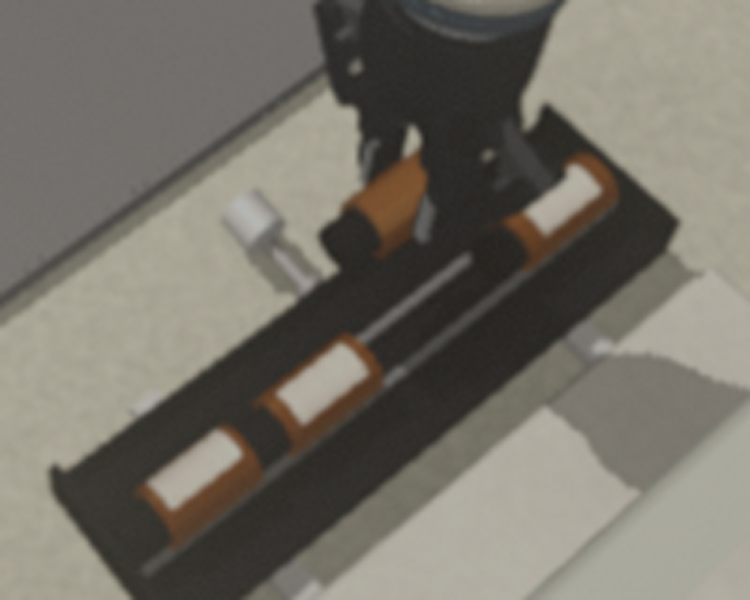

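>>> {"method": "arm_command", "body": {
  "commands": [
    [0, 3, 38, 0, 0, 0, 0],
    [0, 3, 41, 0, 0, 0, 0],
    [0, 3, 41, 0, 0, 0, 0],
    [0, 3, 41, 0, 0, 0, 0],
    [0, 3, 41, 0, 0, 0, 0]
  ]
}}

```text
time: 50.05
ee_pos: [0.5318, -0.0785, 0.1073]
orientation: [3.14, -0.052, -0.007]
force: [1.5, -0.6, -1.7]
grip_width: 0.0296
```

>>> {"method": "arm_command", "body": {
  "commands": [
    [0, 3, 41, 20, 0, 0, 0],
    [0, 2, 41, 20, 0, 0, 0],
    [0, 0, 0, 30, 0, 0, 0],
    [0, 0, 0, 12, 0, 0, 0],
    [0, 0, 0, 0, 0, 0, 0]
  ]
}}

```text
time: 50.55
ee_pos: [0.5339, -0.1592, 0.0253]
orientation: [3.14, -0.053, -0.008]
force: [-0.3, 0.5, -0.4]
grip_width: 0.0298
```

>>> {"method": "arm_command", "body": {
  "commands": [
    [0, 0, 0, 0, 0, 0, 0],
    [0, 0, 0, 0, 0, 0, 0]
  ]
}}

```text
time: 50.75
ee_pos: [0.5341, -0.1585, 0.0259]
orientation: [3.14, -0.051, -0.007]
force: [0.7, 0.1, -1.0]
grip_width: 0.0296
```

>>> {"method": "arm_command", "body": {
  "commands": [
    [0, 0, 0, 1.5, 0, 0, 0],
    [0, 0, 0, 1, 0, 0, 0],
    [0, 0, 0, 0, 0, 0, 0]
  ]
}}

```text
time: 51.05
ee_pos: [0.5345, -0.1587, 0.0247]
orientation: [3.14, -0.052, -0.006]
force: [-4.9, 2.0, 16.4]
grip_width: 0.0296
```

>>> {"method": "arm_command", "body": {
  "commands": [
    [0, 0, 0, 1, 0, 0, 0],
    [0, 0, 0, 0, 0, 0, 0]
  ]
}}

```text
time: 51.25
ee_pos: [0.5345, -0.1587, 0.0246]
orientation: [3.14, -0.052, -0.006]
force: [-8.3, 3.2, 28.1]
grip_width: 0.0295
```

>>> {"method": "arm_command", "body": {
  "commands": [
    [60, 0, 0, -2, 0, 0, 0],
    [60, 0, 0, 0, 0, 0, 0],
    [60, 0, 0, 0, 0, 0, 0],
    [60, 0, 0, -25, 0, 0, 0],
    [60, 0, 0, -30, 0, 0, 0]
  ]
}}

```text
time: 51.75
ee_pos: [0.5335, -0.1586, 0.0786]
orientation: [3.141, -0.052, -0.011]
force: [0.8, 0.4, -0.2]
grip_width: 0.0516
```

>>> {"method": "arm_command", "body": {
  "commands": [
    [0, 0, 45, 0, 0, 0, -0.145],
    [0, 0, 0, 0, 0, 0, -0.145],
    [0, 0, 0, 0, 0, 0, -0.145],
    [0, 0, 0, 0, 0, 0, -0.145],
    [0, 0, 0, 0, 0, 0, -0.145]
  ]
}}

```text
time: 52.25
ee_pos: [0.533, -0.2039, 0.0792]
orientation: [-2.952, -1.072, 0.007]
force: [-0.0, -0.2, -0.2]
grip_width: 0.0004
```

>>> {"method": "arm_command", "body": {
  "commands": [
    [0, 0, 0, 0, 0, 0, -0.145],
    [0, 0, 0, 0, 0, 0, -0.145],
    [0, 0, 0, 0, 0, 0, -0.145],
    [0, -30, 0, 0, 0, 0, -0.145],
    [0, -45, 0, 0, 0, 0, -0.145]
  ]
}}

```text
time: 52.75
ee_pos: [0.507, -0.2723, 0.0793]
orientation: [-2.377, -2.05, 0.006]
force: [0.4, -0.5, 0.2]
grip_width: -0.0001
```

>>> {"method": "arm_command", "body": {
  "commands": [
    [0, -45, 0, 0, 0, 0, -0.12],
    [0, 0, 0, 0, 0, 0, 0],
    [0, 0, 0, 0, 0, 0, 0]
  ]
}}

```text
time: 53.05
ee_pos: [0.4996, -0.3185, 0.0794]
orientation: [-2.263, -2.175, 0.005]
force: [-0.4, 0.4, -0.6]
grip_width: -0.0
```

```bash
python3 - <<'E'
from h import *
print(pose()[0]);look('r13',[(.543,-.158)])
c=load('top');b=bottle(c,(.543,-.158),verbose=0);labphi(c,b[0],b[1])
E
```

```text
[ 0.49964155 -0.31854497  0.07936954]
top cen [ 0.54   -0.1593] ang -2.0 len 0.0762 dz 0.0 label n 3 phi mean -81.3 rng [-84. -79.]
scene cen [ 0.5436 -0.1609] ang -2.3 len 0.0769 dz -0.0004 label n 6 phi mean -22.9 rng [-50.  48.]
phi -116.5 agree 1.0 sat {-110: -1, -100: -1, -90: -1, -80: 85, -70: 111, -60: 131, -50: 160, -40: 163, -30: 156, -20: 148, -10: 154, 0: 167, 10: 171, 20: 172, 30: 174, 40: 169, 50: 148, 60: 107, 70: 66, 80: 53, 90: -1, 100: -1, 110: -1}
```

View pics/r13_z.png

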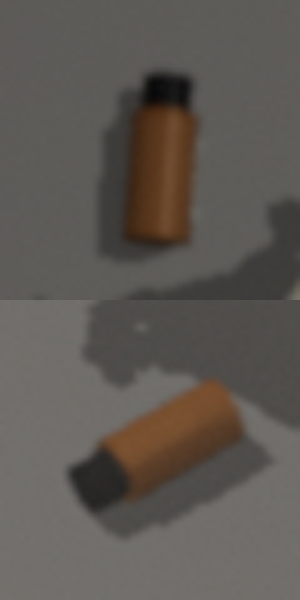

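View pics/r13t.png

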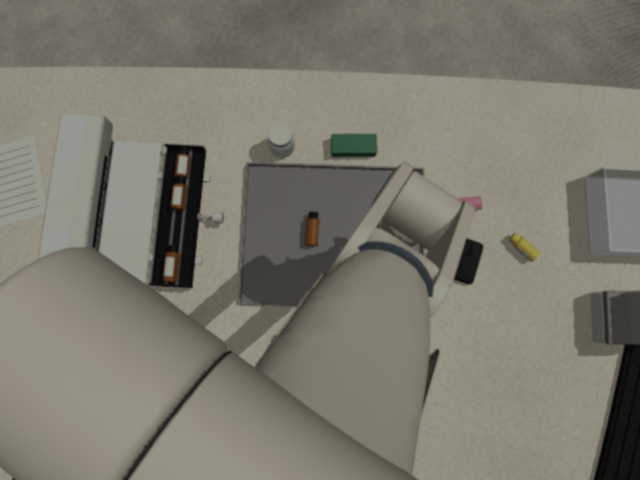

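```bash
python3 - <<'E'
from h import *
press2([.5415,-.160],-2.1,-12,off=-6,z=.0447)
E
```

```text
yaw first rot z [-0.0043  0.0005 -0.0009] then shift in new axes [146.4  29.8  34.7]
```

>>> {"method": "arm_command", "body": {
  "commands": [
    [0, 48, 10, 0, 0, 0, 0],
    [0, 49, 10, 0, 0, 0, 0],
    [0, 49, 9.8, 0, 0, 0, 0],
    [0, 0, 0, 0, 0, 0, 0],
    [0, 0, 0, 0, 0, 0, 0]
  ]
}}

```text
time: 53.65
ee_pos: [0.5355, -0.1708, 0.0795]
orientation: [-2.256, -2.184, 0.006]
force: [-0.0, 0.6, 0.0]
grip_width: -0.0002
```

>>> {"method": "arm_command", "body": {
  "commands": [
    [0, 0, 0, 0, 0, 0, 0],
    [0, 0, 0, 0, 0, 0, 0]
  ]
}}

```text
time: 53.85
ee_pos: [0.5351, -0.1738, 0.0795]
orientation: [-2.262, -2.178, 0.005]
force: [-0.9, -1.0, -0.3]
grip_width: -0.0004
```

```bash
python3 - <<'E'
from h import *
print(pose()[0]);press2([.5415,-.160],-2.1,-12,off=-6,z=.0447)
E
```

```text
[ 0.53506405 -0.17382859  0.07954938]
yaw first rot z [-0.0034  0.0014 -0.0009] then shift in new axes [ 2.1 -0.1 34.8]
```

>>> {"method": "arm_command", "body": {
  "commands": [
    [0, 2, 0, 24, 0, 0, 0],
    [0, 0, 0, 8, 0, 0, 0],
    [0, 0, 0, 2.5, 0, 0, 0],
    [0, 0, 0, 0, 0, 0, 0]
  ]
}}

```text
time: 54.25
ee_pos: [0.5345, -0.1719, 0.0451]
orientation: [-2.261, -2.178, 0.007]
force: [-0.6, -0.3, 1.6]
grip_width: -0.0003
```

>>> {"method": "arm_command", "body": {
  "commands": [
    [0, 9, 0, 0, 0, 0, 0],
    [0, 9, 0, 0, 0, 0, 0],
    [0, 9, 0, 0, 0, 0, 0],
    [0, 9, 0, 0, 0, 0, 0],
    [0, 8, 0, 0, 0, 0, 0]
  ]
}}

```text
time: 54.75
ee_pos: [0.5366, -0.1268, 0.0458]
orientation: [-2.261, -2.179, 0.006]
force: [-2.1, 0.2, 4.4]
grip_width: -0.0001
```

>>> {"method": "arm_command", "body": {
  "commands": [
    [0, 0, 0, 0, 0, 0, 0],
    [0, 0, 0, -10, 0, 0, 0],
    [0, 0, 0, -30, 0, 0, 0],
    [0, -49, 0, 0, 0, 0, 0],
    [0, -49, 0, 0, 0, 0, 0]
  ]
}}

```text
time: 55.25
ee_pos: [0.5347, -0.2257, 0.0873]
orientation: [2.258, 2.183, -0.003]
force: [1.3, 0.8, 0.2]
grip_width: -0.0001
```

>>> {"method": "arm_command", "body": {
  "commands": [
    [0, -49, 0, 0, 0, 0, 0],
    [0, -30, 0, 0, 0, 0, 0],
    [0, 0, 0, 0, 0, 0, 0]
  ]
}}

```text
time: 55.55
ee_pos: [0.5308, -0.3083, 0.0864]
orientation: [2.265, 2.175, -0.005]
force: [-0.1, 0.6, 0.3]
grip_width: -0.0
```

```bash
python3 - <<'E'
from h import *
print(pose()[0]);look('r14',[(.543,-.138)])
c=load('top');b=bottle(c,(.543,-.138),verbose=0);labphi(c,b[0],b[1])
E
```

```text
[ 0.53080867 -0.30826358  0.08636003]
top cen [ 0.5414 -0.1366] ang -2.2 len 0.0768 dz 0.0001 label n 137 phi mean -30.0 rng [-73.  -0.]
scene cen [ 0.5444 -0.138 ] ang -1.9 len 0.0778 dz -0.0004 label n 79 phi mean -15.7 rng [-45.   7.]
phi -31.0 agree 0.9612068965517241 sat {-110: -1, -100: -1, -90: -1, -80: 34, -70: 35, -60: 31, -50: 28, -40: 23, -30: 18, -20: 16, -10: 20, 0: 48, 10: 121, 20: 170, 30: 173, 40: 169, 50: 148, 60: 102, 70: 71, 80: -1, 90: -1, 100: -1, 110: -1}
```

View pics/r14_z.png

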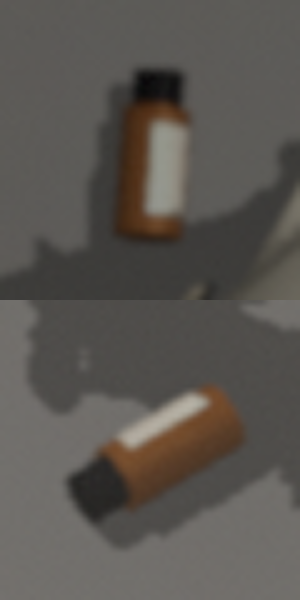

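```bash
python3 - <<'E'
from h import *
press2([.543,-.1373],-2.1,-5,off=-6,z=.0447)
E
```

```text
yaw first rot z [-0.003   0.0012 -0.0019] then shift in new axes [162.7   0.5  41. ]
```

>>> {"method": "arm_command", "body": {
  "commands": [
    [0, 48, 0.5, 0, 0, 0, 0],
    [0, 49, 0, 0, 0, 0, 0],
    [0, 49, 0, 0, 0, 0, 0],
    [0, 16, 0, 0, 0, 0, 0],
    [0, 0, 0, 0, 0, 0, 0]
  ]
}}

```text
time: 56.15
ee_pos: [0.5367, -0.1389, 0.0853]
orientation: [-2.255, -2.184, 0.005]
force: [-0.4, -0.3, -0.3]
grip_width: -0.0001
```

>>> {"method": "arm_command", "body": {
  "commands": [
    [0, 0, 0, 0, 0, 0, 0],
    [0, 0, 0, 0, 0, 0, 0]
  ]
}}

```text
time: 56.35
ee_pos: [0.5372, -0.1429, 0.0852]
orientation: [-2.261, -2.18, 0.005]
force: [0.6, -0.4, 0.1]
grip_width: 0.0
```

```bash
python3 - <<'E'
from h import *
print(pose()[0]);press2([.543,-.1373],-2.1,-5,off=-6,z=.0447)
E
```

```text
[ 0.53716385 -0.14289998  0.0852291 ]
yaw first rot z [-0.0029  0.0016 -0.0001] then shift in new axes [ 0.8 -0.4 40.5]
```

>>> {"method": "arm_command", "body": {
  "commands": [
    [0, 0, 0, 30, 0, 0, 0],
    [0, 0, 0, 8, 0, 0, 0],
    [0, 0, 0, 2.3, 0, 0, 0],
    [0, 0, 0, 0, 0, 0, 0]
  ]
}}

```text
time: 56.75
ee_pos: [0.5359, -0.1432, 0.0457]
orientation: [-2.261, -2.177, 0.008]
force: [-7.0, -0.2, 14.6]
grip_width: 0.0001
```

>>> {"method": "arm_command", "body": {
  "commands": [
    [0, 6, 0, 0, 0, 0, 0],
    [0, 6, 0, 0, 0, 0, 0],
    [0, 5, 0, 0, 0, 0, 0],
    [0, 0, 0, 0, 0, 0, 0],
    [0, 0, 0, 0, 0, 0, 0]
  ]
}}

```text
time: 57.25
ee_pos: [0.5365, -0.1259, 0.0458]
orientation: [-2.26, -2.177, 0.007]
force: [-6.3, 0.7, 14.8]
grip_width: -0.0004
```

>>> {"method": "arm_command", "body": {
  "commands": [
    [0, 0, 0, -10, 0, 0, 0],
    [100, 0, 0, -40, 0, 0, 0.14],
    [100, -49, 0, 0, 0, 0, 0.14],
    [100, -40, -20, 0, 0, 0, 0.14],
    [100, -40, -20, 0, 0, 0, 0.14]
  ]
}}

```text
time: 57.75
ee_pos: [0.4621, -0.2346, 0.096]
orientation: [2.779, 1.462, -0.004]
force: [-0.0, -0.4, -0.8]
grip_width: 0.0583
```

>>> {"method": "arm_command", "body": {
  "commands": [
    [100, 0, 0, 0, 0, 0, 0.145],
    [100, 0, 0, 0, 0, 0, 0.145],
    [100, 0, 0, 0, 0, 0, 0.145],
    [100, 0, 0, 0, 0, 0, 0.145],
    [100, 0, 0, 0, 0, 0, 0.145]
  ]
}}

```text
time: 58.25
ee_pos: [0.4618, -0.233, 0.0956]
orientation: [3.118, 0.379, -0.005]
force: [-0.3, 0.1, -0.3]
grip_width: 0.0857
```

```bash
python3 - <<'E'
from h import *
print(pose()[0]);look('r15',[(.543,-.128)])
c=load('top');b=bottle(c,(.543,-.128),verbose=0);labphi(c,b[0],b[1])
grasp([.543,-.1285],-2,.09,off=-7)
E
```

```text
[ 0.46182715 -0.23304453  0.09556308]
top cen [ 0.5417 -0.1276] ang -0.6 len 0.0761 dz 0.0001 label n 174 phi mean -7.2 rng [-48.  30.]
scene cen [ 0.5449 -0.1296] ang -2.6 len 0.0771 dz -0.0002 label n 151 phi mean 4.6 rng [-32.  35.]
phi -8.0 agree 0.8484848484848485 sat {-110: -1, -100: -1, -90: -1, -80: -1, -70: 63, -60: 108, -50: 59, -40: 31, -30: 19, -20: 16, -10: 16, 0: 17, 10: 23, 20: 33, 30: 55, 40: 98, 50: 129, 60: 96, 70: 71, 80: 56, 90: -1, 100: -1, 110: -1}
t 58.35 yaw rot [0.0009 0.0034 0.2811] then shift [  70.4 -107.2    5.5] before yaw [ 97.4 -83.4   5.1]
```

View pics/r15_z.png

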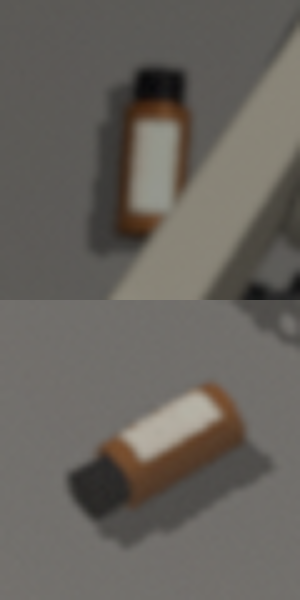

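>>> {"method": "arm_command", "body": {
  "commands": [
    [100, 0, 0, 0, 0, 0, 0.14],
    [100, 0, 0, 0, 0, 0, 0.141],
    [100, 23, -36, 0, 0, 0, 0],
    [100, 23, -36, 0, 0, 0, 0],
    [100, 23, -35, 0, 0, 0, 0]
  ]
}}

```text
time: 58.85
ee_pos: [0.535, -0.1269, 0.0951]
orientation: [3.14, -0.045, -0.005]
force: [-0.4, 0.6, -0.4]
grip_width: 0.0851
```

>>> {"method": "arm_command", "body": {
  "commands": [
    [100, 0, 0, 0, 0, 0, 0],
    [100, 0, 0, 0, 0, 0, 0],
    [100, 0, 0, 0, 0, 0, 0],
    [100, 0, 0, 0, 0, 0, 0]
  ]
}}

```text
time: 59.25
ee_pos: [0.5336, -0.1284, 0.0947]
orientation: [3.14, -0.05, -0.006]
force: [-0.4, -0.3, -0.3]
grip_width: 0.0852
```

```bash
python3 - <<'E'
from h import *
print(pose()[0]);grasp([.5433,-.1286],-2,.0185,off=-8)
E
```

```text
[ 0.53360695 -0.12841479  0.09472287]
t 59.25 yaw rot [0.0013 0.0039 0.0031] then shift [ 1.7 -0.2 76.2] before yaw [ 2.  -0.3 76.2]
```

>>> {"method": "arm_command", "body": {
  "commands": [
    [100, 1.5, 0, 38, 0, 0, 0],
    [100, 0, 0, 31, 0, 0, 0],
    [100, 0, 0, 5, 0, 0, 0],
    [100, 0, 0, 0, 0, 0, 0],
    [100, 0, 0, 0, 0, 0, 0]
  ]
}}

```text
time: 59.75
ee_pos: [0.5362, -0.1282, 0.0219]
orientation: [3.14, -0.05, -0.003]
force: [-0.0, 0.3, 0.1]
grip_width: 0.0854
```

>>> {"method": "arm_command", "body": {
  "commands": [
    [100, 0, 0, 0, 0, 0, 0],
    [100, 0, 0, 0, 0, 0, 0]
  ]
}}

```text
time: 59.95
ee_pos: [0.5364, -0.1279, 0.022]
orientation: [3.14, -0.05, -0.002]
force: [-0.2, 0.1, -1.1]
grip_width: 0.0852
```

```bash
python3 - <<'E'
from h import *
print(pose()[0]);grasp([.5433,-.1286],-2,.0185,off=-8)
E
```

```text
[ 0.53637604 -0.12786548  0.02196246]
t 59.95 yaw rot [0.0017 0.0014 0.0032] then shift [-1.1  0.5  3.5] before yaw [-1.1  0.5  3.5]
```

>>> {"method": "arm_command", "body": {
  "commands": [
    [100, -1, 0.5, 2.5, 0, 0, 0],
    [60, 0, 0, 0, 0, 0, 0],
    [45, 0, 0, 0, 0, 0, 0],
    [40, 0, 0, 0, 0, 0, 0],
    [36, 0, 0, 0, 0, 0, 0]
  ]
}}

```text
time: 60.45
ee_pos: [0.5345, -0.128, 0.0182]
orientation: [3.14, -0.05, -0.005]
force: [-0.6, 0.9, 4.9]
grip_width: 0.0313
```

>>> {"method": "arm_command", "body": {
  "commands": [
    [0, 0, 0, 0, 0, 0, 0],
    [0, 0, 0, 0, 0, 0, 0],
    [0, 0, 0, 0, 0, 0, 0],
    [0, 0, 0, 0, 0, 0, 0]
  ]
}}

```text
time: 60.85
ee_pos: [0.5346, -0.128, 0.0184]
orientation: [3.14, -0.05, -0.005]
force: [-1.5, 0.3, 5.1]
grip_width: 0.03
```

>>> {"method": "arm_command", "body": {
  "commands": [
    [0, 0, 0, -15, 0, 0, 0],
    [0, 0, 0, -35, 0, 0, 0],
    [0, 0, 0, -35, 0, 0, 0],
    [0, 0, 0, 0, 0, 0, 0]
  ]
}}

```text
time: 61.25
ee_pos: [0.5378, -0.1287, 0.1082]
orientation: [3.138, -0.05, 0.006]
force: [0.4, 0.7, -0.1]
grip_width: 0.03
```

```bash
python3 - <<'E'
from h import *
print(pose()[2]['grip_width'],pose()[2]['force']);grasp([.532,.1716-.0323*.532+.0018],-1.85,.10,off=-8)
c=load('top')
for x in (.612,.449,.687):
    b=bottle(c,(x-.008,.1716-.0323*x),.0385,r=.035)
c=load('scene')
for x in (.612,.449,.687):
    b=bottle(c,(x-.008,.1716-.0323*x),.0385,r=.035)
E
```

```text
0.029952060877633954 [ 0.41751733  0.7309256  -0.13757471]
t 61.25 yaw rot [ 0.0029 -0.0041  0.0007] then shift [ -23.  -284.6    8.2] before yaw [ -22.8 -284.6    7.2]
cen [0.6056 0.1526] ang -3.0 len 0.0619 dz -0.0002 label n 165 phi mean 0.6 rng [-33.  41.]
cen [0.4412 0.157 ] ang -1.3 len 0.0653 dz 0.0002 label n 178 phi mean 2.7 rng [-31.  49.]
cen [0.6792 0.1496] ang -1.8 len 0.0659 dz -0.0001 label n 175 phi mean -14.3 rng [-50.  24.]
cen [0.6062 0.1525] ang -1.6 len 0.0607 dz -0.0003 label n 275 phi mean 5.0 rng [-31.  38.]
cen [0.4412 0.1569] ang -1.0 len 0.0651 dz 0.0001 label n 228 phi mean 7.8 rng [-29.  43.]
cen [0.6791 0.1501] ang -0.9 len 0.0657 dz -0.0006 label n 265 phi mean -12.1 rng [-53.  19.]
```

```bash
cat >> h.py <<'E'
def rowprof(c):
    W=cloud(c);s=W[...,0];lat=W[...,1]-(.1716-.0323*W[...,0]+.001)
    m=(abs(lat)<.012)&(W[...,2]>.044)&(W[...,2]<.065)&(s>.39)&(s<.74)
    br=(c['image'].astype(int).sum(-1)>110)
    h,_=np.histogram(s[m&br],bins=np.arange(.39,.741,.002));k,_=np.histogram(s[m],bins=np.arange(.39,.741,.002))
    print('bright segs');on=h>=2;e=np.flatnonzero(np.diff(np.r_[0,on.astype(int),0]));print([(round(.39+.002*a,3),round(.39+.002*b,3)) for a,b in zip(e[::2],e[1::2])])
    on=k>=2;e=np.flatnonzero(np.diff(np.r_[0,on.astype(int),0]));print('any',[(round(.39+.002*a,3),round(.39+.002*b,3)) for a,b in zip(e[::2],e[1::2])])
E
python3 - <<'E'
from h import *
rowprof(load('top'));rowprof(load('scene'))
E
```

```text
bright segs
[(np.float64(0.408), np.float64(0.472)), (np.float64(0.574), np.float64(0.634)), (np.float64(0.65), np.float64(0.704)), (np.float64(0.726), np.float64(0.728))]
any [(np.float64(0.396), np.float64(0.402)), (np.float64(0.408), np.float64(0.49)), (np.float64(0.574), np.float64(0.72)), (np.float64(0.722), np.float64(0.728))]
bright segs
[(np.float64(0.394), np.float64(0.402)), (np.float64(0.406), np.float64(0.49)), (np.float64(0.574), np.float64(0.73))]
any [(np.float64(0.394), np.float64(0.402)), (np.float64(0.406), np.float64(0.49)), (np.float64(0.574), np.float64(0.73))]
```

>>> {"method": "arm_command", "body": {
  "commands": [
    [0, -3, -37, 0, 0, 0, 0],
    [0, -3.5, -41, 0, 0, 0, 0],
    [0, -3.5, -41, 0, 0, 0, 0],
    [0, -3, -41, 0, 0, 0, 0],
    [0, -3, -41, 0, 0, 0, 0]
  ]
}}

```text
time: 61.75
ee_pos: [0.5246, 0.0749, 0.103]
orientation: [3.14, -0.05, -0.006]
force: [1.3, -0.0, -1.3]
grip_width: 0.0301
```

>>> {"method": "arm_command", "body": {
  "commands": [
    [0, -3, -41, 5, 0, 0, 0],
    [0, -3, -41, 0, 0, 0, 0],
    [0, 0, 0, 0, 0, 0, 0],
    [0, 0, 0, 0, 0, 0, 0],
    [0, 0, 0, 0, 0, 0, 0]
  ]
}}

```text
time: 62.25
ee_pos: [0.5215, 0.1549, 0.0978]
orientation: [3.14, -0.05, -0.006]
force: [0.4, -0.7, -0.4]
grip_width: 0.0301
```

>>> {"method": "arm_command", "body": {
  "commands": [
    [0, 0, 0, 0, 0, 0, 0],
    [0, 0, 0, 0, 0, 0, 0],
    [0, 0, 0, 0, 0, 0, 0]
  ]
}}

```text
time: 62.55
ee_pos: [0.5219, 0.1548, 0.098]
orientation: [3.14, -0.052, -0.005]
force: [0.3, 0.5, -0.2]
grip_width: 0.03
```

```bash
python3 - <<'E'
from h import *
print(pose()[0],pose()[2]['grip_width'],pose()[2]['force']);grasp([.5320,.1716-.0323*.532+.0018],-1.85,.044,off=-8.5)
E
```

```text
[0.52188993 0.15483518 0.0979803 ] 0.03004577770695167 [ 0.27272548  0.45274373 -0.24315798]
t 62.55 yaw rot [ 0.0013  0.0034 -0.0006] then shift [ 1.6 -1.7 54. ] before yaw [ 1.7 -1.8 54. ]
```

>>> {"method": "arm_command", "body": {
  "commands": [
    [0, 1.6, -1.8, 32, 0, 0, 0],
    [0, 0, 0, 22, 0, 0, 0],
    [0, 0, 0, 0, 0, 0, 0],
    [0, 0, 0, 0, 0, 0, 0],
    [0, 0, 0, 0, 0, 0, 0]
  ]
}}

```text
time: 63.05
ee_pos: [0.524, 0.1574, 0.045]
orientation: [3.14, -0.05, -0.003]
force: [-0.8, 0.5, -0.9]
grip_width: 0.0305
```

```bash
python3 - <<'E'
from h import *
print(pose()[0],pose()[2]['force']);grasp([.5320,.1716-.0323*.532+.0018],-1.85,.0382,off=-8.5)
E
```

```text
[0.52403406 0.15735067 0.04501488] [-0.84086473  0.49539134 -0.87064473]
t 63.05 yaw rot [0.0008 0.0019 0.0004] then shift [-0.5  0.9  6.8] before yaw [-0.5  0.9  6.8]
```

>>> {"method": "arm_command", "body": {
  "commands": [
    [0, -0.5, 0.9, 4, 0, 0, 0],
    [0, 0, 0, 2, 0, 0, 0],
    [0, 0, 0, 1, 0, 0, 0],
    [0, 0, 0, 0.5, 0, 0, 0],
    [0, 0, 0, 0, 0, 0, 0]
  ]
}}

```text
time: 63.55
ee_pos: [0.523, 0.1565, 0.0375]
orientation: [3.14, -0.05, -0.004]
force: [-2.1, -1.3, 11.3]
grip_width: 0.0296
```

>>> {"method": "arm_command", "body": {
  "commands": [
    [0, 0, 0, 0.5, 0, 0, 0],
    [0, 0, 0, 0, 0, 0, 0]
  ]
}}

```text
time: 63.75
ee_pos: [0.523, 0.1565, 0.0374]
orientation: [3.14, -0.05, -0.004]
force: [-5.3, -1.9, 16.8]
grip_width: 0.03
```

>>> {"method": "arm_command", "body": {
  "commands": [
    [0, 0, 0, -0.8, 0, 0, 0],
    [45, 0, 0, 0, 0, 0, 0],
    [60, 0, 0, 0, 0, 0, 0],
    [60, 0, 0, 0, 0, 0, 0],
    [60, 0, 0, -10, 0, 0, 0]
  ]
}}

```text
time: 64.25
ee_pos: [0.5218, 0.1561, 0.0459]
orientation: [3.139, -0.05, -0.009]
force: [-0.7, 0.5, 0.2]
grip_width: 0.0513
```

>>> {"method": "arm_command", "body": {
  "commands": [
    [60, 0, 0, -10, 0, 0, 0],
    [60, 0, 0, -40, 0, 0, 0],
    [60, 45, 0, 0, 0, 0, 0],
    [60, 45, 0, 0, 0, 0, 0],
    [60, 45, 0, 0, 0, 0, 0]
  ]
}}

```text
time: 64.75
ee_pos: [0.6599, 0.1523, 0.0984]
orientation: [3.141, -0.049, -0.002]
force: [-0.0, 0.4, -0.8]
grip_width: 0.051
```

>>> {"method": "arm_command", "body": {
  "commands": [
    [60, 20, 0, 0, 0, 0, 0],
    [60, 0, 0, 0, 0, 0, 0],
    [60, 0, 0, 0, 0, 0, 0],
    [60, 0, 0, 0, 0, 0, 0]
  ]
}}

```text
time: 65.15
ee_pos: [0.6764, 0.1515, 0.0963]
orientation: [3.14, -0.049, -0.007]
force: [-0.7, 0.4, 0.3]
grip_width: 0.0515
```

```bash
python3 - <<'E'
from h import *
print(pose()[0]);c=shot('scene','s16');
for x in(.687,.612,.532,.449): bottle(c,(x-.008,.1716-.0323*x),.0385,r=.035)
cv2.imwrite('pics/s16z.png',cv2.resize(c['image'][290:450,300:500,::-1],(750,600),interpolation=cv2.INTER_CUBIC))
rowprof(c)
grasp([.687,.1716-.0323*.687+.0018],-1.85,.08,off=-8)
E
```

```text
[0.67644707 0.15154422 0.09633587]
cen [0.6896 0.1498] ang -1.7 len 0.0457 dz -0.0005 label n 201 phi mean -13.1 rng [-54.  18.]
cen [0.5952 0.153 ] ang -1.5 len 0.0499 dz -0.0002 label n 209 phi mean 4.7 rng [-34.  38.]
cen [0.5254 0.1548] ang -0.9 len 0.0626 dz 0.0 label n 244 phi mean -1.2 rng [-40.  33.]
cen [0.4411 0.1569] ang -1.3 len 0.0657 dz 0.0 label n 228 phi mean 7.5 rng [-30.  43.]
bright segs
[(np.float64(0.394), np.float64(0.402)), (np.float64(0.406), np.float64(0.572)), (np.float64(0.574), np.float64(0.622)), (np.float64(0.664), np.float64(0.722)), (np.float64(0.724), np.float64(0.732))]
any [(np.float64(0.394), np.float64(0.402)), (np.float64(0.406), np.float64(0.572)), (np.float64(0.574), np.float64(0.622)), (np.float64(0.664), np.float64(0.722)), (np.float64(0.724), np.float64(0.732))]
t 65.2 yaw rot [0.0015 0.0044 0.0009] then shift [ 2.5  0.1 16.4] before yaw [ 2.6  0.  16.4]
```

View pics/s16z.png

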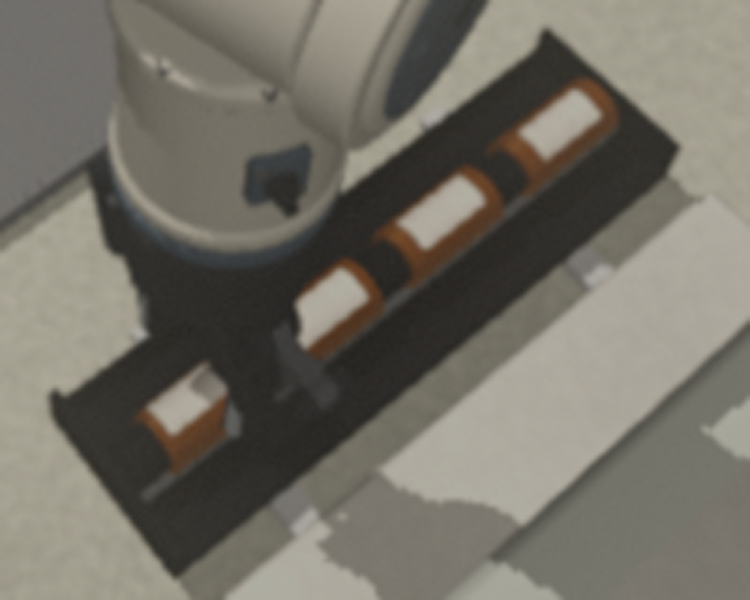

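>>> {"method": "arm_command", "body": {
  "commands": [
    [60, 2.5, 0, 0, 0.12, 0, 0],
    [60, 0, 0, 0, 0, 0, 0],
    [60, 0, 0, 0, 0, 0, 0],
    [60, 0, 0, 0, 0, 0, 0]
  ]
}}

```text
time: 65.6
ee_pos: [0.6799, 0.1516, 0.0964]
orientation: [-3.024, 0.048, 0.003]
force: [-0.1, -0.2, 0.0]
grip_width: 0.0512
```

```bash
python3 - <<'E'
from h import *
print(pose()[0]);grasp([.687,.1716-.0323*.687+.0018],-1.85,.0390,off=-8)
E
```

```text
[0.67993008 0.15157884 0.09637188]
t 65.6 yaw rot [-0.1167  0.0037  0.0005] then shift [-0.9  0.1 57.4] before yaw [-0.7  6.8 57. ]
```

>>> {"method": "arm_command", "body": {
  "commands": [
    [60, 0, 4, 30, 0, 0, 0],
    [60, 0, 2.8, 22, 0, 0, 0],
    [60, 0, 0, 4, 0, 0, 0],
    [60, 0, 0, 0, 0, 0, 0],
    [60, 0, 0, 0, 0, 0, 0]
  ]
}}

```text
time: 66.1
ee_pos: [0.6808, 0.1519, 0.0409]
orientation: [-3.023, 0.047, 0.0]
force: [-0.1, 0.3, 0.2]
grip_width: 0.0513
```

```bash
python3 - <<'E'
from h import *
print(pose()[0],pose()[2]['force']);grasp([.687,.1716-.0323*.687+.0018],-1.85,.0390,off=-8)
E
```

```text
[0.68077603 0.15185784 0.04087459] [-0.05218843  0.26280872  0.21867346]
t 66.1 yaw rot [-0.1186  0.0022  0.001 ] then shift [-1.8  0.4  1.9] before yaw [-1.8  0.7  1.8]
```

>>> {"method": "arm_command", "body": {
  "commands": [
    [60, -1, 1.5, 1.5, 0, 0, 0],
    [45, 0, 0, 0, 0, 0, 0],
    [38, 0, 0, 0, 0, 0, 0],
    [0, 0, 0, 0, 0, 0, 0],
    [0, 0, 0, 0, 0, 0, 0]
  ]
}}

```text
time: 66.6
ee_pos: [0.6796, 0.1511, 0.0395]
orientation: [-3.021, 0.049, 0.0]
force: [-1.2, 5.8, 5.2]
grip_width: 0.0304
```

>>> {"method": "arm_command", "body": {
  "commands": [
    [0, 0, 0, 0, 0, 0, 0],
    [0, 0, 0, 0, 0, 0, 0],
    [0, 0, 0, 0, 0, 0, 0]
  ]
}}

```text
time: 66.9
ee_pos: [0.6796, 0.1511, 0.0394]
orientation: [-3.021, 0.049, 0.0]
force: [-1.6, 4.8, 5.4]
grip_width: 0.0302
```

Lift a little, turn −0.24 about the tool x, lower.

>>> {"method": "arm_command", "body": {
  "commands": [
    [0, 0, 0, -6, 0, 0, 0],
    [0, 0, 0, 0, -0.12, 0, 0],
    [0, 0, 0, 0, -0.12, 0, 0],
    [0, 0, 0, 0, 0, 0, 0],
    [0, 0, 0, 0, 0, 0, 0]
  ]
}}

```text
time: 67.4
ee_pos: [0.6788, 0.1501, 0.044]
orientation: [3.023, -0.045, -0.009]
force: [0.2, -0.9, -0.8]
grip_width: 0.0302
```

```bash
python3 - <<'E'
from h import *
print(pose()[0],pose()[2]['force'],pose()[2]['grip_width']);plan([.6796,.1512,.040],down(-1.85,-7))
E
```

```text
[0.67878736 0.15013863 0.04401848] [ 0.16807848 -0.88016965 -0.81766146] 0.030186130785363086
d_mm(tool,cur) [ 0.8 -1.6  3.9] rot(tool) [-0.0034  0.0037  0.0029]
```

>>> {"method": "arm_command", "body": {
  "commands": [
    [0, 0.8, -1.5, 3, 0, 0, 0],
    [0, 0, 0, 1.5, 0, 0, 0],
    [0, 0, 0, 0, 0, 0, 0],
    [0, 0, 0, 0.7, 0, 0, 0],
    [0, 0, 0, 0, 0, 0, 0]
  ]
}}

```text
time: 67.9
ee_pos: [0.6801, 0.1499, 0.0404]
orientation: [3.022, -0.05, -0.008]
force: [-5.5, 3.5, 13.8]
grip_width: 0.0302
```

>>> {"method": "arm_command", "body": {
  "commands": [
    [0, 0, -0.8, -0.5, 0, 0, 0],
    [0, 0, 0, 0, 0, 0, 0],
    [45, 0, 0, 0, 0, 0, 0],
    [60, 0, 0, 0, 0, 0, 0],
    [60, 0, 0, 0, 0, 0, 0]
  ]
}}

```text
time: 68.4
ee_pos: [0.6798, 0.1503, 0.0388]
orientation: [3.02, -0.049, -0.009]
force: [1.2, -0.0, -0.1]
grip_width: 0.0512
```

>>> {"method": "arm_command", "body": {
  "commands": [
    [60, 0, 0, -10, 0, 0, 0],
    [60, 0, 0, -10, 0, 0, 0],
    [60, 0, 0, -40, 0.12, 0, 0],
    [60, 0, 40, 0, 0, 0, 0],
    [60, 0, 49, 0, 0, 0, 0]
  ]
}}

```text
time: 68.9
ee_pos: [0.679, 0.0698, 0.1017]
orientation: [-3.141, 0.046, -0.002]
force: [0.6, -0.7, -0.2]
grip_width: 0.0512
```

>>> {"method": "arm_command", "body": {
  "commands": [
    [60, 0, 49, 0, 0, 0, 0],
    [60, 0, 49, 0, 0, 0, 0],
    [60, 0, 49, 0, 0, 0, 0],
    [60, 0, 30, 0, 0, 0, 0],
    [60, 0, 0, 0, 0, 0, 0]
  ]
}}

```text
time: 69.4
ee_pos: [0.6721, -0.1117, 0.1003]
orientation: [3.139, -0.055, -0.003]
force: [-0.3, -0.6, 0.0]
grip_width: 0.0514
```

```bash
python3 - <<'E'
from h import *
print(pose()[0])
for n in('top','scene'):
  c=shot(n,'f1'+n[0])
  for x in(.687,.612,.532,.449):
    b=bottle(c,(x-.008,.1716-.0323*x),.0385,r=.032);labphi(c,b[0],-1.85,.0385)
  rowprof(c)
cv2.imwrite('pics/f1z.png',cv2.resize(c['image'][290:450,300:500,::-1],(750,600),interpolation=cv2.INTER_CUBIC))
carr(load('top'),'f1c')
E
```

```text
[ 0.67213803 -0.11169576  0.10025279]
cen [0.6875 0.1496] ang -3.6 len 0.042 dz -0.0 label n 99 phi mean 4.3 rng [-31.  36.]
phi -5.0 agree 0.6666666666666666 sat {-110: -1, -100: -1, -90: 32, -80: 39, -70: 41, -60: 55, -50: 61, -40: 56, -30: 35, -20: 26, -10: 23, 0: 24, 10: 24, 20: 29, 30: 33, 40: 51, 50: 59, 60: 74, 70: -1, 80: -1, 90: -1, 100: -1, 110: -1}Traceback (most recent call last):
  File "<stdin>", line 6, in <module>
  File "h.py", line 47, in bottle
    best=max(range(1,n),key=lambda i:(amber&(l==i)).sum())
ValueError: max() iterable argument is empty
```

>>> {"method": "arm_command", "body": {
  "commands": [
    [60, -40, 30, 0, 0, 0, 0],
    [60, -40, 30, 0, 0, 0, 0],
    [60, -40, 30, 0, 0, 0, 0],
    [60, 0, 40, 0, 0, 0, 0],
    [60, 0, 40, 0, 0, 0, 0]
  ]
}}

```text
time: 69.95
ee_pos: [0.5461, -0.2733, 0.1006]
orientation: [3.14, -0.047, -0.005]
force: [0.9, 0.3, 0.3]
grip_width: 0.0512
```

```bash
cat > chk.py <<'E'
from h import *
import sys
nm=sys.argv[1]
print(pose()[0])
for n in('top','scene'):
  c=shot(n,nm+n[0]);print(n)
  for x in(.687,.612,.532,.449):
   try:
    b=bottle(c,(x-.008,.1716-.0323*x),.0385,r=.032);labphi(c,b[0],-1.85,.0385)
   except Exception as e: print('x',e)
  rowprof(c)
cv2.imwrite('pics/%sz.png'%nm,cv2.resize(c['image'][290:450,300:500,::-1],(750,600),interpolation=cv2.INTER_CUBIC))
carr(load('top'),nm+'c')
E
python3 chk.py f2
```

```text
[ 0.54612403 -0.27330015  0.1005932 ]
top
cen [0.6786 0.1496] ang 178.9 len 0.06 dz -0.0 label n 164 phi mean -1.1 rng [-41.  32.]
phi -2.0 agree 0.8297872340425532 sat {-110: -1, -100: -1, -90: 84, -80: 106, -70: 149, -60: 179, -50: 175, -40: 114, -30: 53, -20: 46, -10: 36, 0: 35, 10: 42, 20: 46, 30: 58, 40: 66, 50: 68, 60: 66, 70: -1, 80: -1, 90: -1, 100: -1, 110: -1}
cen [0.6039 0.1526] ang 178.6 len 0.059 dz -0.0 label n 167 phi mean -0.7 rng [-44.  33.]
phi -4.0 agree 0.8547717842323651 sat {-110: -1, -100: -1, -90: 101, -80: 135, -70: 161, -60: 184, -50: 164, -40: 94, -30: 45, -20: 28, -10: 40, 0: 34, 10: 36, 20: 45, 30: 58, 40: 63, 50: 88, 60: 83, 70: -1, 80: -1, 90: -1, 100: -1, 110: -1}
cen [0.524  0.1553] ang -1.5 len 0.06 dz 0.0 label n 185 phi mean -5.0 rng [-40.  36.]
phi -9.0 agree 0.8503937007874016 sat {-110: -1, -100: 91, -90: 113, -80: 142, -70: 168, -60: 172, -50: 110, -40: 54, -30: 33, -20: 28, -10: 42, 0: 36, 10: 38, 20: 47, 30: 66, 40: 81, 50: 115, 60: 105, 70: -1, 80: -1, 90: -1, 100: -1, 110: -1}
cen [0.4411 0.1573] ang -1.1 len 0.0601 dz -0.0 label n 178 phi 
[... 1656 characters left out ...]
10: 40, 0: 37, 10: 38, 20: 41, 30: 56, 40: 112, 50: 141, 60: 135, 70: 128, 80: 113, 90: 90, 100: -1, 110: -1}
cen [0.4412 0.1568] ang -1.7 len 0.0602 dz 0.0002 label n 229 phi mean 8.5 rng [-28.  45.]
phi 10.0 agree 0.8618421052631579 sat {-110: -1, -100: -1, -90: -1, -80: -1, -70: -1, -60: 107, -50: 116, -40: 98, -30: 63, -20: 37, -10: 38, 0: 35, 10: 40, 20: 39, 30: 37, 40: 50, 50: 100, 60: 135, 70: 131, 80: 121, 90: 110, 100: 90, 110: -1}
bright segs
[(np.float64(0.394), np.float64(0.402)), (np.float64(0.406), np.float64(0.572)), (np.float64(0.574), np.float64(0.73))]
any [(np.float64(0.394), np.float64(0.402)), (np.float64(0.406), np.float64(0.572)), (np.float64(0.574), np.float64(0.73))]
```

View pics/f2z.png

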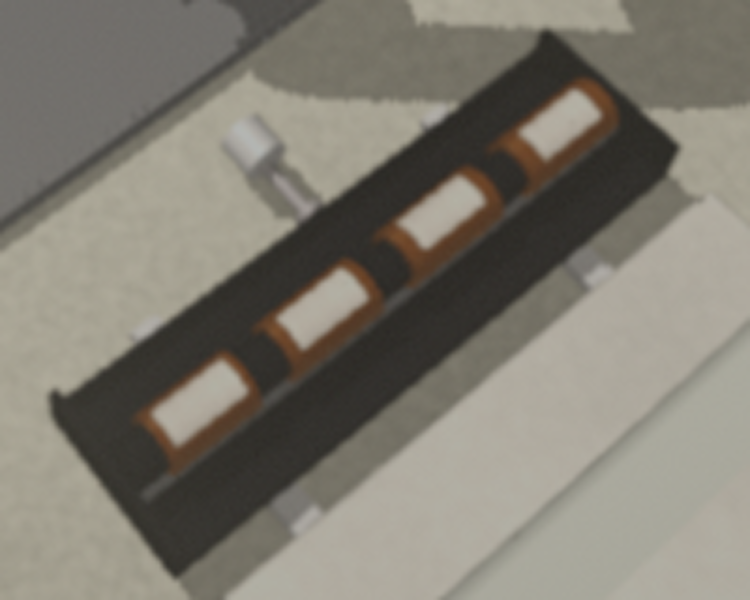

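View pics/f2c.png

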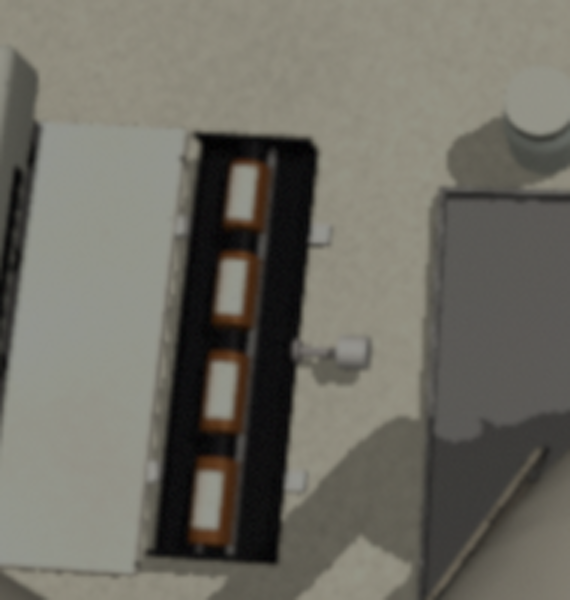

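>>> {"method": "arm_command", "body": {
  "commands": [
    [100, 0, 0, 0, 0, 0, -0.147],
    [100, 0, 0, 0, 0, 0, -0.147],
    [100, 0, 0, 0, 0, 0, -0.147],
    [100, 0, 0, 0, 0, 0, -0.147],
    [100, 0, 0, 0, 0, 0, -0.147]
  ]
}}

```text
time: 70.55
ee_pos: [0.5474, -0.2719, 0.1001]
orientation: [-2.945, -1.093, 0.005]
force: [-0.1, 0.7, 0.2]
grip_width: 0.0858
```

>>> {"method": "arm_command", "body": {
  "commands": [
    [100, 0, 0, 0, 0, 0, -0.147],
    [100, 0, 0, 0, 0, 0, -0.147],
    [100, 0, 0, 0, 0, 0, -0.147],
    [100, 0, 0, 0, 0, 0, -0.147],
    [100, 0, 0, 0, 0, 0, -0.147]
  ]
}}

```text
time: 71.05
ee_pos: [0.5474, -0.2718, 0.1001]
orientation: [-2.355, -2.078, 0.004]
force: [0.6, -0.1, 1.1]
grip_width: 0.0856
```

```bash
python3 - <<'E'
from h import *
print(pose()[0]);plan([.5583,.0595,.10],down(88.2))
E
```

```text
[ 0.54738475 -0.27182491  0.10012845]
d_mm(tool,cur) [ 3.301e+02 -3.040e+01 -2.000e-01] rot(tool) [-0.003   0.0011 -0.0934]
```

>>> {"method": "arm_command", "body": {
  "commands": [
    [100, 46, -4.3, 0, 0, 0, 0],
    [100, 47, -4.3, 0, 0, 0, 0],
    [100, 47, -4.3, 0, 0, 0, 0],
    [100, 47, -4.3, 0, 0, 0, 0],
    [100, 47, -4.3, 0, 0, 0, 0]
  ]
}}

```text
time: 71.55
ee_pos: [0.5561, -0.0353, 0.0999]
orientation: [-2.361, -2.07, 0.004]
force: [0.6, -0.8, -0.3]
grip_width: 0.0853
```

>>> {"method": "arm_command", "body": {
  "commands": [
    [100, 47, -4.3, 0, 0, 0, 0],
    [100, 47, -4.3, 0, 0, 0, -0.093],
    [100, 0, 0, 0, 0, 0, 0],
    [100, 0, 0, 0, 0, 0, 0],
    [100, 0, 0, 0, 0, 0, 0]
  ]
}}

```text
time: 72.05
ee_pos: [0.5598, 0.0557, 0.0994]
orientation: [-2.263, -2.176, 0.005]
force: [0.0, -0.2, -0.3]
grip_width: 0.0854
```

>>> {"method": "arm_command", "body": {
  "commands": [
    [100, 0, 0, 0, 0, 0, 0],
    [100, 0, 0, 0, 0, 0, 0]
  ]
}}

```text
time: 72.25
ee_pos: [0.5601, 0.0544, 0.0993]
orientation: [-2.266, -2.174, 0.005]
force: [-0.7, -0.5, -0.3]
grip_width: 0.0853
```

```bash
python3 - <<'E'
from h import *
print(pose()[0]);plan([.5583,.0595,.022],down(88.2))
E
```

```text
[0.56006427 0.05442592 0.09926804]
d_mm(tool,cur) [ 5.1 -1.7 77.3] rot(tool) [-0.0035  0.0013 -0.0099]
```

>>> {"method": "arm_command", "body": {
  "commands": [
    [100, 4.5, -1.7, 0, 0, 0, -0.01],
    [100, 0, 0, 38, 0, 0, 0],
    [100, 0, 0, 32, 0, 0, 0],
    [100, 0, 0, 6, 0, 0, 0],
    [100, 0, 0, 0, 0, 0, 0]
  ]
}}

```text
time: 72.75
ee_pos: [0.5575, 0.0596, 0.0225]
orientation: [-2.252, -2.186, 0.008]
force: [0.5, -0.5, 0.9]
grip_width: 0.0854
```

>>> {"method": "arm_command", "body": {
  "commands": [
    [40, 0, 0, 0, 0, 0, 0],
    [40, 0, 0, 0, 0, 0, 0],
    [40, 0, 0, 0, 0, 0, 0],
    [0, 0, 0, 0, 0, 0, 0],
    [0, 0, 0, 0, 0, 0, 0]
  ]
}}

```text
time: 73.25
ee_pos: [0.5583, 0.0599, 0.0243]
orientation: [-2.253, -2.187, 0.005]
force: [-2.9, 0.5, 10.7]
grip_width: 0.0241
```

>>> {"method": "arm_command", "body": {
  "commands": [
    [0, 0, 0, 0, 0, 0, 0],
    [0, 0, 0, 0, 0, 0, 0]
  ]
}}

```text
time: 73.45
ee_pos: [0.5583, 0.06, 0.0243]
orientation: [-2.253, -2.187, 0.005]
force: [-3.4, -0.1, 11.0]
grip_width: 0.0239
```

Push home smoothly.

>>> {"method": "arm_command", "body": {
  "commands": [
    [0, 3, 0, 0, 0, 0, 0],
    [0, 6, 0, 0, 0, 0, 0],
    [0, 9, 0, 0, 0, 0, 0],
    [0, 10, 0, 0, 0, 0, 0],
    [0, 10, 0, 0, 0, 0, 0]
  ]
}}

```text
time: 73.95
ee_pos: [0.5595, 0.0977, 0.0243]
orientation: [-2.253, -2.188, 0.006]
force: [-3.0, -3.1, 10.9]
grip_width: 0.0242
```

>>> {"method": "arm_command", "body": {
  "commands": [
    [0, 10, 0, 0, 0, 0, 0],
    [0, 10, 0, 0, 0, 0, 0],
    [0, 10, 0, 0, 0, 0, 0],
    [0, 10, 0, 0, 0, 0, 0],
    [0, 10, 0, 0, 0, 0, 0]
  ]
}}

```text
time: 74.45
ee_pos: [0.561, 0.1479, 0.0243]
orientation: [-2.253, -2.188, 0.005]
force: [-1.6, -4.1, 11.4]
grip_width: 0.0238
```

>>> {"method": "arm_command", "body": {
  "commands": [
    [0, 8, 0, 0, 0, 0, 0],
    [0, 7, 0, 0, 0, 0, 0],
    [0, 5, 0, 0, 0, 0, 0],
    [0, 4, 0, 0, 0, 0, 0],
    [0, 3, 0, 0, 0, 0, 0]
  ]
}}

```text
time: 74.95
ee_pos: [0.5618, 0.1749, 0.0242]
orientation: [-2.253, -2.188, 0.005]
force: [-2.4, -2.8, 12.0]
grip_width: 0.0246
```

>>> {"method": "arm_command", "body": {
  "commands": [
    [0, 2, 0, 0, 0, 0, 0],
    [0, 2, 0, 0, 0, 0, 0],
    [0, 1, 0, 0, 0, 0, 0]
  ]
}}

```text
time: 75.25
ee_pos: [0.562, 0.1798, 0.0243]
orientation: [-2.253, -2.188, 0.005]
force: [-2.5, -2.7, 12.1]
grip_width: 0.0241
```

>>> {"method": "arm_command", "body": {
  "commands": [
    [0, 1, 0, 0, 0, 0, 0],
    [0, 1, 0, 0, 0, 0, 0]
  ]
}}

```text
time: 75.45
ee_pos: [0.5619, 0.1801, 0.0242]
orientation: [2.252, 2.19, -0.008]
force: [-1.4, -18.3, 13.7]
grip_width: 0.0242
```

>>> {"method": "arm_command", "body": {
  "commands": [
    [0, 1, 0, 0, 0, 0, 0],
    [0, 0, 0, 0, 0, 0, 0]
  ]
}}

```text
time: 75.65
ee_pos: [0.5619, 0.1801, 0.0242]
orientation: [2.252, 2.189, -0.01]
force: [-1.5, -18.5, 13.5]
grip_width: 0.0241
```

>>> {"method": "arm_command", "body": {
  "commands": [
    [0, -1.5, 0, 0, 0, 0, 0],
    [0, 0, 0, 0, 0, 0, 0],
    [60, 0, 0, 0, 0, 0, 0],
    [100, 0, 0, 0, 0, 0, 0],
    [100, 0, 0, 0, 0, 0, 0]
  ]
}}

```text
time: 76.15
ee_pos: [0.5619, 0.1815, 0.0231]
orientation: [-2.253, -2.188, 0.005]
force: [-0.1, -0.1, -0.2]
grip_width: 0.0669
```

>>> {"method": "arm_command", "body": {
  "commands": [
    [100, 0, 0, 0, 0, 0, 0],
    [100, 0, 0, -30, 0, 0, 0],
    [100, 0, 0, -45, 0, 0, 0],
    [100, 0, 0, -45, 0, 0, 0],
    [100, -45, 0, 0, 0, 0, 0]
  ]
}}

```text
time: 76.65
ee_pos: [0.5655, 0.1406, 0.1493]
orientation: [2.247, 2.191, 0.012]
force: [1.5, 0.3, -1.0]
grip_width: 0.0853
```

>>> {"method": "arm_command", "body": {
  "commands": [
    [100, -48, 0, 0, 0, 0, 0],
    [100, -48, 0, 0, 0, 0, 0],
    [100, -48, 0, 0, 0, 0, 0],
    [100, -48, 20, 0, 0, 0, 0],
    [100, -48, 20, 0, 0, 0, 0]
  ]
}}

```text
time: 77.15
ee_pos: [0.5924, -0.1026, 0.1435]
orientation: [-2.253, -2.188, 0.005]
force: [1.0, -0.3, -0.2]
grip_width: 0.0853
```

>>> {"method": "arm_command", "body": {
  "commands": [
    [100, -48, 0, 0, 0, 0, 0],
    [100, -30, 0, 0, 0, 0, 0],
    [100, 0, 0, 0, 0, 0, 0]
  ]
}}

```text
time: 77.45
ee_pos: [0.59, -0.1824, 0.1432]
orientation: [-2.257, -2.184, 0.006]
force: [0.3, 0.8, -0.0]
grip_width: 0.0856
```

```bash
cat > chk2.py <<'E'
from h import *
o=pose();print(o[0],o[2]['time'])
for n in('top','scene'):
  c=shot(n,'g1'+n[0]);print(n)
  for x in(.691,.615,.535,.453):
   try:
    b=bottle(c,(x-.008,.2912-.0323*x),.0385,r=.032);labphi(c,b[0],-1.85,.0385)
   except Exception as e: print('x',e)
cv2.imwrite('pics/g1z.png',cv2.resize(c['image'][320:480,300:500,::-1],(750,600),interpolation=cv2.INTER_CUBIC))
c=load('top');cv2.imwrite('pics/g1c.png',cv2.resize(c['image'][100:300,30:220,::-1],(570,600),interpolation=cv2.INTER_CUBIC))
E
python3 chk2.py
```

```text
[ 0.59002601 -0.18241684  0.14320946] 77.45
top
cen [0.6838 0.2703] ang 177.8 len 0.0582 dz -0.0008 label n 159 phi mean 1.5 rng [-41.  34.]
phi -5.0 agree 0.8931623931623932 sat {-110: -1, -100: 87, -90: 106, -80: 154, -70: 188, -60: 187, -50: 163, -40: 91, -30: 42, -20: 36, -10: 27, 0: 28, 10: 32, 20: 40, 30: 51, 40: 45, 50: 80, 60: -1, 70: -1, 80: -1, 90: -1, 100: -1, 110: -1}
cen [0.6079 0.2726] ang 178.4 len 0.0581 dz -0.0002 label n 162 phi mean 1.9 rng [-40.  36.]
phi -3.0 agree 0.8729508196721312 sat {-110: -1, -100: 83, -90: 107, -80: 160, -70: 186, -60: 186, -50: 165, -40: 96, -30: 46, -20: 37, -10: 30, 0: 31, 10: 36, 20: 45, 30: 57, 40: 58, 50: 85, 60: -1, 70: -1, 80: -1, 90: -1, 100: -1, 110: -1}
cen [0.5259 0.2747] ang 177.9 len 0.0601 dz -0.0005 label n 179 phi mean 4.4 rng [-41.  40.]
phi -5.0 agree 0.8452380952380952 sat {-110: -1, -100: 81, -90: 100, -80: 150, -70: 187, -60: 183, -50: 138, -40: 75, -30: 50, -20: 34, -10: 31, 0: 36, 10: 47, 20: 51, 30: 57, 40: 89, 50: 76, 60: -1, 70: -1, 80: -1, 90: -1, 100: -1, 110: -1}
cen [0.4444 0.2777] ang -1.8 len 0.0598 dz -0.0
[... 922 characters left out ...]
, 80: 19, 90: 19, 100: -1, 110: -1}
cen [0.5274 0.2755] ang -2.5 len 0.0596 dz -0.0002 label n 295 phi mean -5.0 rng [-43.  29.]
phi 15.0 agree 0.6219512195121951 sat {-110: -1, -100: -1, -90: -1, -80: -1, -70: 118, -60: 114, -50: 86, -40: 46, -30: 42, -20: 45, -10: 36, 0: 37, 10: 42, 20: 44, 30: 44, 40: 25, 50: 20, 60: 19, 70: 19, 80: 18, 90: -1, 100: -1, 110: -1}
cen [0.4449 0.2776] ang -1.0 len 0.0613 dz -0.0007 label n 238 phi mean -0.4 rng [-35.  31.]
phi 12.0 agree 0.6869806094182825 sat {-110: -1, -100: -1, -90: -1, -80: -1, -70: 114, -60: 131, -50: 136, -40: 93, -30: 52, -20: 37, -10: 43, 0: 34, 10: 36, 20: 42, 30: 33, 40: 22, 50: 20, 60: 19, 70: 20, 80: 19, 90: -1, 100: -1, 110: -1}
```

View pics/g1z.png

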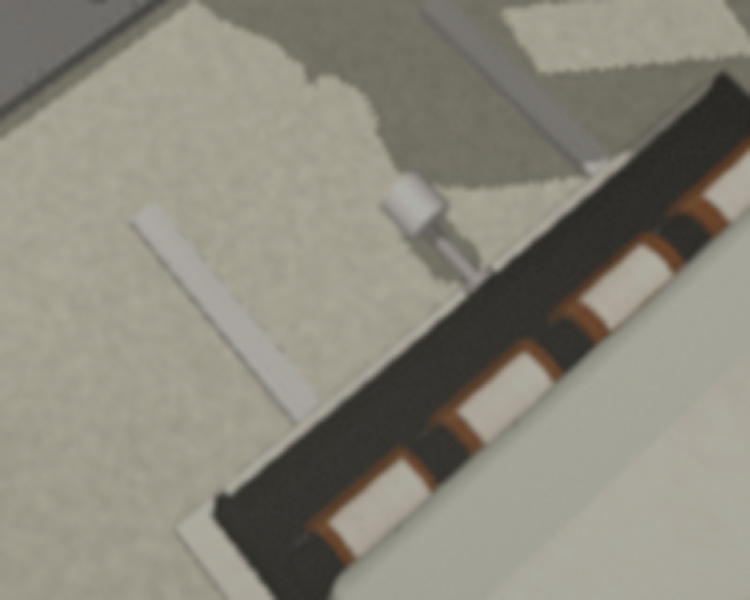

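View pics/g1c.png

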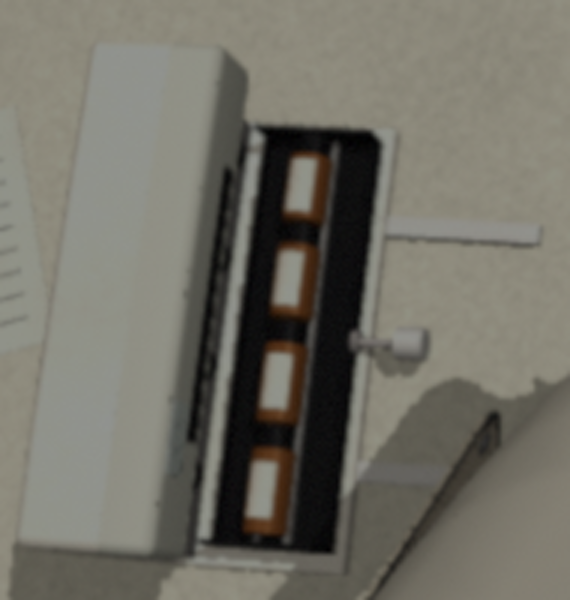

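View pics/g1t.png

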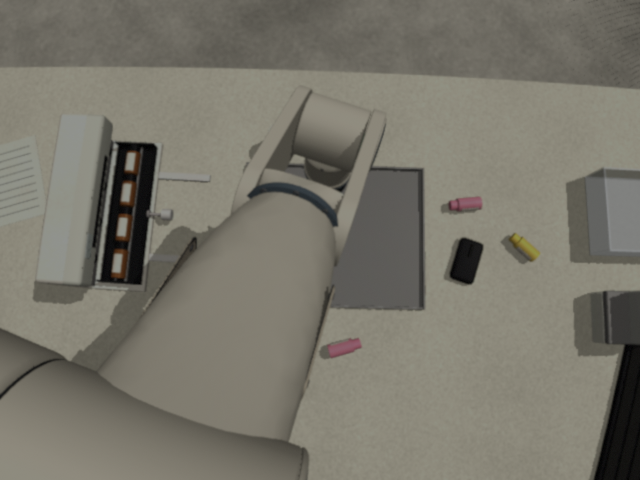

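```bash
python3 -c "
from rig import ctrl
print(ctrl.finish_job())"
```

```text
the job is handed in; nothing more can be done
None
```

The reader is loaded and the job is handed in at about 77 s, well inside the 210 s limit. I pulled the carriage fully out by its knob and rolled all four amber bottles until their labels faced up. I laid them in one row on the rails, caps all pointing the same way, and pushed the carriage home.

- **Carriage:** it travelled about 120 mm and came up against its stop at about 18 N. I then released the knob and backed the arm away.
- **Labels:** in the last pictures all four bottles sit on the rails, and the simple label measure puts every label within about 5° of straight up. The scene camera's second label fit read 12 to 20°, but the housing hides part of the bottles there and the fit agreed poorly, so I set it aside.
- **Row:** gaps were about 2 to 4 mm, last measured just before the push.
- **Setbacks:** after its first placing bottle3 turned up against the front lip with its label turned away; I don't know what moved it, possibly the announced knock. I took it back to the tray, re-rolled it and placed it again. Bottle1 first landed about 14° off and I turned it straight on the rails.
- **Bystanders:** I saw no sign that the jar, carton, mouse or look-alikes were touched. The arm hid the jar and carton in the last top picture; they were last seen in place shortly before.

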